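# Photograph the length bars on the slotted pallet from the middle of the stack

## Task

The steel length bars lying loose at the front of the bench (one or two of them) are due for a picture under the inspection camera. Take the slotted pallet out from the middle of the stack in the magazine, set it in the nest of the camera's sliding stage, lay the bars in its slots, one to a slot, push the stage fully home under the lens and leave it there for two seconds; should a bar get knocked out of its slot, put it right and do the picture again. Then draw the stage fully out, lay the bars in the open wooden tray, and stack the slotted pallet and the top pallet back into the magazine in their old order, right way up, leaving everything else on the bench alone.

Things in the scene. Friction and masses are not known exactly. Their poses are not given: they have to be found in the camera images.
- magazine: fixed magazine: dark floor 104 x 190 x 10 mm, four steel corner angles 78 mm tall, the top 14 mm flared; about 3.5 mm play round a pallet, which must be let down straight; the middle 120 mm of the long sides is open. Origin: centre of the underside; x across the pallets (60 mm), y along them (150 mm). The bench up to 200 mm in front of it (its -x side) is free for setting a pallet down
- magazine_floor (a point): centre of the magazine's upper floor face, 10 mm above the bench, axes as the magazine: the three pallets stand on it one on another, undersides 0, 20 and 40 mm above this point
- bottom_pallet: plain flat aluminium pallet 60 x 150 x 20 mm (x, y, z), 0.46 kg, lowest in the magazine, stays there; origin at the centre of the underside
- slotted_pallet: aluminium pallet 60 x 150 x 20 mm, 0.42 kg, second in the stack. Two slots run across its top along its x, 30 mm wide, 4 mm deep (slot floor 16 mm above the underside), centred at y = -36 and y = +36 mm. Origin at the centre of the underside. A half turn makes no difference
- top_pallet: aluminium pallet 60 x 150 x 20 mm with eight dark round spots on top, 0.44 kg, uppermost in the stack; origin at the centre of the underside
- stand: fixed camera stand: grey bed with two rails, column at the back, camera with ring light above the bed. Origin on the bench exactly under the lens axis; x points away from the robot along the rails, y left. Bed from x = -330 to +118 mm, 150 mm wide; the ring light's underside is 118 mm above the bench, 76 mm across; the column stands at x = +88 mm, up to 312 mm
- stage (a joint): travel of the sliding stage along the stand's x: 0 = fully out at the front stop (nest 170 mm in front of the lens axis), 0.170 = fully home at the rear stop (nest under the lens). About 3 N of friction, stays where it is left
- stage_nest (a point): centre of the stage's top face, 30 mm above the bench, axes as the stand. The pallet lies on it with its 150 mm side along y, held by low corner angles 6 mm high with 2.5 mm of play all round; the stage is 100 x 176 mm
- stage_knob (a point): centre of the top of the stage's upright black knob, 20 mm in diameter, 38 mm tall, 100 mm in front of the nest centre, 68 mm above the bench; push and pull the stage by it
- bar_48: lapped steel length bar 18 x 48 x 26 mm (x, y, z), 0.18 kg; origin at the centre of the underside; may be absent
- bar_62: lapped steel length bar 18 x 62 x 26 mm, 0.23 kg; origin at the centre of the underside; may be absent
- bar_75: lapped steel length bar 18 x 75 x 26 mm, 0.27 kg; origin at the centre of the underside; may be absent
- tray: fixed open pine tray 140 x 150 mm (x, y) with 7 mm walls 22 mm high and a felt floor 5 mm above the bench; origin at the centre of the underside
- micrometer: digital micrometer, a bystander to be left alone; origin at its underside
- caliper: digital caliper, a bystander to be left alone; origin at its underside
- loupe: black eyeglass loupe, a bystander to be left alone; origin at its underside
- pen: gel pen, a bystander to be left alone; origin at its underside
- square: engineer's square, a bystander to be left alone; origin at its underside
- v_block_a: grey V-block, a bystander to be left alone; origin at its underside
There are look-alikes about, which are no part of the job. Several things look just like the bar_48: the one meant starts farthest to the robot's left.

How it is judged (in metres and radians):
On the way:
1. the slotted pallet lies in the stage's nest with every bar in one of its slots, and the stage stays fully home under the lens (x of slotted_pallet in the frame of stage_nest between -0.005 and 0.005 m and y of slotted_pallet in the frame of stage_nest between -0.005 and 0.005 m and z of slotted_pallet in the frame of stage_nest between -0.003 and 0.003 m and angle between the y axis of slotted_pallet and the y axis of stage_nest, either way round below 0.08 rad and angle between slotted_pallet's own z axis and vertical below 0.1 rad and linear speed of slotted_pallet below 0.02 m/s and x of bar_48 in the frame of slotted_pallet between -0.02 and 0.02 m and (y of bar_48 in the frame of slotted_pallet between -0.052 and -0.02 m or y of bar_48 in the frame of slotted_pallet between 0.02 and 0.052 m) and angle between the y axis of each of bar_48, bar_62, bar_75 and the x axis of slotted_pallet, either way round below 0.3 rad and z of each of bar_48, bar_62, bar_75 in the frame of slotted_pallet above 0.012 m and (z of bar_48 in the frame of slotted_pallet below 0.0185 m or (angle between the z axis of bar_48 and the y axis of slotted_pallet, either way round below 0.2 rad and z of bar_48 in the frame of slotted_pallet below 0.0275 m)) and x of bar_62 in the frame of slotted_pallet between -0.02 and 0.02 m and (y of bar_62 in the frame of slotted_pallet between -0.052 and -0.02 m or y of bar_62 in the frame of slotted_pallet between 0.02 and 0.052 m) and (z of bar_62 in the frame of slotted_pallet below 0.0185 m or (angle between the z axis of bar_62 and the y axis of slotted_pallet, either way round below 0.2 rad and z of bar_62 in the frame of slotted_pallet below 0.0275 m)) and x of bar_75 in the frame of slotted_pallet between -0.02 and 0.02 m and (y of bar_75 in the frame of slotted_pallet between -0.052 and -0.02 m or y of bar_75 in the frame of slotted_pallet between 0.02 and 0.052 m) and (z of bar_75 in the frame of slotted_pallet below 0.0185 m or (angle between the z axis of bar_75 and the y axis of slotted_pallet, either way round below 0.2 rad and z of bar_75 in the frame of slotted_pallet below 0.0275 m)) and value of joint stage above 0.165 m), for 1.5 s.
At the end, for the whole second after the job is handed in: The stage is fully out (within 6 mm of its front stop); every bar lies at rest inside the wooden tray; in the magazine stand, flat, right way up and at rest (within 5 mm sideways, 3 mm in height), the bottom pallet, on it the slotted pallet, on that the top pallet (value of joint stage below 0.006 m and x of bar_48 in the frame of tray between -0.064 and 0.064 m and y of bar_48 in the frame of tray between -0.069 and 0.069 m and z of each of bar_48, bar_62, bar_75 in the frame of tray below 0.034 m and linear speed of each of bar_48, bar_62, bar_75, bottom_pallet, slotted_pallet, top_pallet below 0.02 m/s and x of bar_62 in the frame of tray between -0.064 and 0.064 m and y of bar_62 in the frame of tray between -0.069 and 0.069 m and x of bar_75 in the frame of tray between -0.064 and 0.064 m and y of bar_75 in the frame of tray between -0.069 and 0.069 m and x of bottom_pallet in the frame of magazine_floor between -0.005 and 0.005 m and y of bottom_pallet in the frame of magazine_floor between -0.005 and 0.005 m and z of bottom_pallet in the frame of magazine_floor between -0.003 and 0.003 m and angle between the y axis of each of bottom_pallet, slotted_pallet, top_pallet and the y axis of magazine_floor, either way round below 0.08 rad and angle between each of bottom_pallet, slotted_pallet, top_pallet's own z axis and vertical below 0.1 rad and x of slotted_pallet in the frame of magazine_floor between -0.005 and 0.005 m and y of slotted_pallet in the frame of magazine_floor between -0.005 and 0.005 m and z of slotted_pallet in the frame of magazine_floor between 0.017 and 0.023 m and x of top_pallet in the frame of magazine_floor between -0.005 and 0.005 m and y of top_pallet in the frame of magazine_floor between -0.005 and 0.005 m and z of top_pallet in the frame of magazine_floor between 0.037 and 0.043 m); the robot touches nothing.
It fails at once if a bystander (micrometer, caliper, loupe, pen, square or V-block) is shifted by more than 30 mm (distance of any of micrometer, caliper, loupe, pen, square, v_block_a from where it was at the start of the episode above 0.03 m).
Of bar_48, bar_62, bar_75 only 1 to 2 are there at a start; the rules pass over those that are not, and their reading is None.
At some moment in a run one of bar_48, bar_62, bar_75 may be knocked a few centimetres aside while the robot is not near it.
It also fails if it takes over 210 s, if anything falls off the work surface, if the arm or the gripper's body presses on something with over 40 N, if the wrist force passes 120 N, or if a joint passes its speed limit or range.

## Robot

A 6-joint arm with a two-finger parallel gripper is mounted at the origin on a cart in front of the work surface, level with it; the furniture and walls round the work are solid. World frame = base frame: x ahead of the robot, y to its left, z up, the work surface at z = 0. Lengths are in mm, angles in rad, forces in N, time in s.
With the tool pointing down it reaches from about 400 to 925 mm from the base axis. Payload 12.5 kg.
Tool frame: the origin (TCP) lies on the centre line of the jaws, within the pads' length; the fingertips stand 19 mm ahead of it and the grasp point (between the pads) is the TCP; y points along the fingers, x is the direction in which the jaws open and shut, and the axes are right-handed (so a half turn about y gives the same grasp; the last joint's range is limited). The gripper opens to 95 mm and grips with 3 to 60 N. Pads are 20 mm wide; open, the fingers measure 119 mm over their backs; the gripper's body (75 mm by 180 mm) begins 59 mm behind the grasp point.
Start: joints at [-1.314, 0.491, 1.559, -0, 1.092, -0.106], TCP at [221.831, -584.325, 233.661] pointing down, gripper open.
Joint ranges: [-3.1, 3.1], [-0.84, 2.19], [0.05, 2.79], [-1.13, 4.28], [0.06, 2.93], [-2.69, 2.69]. Speed limits (rad/s): [2.22, 2.22, 2.79, 3.14, 3.14, 3.14].

## Interface

Orientations are given as [roll, pitch, yaw] about the fixed x, y, z axes, in that order (R = Rz(yaw) Ry(pitch) Rx(roll)).
In Python, from cell import env gives the robot as it stands. The module is installed in compiled form; this text tells all that it offers.
- The arm moves only by the tool move_arm, never from a script. Its argument "rows" is a list of rows, each an object of numbers: "tx", "ty", "tz": the shift along the tool's x, y, z in cm; "rx", "ry", "rz": the turn, a rotation vector about the tool's x, y, z in rad; "grip": the opening in per cent of the stroke, from 0 (shut) to 100 (fully open). In form: [{"tx": .., "ty": .., "tz": .., "rx": .., "ry": .., "rz": .., "grip": ..}, ...]. A call has 1 to 10 rows; each row shifts and turns the commanded pose from where the row before left it, along the tool's axes as they then stand; what a row does not reach is not made up. A row lasts 1/12 s, in which the tool goes at most 41.7 mm and 7.16 degrees, less where a joint would pass 70% of its speed; a pose out of reach is approached as far as the arm can. A call is refused whole if a number of a shift passes 4.17 or a number of a turn 0.125, either way. A call with a gripper value outside its range is refused whole. The fingers move at their own pace and stop on an object; the grip force is fixed at half the most. Time passes only in rows, so rows that do not move let the fingers close. It gives the time, the measured TCP pose, the force and the opening at its end, in the units of the state.
- env.state(): the state, without advancing time (a new reading comes with each control period).
- env.read_camera(name): name is "scene" or "side" or "wrist"; returns (picture, depth): 420x560x3 uint8, blue, green, red; 420x560 float32, mm along the optical axis (not along the pixel's ray), 0 where there is no reading.
- env.calibration(name): a dict with "vertical_fov" (degrees; the focal length in pixels is half the picture's height over the tangent of half this angle, whatever the lens; pixels are square), "cx", "cy" (the principal point, pixels), "eye" and "rotation" of the camera in the world. Camera axes: x right, y up, looking along -z (the intrinsics and any distortion apply to the point x, -y, -z); pixel columns grow to the right and rows downward; lengths in mm; the calibration is good to about 2 mm. A picture is of the moment at which its call begins: read the wrist's pose just before it. calibration takes no time and is no camera call; for the wrist camera it gives the pose at the moment of the call.
- env.job_done(): hands the job in, once; it reports no verdict.
The state is a dict: "t": time; "joints": joint angles; "qvel": joint speeds; "tau": joint torques, N m; "eef_pos": TCP position; "tcp_rot": TCP orientation; "ft_force": force on the tool from outside, world axes, zero at the start; "moment": the same for the moment, N m; "opening": opening from 0.0 (shut) to 1.0 (fully open).
Only numpy, scipy, OpenCV 4.12 (cv2) and the standard library are available. Lean on these libraries where they do the work, as an engineer would, in place of code of your own. Each camera call takes 0.05 s, during which the arm holds its last target.

## Working session

There is one attempt and no reset: what is moved stays moved. The work goes in short steps, Python scripts to look and compute and a tool call to move; the robot and the scene stay as the last step left them, time stands still between calls to the robot, and variables do not carry over. Pictures are saved under pics/ and viewed, and the job is handed in when it is done.

Besides the shell and the picture viewer there is one more tool, called after "Call:" as name([rows], argument=value, ...), one row to a line, values as JSON. move_arm: Moves the arm, as the interface text tells. Its arguments: {"type":"object","properties":{"rows":{"type":"array"}},"required":["rows"]}

```bash
ls; mkdir -p pics
python3 - <<'E'
from cell import env
import cv2,numpy as np
s=env.state();print({k:np.round(v,3).tolist() for k,v in s.items()})
for n in ["scene","side","wrist"]:
    c=env.calibration(n);print(n,c)
    p,d=env.read_camera(n);cv2.imwrite(f"pics/{n}0.png",p);np.save(f"pics/{n}0.npy",d)
E
```

```text
pics
{'t': 0.0, 'joints': [-1.314, 0.492, 1.559, -0.0, 1.092, -0.106], 'qvel': [0.0, -0.0, 0.001, 0.001, -0.0, -0.0], 'tau': [0.001, -61.263, -25.818, 0.069, 0.048, -0.0], 'eef_pos': [221.744, -584.105, 233.052], 'tcp_rot': [-1.571, 0.001, -1.208], 'ft_force': [0.369, -0.517, 0.197], 'moment': [0.0, 0.035, 0.025], 'opening': 1.0}
scene {'vertical_fov': 44.32755012683249, 'cx': 274.7280617461406, 'cy': 210.48001465313774, 'eye': array([  24.35075958,  938.21557163, 1099.10389303]), 'rotation': array([ 0.85680317, -0.01428346, -2.64608258])}
side {'vertical_fov': 52.61636199945424, 'cx': 276.96054737425885, 'cy': 214.05243562918997, 'eye': array([ 303.66399126, 1047.76689808,  766.09687849]), 'rotation': array([ 1.06048183, -0.02570366, -2.90039341])}
wrist {'vertical_fov': 67.90804756355536, 'cx': 279.5532899089868, 'cy': 207.38826046614577, 'eye': array([ 295.74992814, -556.4737236 ,  384.10540222]), 'rotation': array([-2.85460843e-01,  1.04724689e-03, -1.20721847e+00])}
```

View pics/scene0.png

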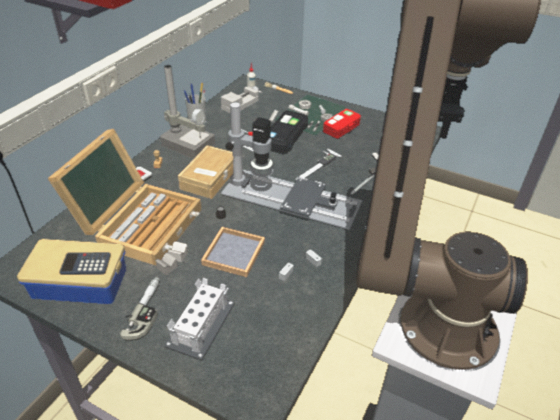

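View pics/side0.png

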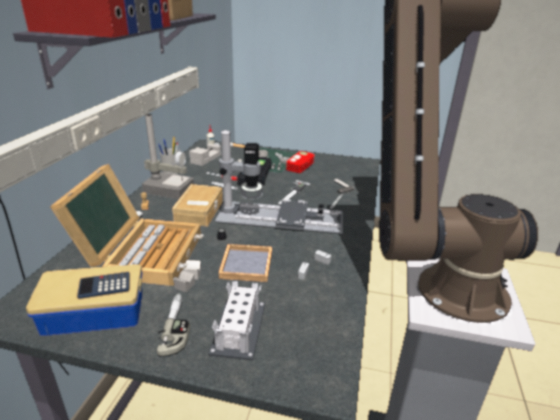

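View pics/wrist0.png

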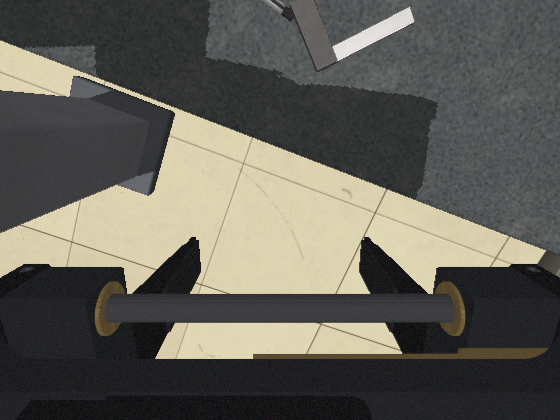

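The scene picture shows the magazine at about (200,310), the tray at (233,250), the stage at (305,198), and two loose bars at (286,270) and (313,257). Next I'll write the helpers and measure.

```bash
cat > h.py <<'E'
from cell import env
import cv2,numpy as np
from scipy.spatial.transform import Rotation as R
def cam(n,c=None):
    c=c or env.calibration(n); f=210/np.tan(np.radians(c["vertical_fov"]/2))
    return dict(f=f,cx=c["cx"],cy=c["cy"],e=np.array(c["eye"]),R=R.from_euler('xyz',c["rotation"]).as_matrix())
def shot(n,name=None):
    c=cam(n); p,d=env.read_camera(n)
    if name: cv2.imwrite(f"pics/{name}.png",p)
    return c,p,d
def ray(c,u,v):
    u=np.asarray(u,float);v=np.asarray(v,float)
    return np.stack([(u-c['cx'])/c['f'],-(v-c['cy'])/c['f'],-np.ones_like(u)],-1)@c['R'].T
def onz(c,u,v,z):
    r=ray(c,u,v); return c['e']+r*((z-c['e'][2])/r[...,2])[...,None]
def cloud(c,d):
    v,u=np.mgrid[0:420,0:560]; return c['e']+ray(c,u,v)*d[...,None]
def proj(c,P):
    q=(np.asarray(P,float)-c['e'])@c['R']; return np.stack([c['cx']+c['f']*q[...,0]/-q[...,2],c['cy']-c['f']*q[...,1]/-q[...,2]],-1)
def rectify(c,p,z,x0,x1,y0,y1,s):
    # top-down picture of plane z: up=+x, left=+y, s px per mm
    W=int((y1-y0)*s);H=int((x1-x0)*s)
    vv,uu=np.mgrid[0:H,0:W]
    P=np.stack([x1-vv/s,y1-uu/s,np.full(uu.shape,float(z))],-1)
    m=proj(c,P).astype(np.float32)
    return cv2.remap(p,m[...,0],m[...,1],cv2.INTER_LINEAR)
def st():
    s=env.state();print('t',round(s['t'],2),'eef',np.round(s['eef_pos'],1),'rot',np.round(s['tcp_rot'],3),'F',np.round(s['ft_force'],1),'op',round(s['opening'],3),'j',np.round(s['joints'],2));return s
E
python3 - <<'E'
from h import *
for n in["scene","side"]:
    c=cam(n);d=np.load(f"pics/{n}0.npy");p=cv2.imread(f"pics/{n}0.png")
    P=cloud(c,d)
    if n=="scene":
        pts=[(286,266),(313,255),(233,250),(200,305),(303,196),(262,165),(333,195),(355,215),(221,213),(178,254),(150,290),(320,160),(365,180),(240,100)]
    else: pts=[(304,268),(323,256),(246,262),(240,300),(292,212)]
    for u,v in pts: print(n,u,v,np.round(P[v,u]),)
    cv2.imwrite(f"pics/rect_{n}.png",rectify(c,p,0,350,950,-400,400,1.0))
E
```

```text
scene 286 266 [457.  38.  27.]
scene 313 255 [411. -43.  22.]
scene 233 250 [636.  35.   1.]
scene 200 305 [569. 295.  68.]
scene 303 196 [ 553. -268.   26.]
scene 262 165 [ 714. -280.   87.]
scene 333 195 [ 452. -273.   67.]
scene 355 215 [ 375. -286.    6.]
scene 221 213 [747. -72.  19.]
scene 178 254 [752. 147.  27.]
scene 150 290 [739. 290.  22.]
scene 320 160 [ 594. -492.   19.]
scene 365 180 [ 413. -476.    6.]
scene 240 100 [1045. -680.   47.]
side 304 268 [449.  47.  24.]
side 323 256 [404. -30.  24.]
side 246 262 [630.  35.   2.]
side 240 300 [568. 280.  69.]
side 292 212 [ 551. -265.   30.]
```

View pics/rect_scene.png

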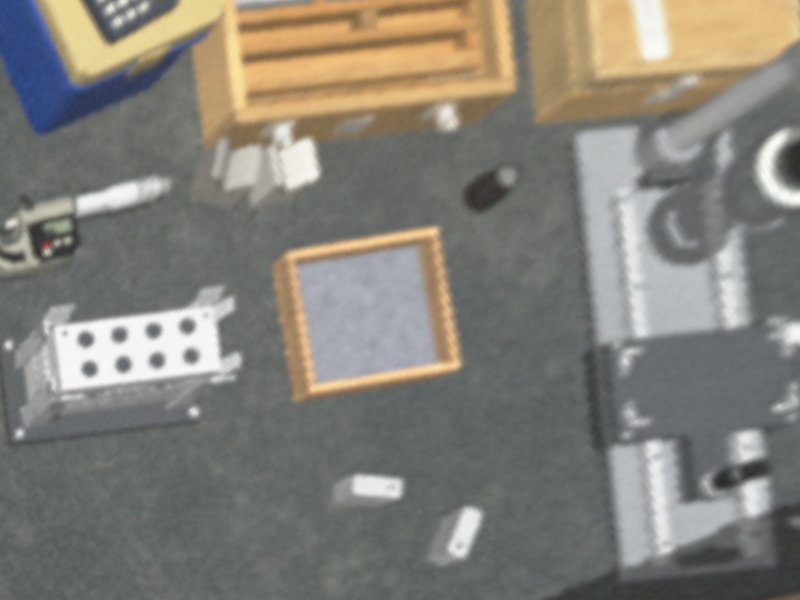

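```bash
cat >> h.py <<'E'
import json,sys
def plan(wps,step=35,grip=None,n=None):
    """wps: list of (x,y,z,yaw[,step]); prints rows in tool axes"""
    s=env.state(); p=np.array(s['eef_pos']);Rm=R.from_euler('xyz',s['tcp_rot']).as_matrix()
    rows=[]
    for w in wps:
        stp=w[4] if len(w)>4 else step
        t=np.array(w[:3],float);Rt=(R.from_euler('z',w[3])*R.from_euler('x',-np.pi/2)).as_matrix()
        rv=R.from_matrix(Rm.T@Rt).as_rotvec()
        N=int(max(1,np.ceil(np.linalg.norm(t-p)/stp),np.ceil(np.linalg.norm(rv)/.115)))
        for i in range(N):
            d=(t-p)/(N-i); a=Rm.T@d/10; rv=R.from_matrix(Rm.T@Rt).as_rotvec()/(N-i)
            a=np.round(a,2);rv=np.round(rv,3)
            r=dict(zip(['tx','ty','tz','rx','ry','rz'],a.tolist()+rv.tolist())); r={k:v for k,v in r.items() if v}
            if grip is not None:r['grip']=grip
            p=p+Rm@a*10;Rm=Rm@R.from_rotvec(rv).as_matrix();rows.append(r)
    rows=[r or {"tx":0} for r in rows]
    for i in range(0,len(rows),10): print(json.dumps(rows[i:i+10]))
E
python3 - <<'E'
from h import *
plan([(280,-480,330,-1.0),(450,-60,330,-0.1)],step=41)
E
```

```text
[{"tx": -1.92, "ty": -2.42, "tz": 2.29, "ry": -0.052}, {"tx": -1.8, "ty": -2.42, "tz": 2.38, "ry": -0.052}, {"tx": -1.67, "ty": -2.42, "tz": 2.47, "ry": -0.052}, {"tx": -1.54, "ty": -2.41, "tz": 2.56, "ry": -0.052, "rz": -0.001}, {"tx": -2.18, "tz": 3.08, "ry": -0.075}, {"tx": -1.94, "tz": 3.24, "ry": -0.075}, {"tx": -1.7, "tz": 3.37, "ry": -0.075}, {"tx": -1.44, "tz": 3.49, "ry": -0.075}, {"tx": -1.17, "tz": 3.59, "ry": -0.075}, {"tx": -0.9, "tz": 3.67, "ry": -0.075}]
[{"tx": -0.62, "tz": 3.72, "ry": -0.075}, {"tx": -0.34, "tz": 3.76, "ry": -0.075}, {"tx": -0.06, "tz": 3.78, "ry": -0.075}, {"tx": 0.22, "tz": 3.77, "ry": -0.075}, {"tx": 0.51, "tz": 3.74, "ry": -0.075}, {"tx": 0.79, "tz": 3.7, "ry": -0.075}]
```

Call:
move_arm([
  {"tx":-1.92,"ty":-2.42,"tz":2.29,"ry":-0.052},
  {"tx":-1.8,"ty":-2.42,"tz":2.38,"ry":-0.052},
  {"tx":-1.67,"ty":-2.42,"tz":2.47,"ry":-0.052},
  {"tx":-1.54,"ty":-2.41,"tz":2.56,"ry":-0.052},
  {"tx":-2.18,"tz":3.08,"ry":-0.075},
  {"tx":-1.94,"tz":3.24,"ry":-0.075},
  {"tx":-1.7,"tz":3.37,"ry":-0.075},
  {"tx":-1.44,"tz":3.49,"ry":-0.075},
  {"tx":-1.17,"tz":3.59,"ry":-0.075},
  {"tx":-0.9,"tz":3.67,"ry":-0.075},
])

```text
validation failed for argument at $.ro...
```

Call:
move_arm([
  {"tx":-0.62,"tz":3.72,"ry":-0.075},
  {"tx":-0.34,"tz":3.76,"ry":-0.075},
  {"tx":-0.06,"tz":3.78,"ry":-0.075},
  {"tx":0.22,"tz":3.77,"ry":-0.075},
  {"tx":0.51,"tz":3.74,"ry":-0.075},
  {"tx":0.79,"tz":3.7,"ry":-0.075},
  {"tx":0},
])

```text
validation failed for argument at $.ro...
```

Run:
```python
from h import *
st();c,p,d=shot("wrist","w1");np.save("pics/w1.npy",d);np.save("pics/w1c.npy",c,allow_pickle=True)
shot("scene","s1")
```

```text
t 0.15 eef [ 221.8 -584.2  233.2] rot [-1.571e+00  1.000e-03 -1.208e+00] F [ 0.5 -0.2  0.7] op 0.998 j [-1.31  0.49  1.56  0.    1.09 -0.11]
```

View pics/w1.png

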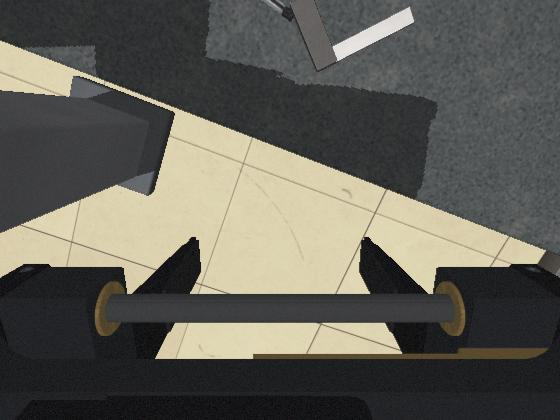

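View pics/s1.png

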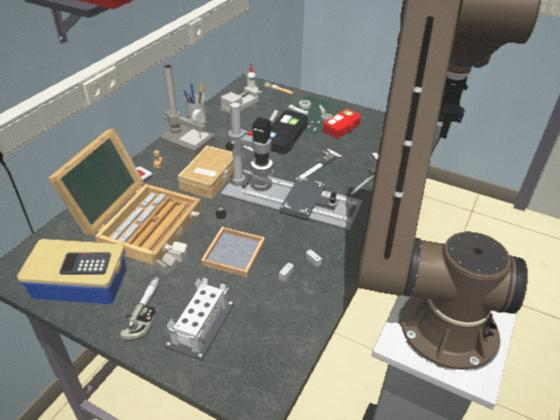

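Both moves were refused, and nothing moved. I'll try rows that carry every key.

Call:
move_arm([
  {"tx":-1.92,"ty":-2.42,"tz":2.29,"rx":0,"ry":-0.052,"rz":0,"grip":100},
  {"tx":-1.8,"ty":-2.42,"tz":2.38,"rx":0,"ry":-0.052,"rz":0,"grip":100},
  {"tx":-1.67,"ty":-2.42,"tz":2.47,"rx":0,"ry":-0.052,"rz":0,"grip":100},
  {"tx":-1.54,"ty":-2.41,"tz":2.56,"rx":0,"ry":-0.052,"rz":0,"grip":100},
  {"tx":-2.18,"ty":0,"tz":3.08,"rx":0,"ry":-0.075,"rz":0,"grip":100},
  {"tx":-1.94,"ty":0,"tz":3.24,"rx":0,"ry":-0.075,"rz":0,"grip":100},
  {"tx":-1.7,"ty":0,"tz":3.37,"rx":0,"ry":-0.075,"rz":0,"grip":100},
  {"tx":-1.44,"ty":0,"tz":3.49,"rx":0,"ry":-0.075,"rz":0,"grip":100},
  {"tx":-1.17,"ty":0,"tz":3.59,"rx":0,"ry":-0.075,"rz":0,"grip":100},
  {"tx":-0.9,"ty":0,"tz":3.67,"rx":0,"ry":-0.075,"rz":0,"grip":100},
])

```text
t: 1.08
eef_pos: [365.2, -268.3, 330.4]
tcp_rot: [-1.571, -0.0, -0.547]
ft_force: [1.1, 0.1, 0.0]
opening: 1.003
```

Call:
move_arm([
  {"tx":-0.62,"ty":0,"tz":3.72,"rx":0,"ry":-0.075,"rz":0,"grip":100},
  {"tx":-0.34,"ty":0,"tz":3.76,"rx":0,"ry":-0.075,"rz":0,"grip":100},
  {"tx":-0.06,"ty":0,"tz":3.78,"rx":0,"ry":-0.075,"rz":0,"grip":100},
  {"tx":0.22,"ty":0,"tz":3.77,"rx":0,"ry":-0.075,"rz":0,"grip":100},
  {"tx":0.51,"ty":0,"tz":3.74,"rx":0,"ry":-0.075,"rz":0,"grip":100},
  {"tx":0.79,"ty":0,"tz":3.7,"rx":0,"ry":-0.075,"rz":0,"grip":100},
  {"tx":0,"ty":0,"tz":0,"rx":0,"ry":0,"rz":0,"grip":100},
])

```text
t: 1.67
eef_pos: [451.3, -55.3, 330.4]
tcp_rot: [-1.57, -0.001, -0.091]
ft_force: [0.0, 0.1, -0.5]
opening: 1.0
```

```bash
python3 - <<'E'
s=open('h.py').read()
s=s.replace("grip=None,n=None","grip=100").replace("; r={k:v for k,v in r.items() if v}","; r={k:(v if v else 0) for k,v in r.items()}")
open('h.py','w').write(s)
E
python3 - <<'E'
from h import *
st();c,p,d=shot("wrist","w1");np.save("pics/w1.npy",d);np.save("pics/w1c.npy",c,allow_pickle=True)
shot("scene","s1")
E
```

```text
t 1.67 eef [451.3 -55.3 330.4] rot [-1.57e+00 -1.00e-03 -9.10e-02] F [ 0.   0.1 -0.5] op 1.0 j [-0.27  0.15  1.81  0.    1.19 -0.18]
```

View pics/w1.png

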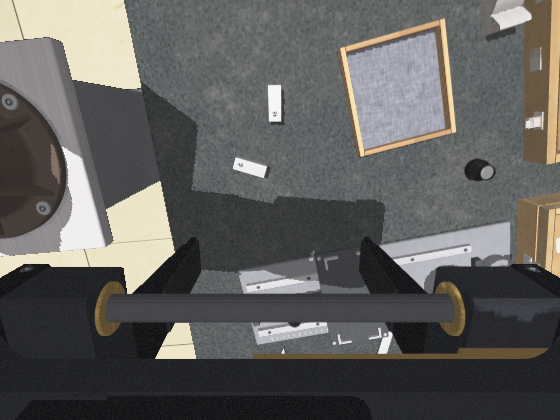

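View pics/s1.png

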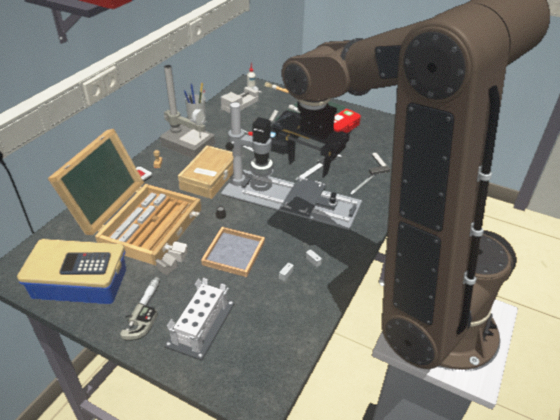

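The wrist view shows bars at (274,104) and (250,167), the tray at (398,88), and the stage under the gripper near (335,290). Measuring the bars' sizes now.

```bash
cat >> h.py <<'E'
def topmask(c,p,d,zlo,zhi,roi=None):
    P=cloud(c,d);m=(P[...,2]>zlo)&(P[...,2]<zhi)&(d>0)
    if roi: x0,x1,y0,y1=roi; m&=(P[...,0]>x0)&(P[...,0]<x1)&(P[...,1]>y0)&(P[...,1]<y1)
    return m,P
def whiterect(c,p,z,roi,thr=170,minA=100):
    """bright blobs rectified onto plane z; returns (x,y,long yaw,long,short)"""
    x0,x1,y0,y1=roi;s=2.0
    im=rectify(c,p,z,x0,x1,y0,y1,s);g=cv2.cvtColor(im,cv2.COLOR_BGR2GRAY)
    cs,_=cv2.findContours((g>thr).astype(np.uint8),cv2.RETR_EXTERNAL,cv2.CHAIN_APPROX_NONE);o=[]
    for k in cs:
        if cv2.contourArea(k)/s/s<minA:continue
        (u,v),(w,h),a=cv2.minAreaRect(k)
        b=cv2.boxPoints(((u,v),(w,h),a));e1=b[1]-b[0];e2=b[2]-b[1]
        e=e1 if np.linalg.norm(e1)>np.linalg.norm(e2) else e2
        yaw=np.arctan2(-e[0],-e[1]) # dx=-dv, dy=-du
        yaw=(yaw+np.pi/2)%np.pi-np.pi/2
        o.append((round(x1-v/s,1),round(y1-u/s,1),round(float(yaw),3),round(max(w,h)/s,1),round(min(w,h)/s,1)))
    return o,im
E
python3 - <<'E'
from h import *
c=np.load("pics/w1c.npy",allow_pickle=True).item();p=cv2.imread("pics/w1.png");d=np.load("pics/w1.npy")
P=cloud(c,d)
for u,v in[(274,104),(250,167),(398,88),(480,170),(300,170)]:print(u,v,P[v,u].round(1))
for thr in(170,200,140):
    o,im=whiterect(c,p,26,(380,520,-80,120),thr);print(thr,o)
cv2.imwrite("pics/wr.png",cv2.resize(im,None,fx=2,fy=2)[:600])
E
```

```text
274 104 [451.8  40.3  26.5]
250 167 [408.4 -43.9  25.6]
398 88 [630.3  46.8   5.2]
480 170 [741.8 -77.7  30.4]
300 170 [482.4 -59.3   0. ]
170 [(407.4, -44.0, -0.381, 47.6, 18.5), (452.0, 41.5, 1.48, 48.5, 18.1)]
200 [(407.3, -44.1, -0.381, 47.0, 17.4), (452.0, 41.6, 1.48, 47.4, 17.4)]
140 [(407.3, -44.0, -0.381, 48.4, 19.6), (452.0, 41.5, 1.484, 49.2, 18.7)]
```

View pics/wr.png

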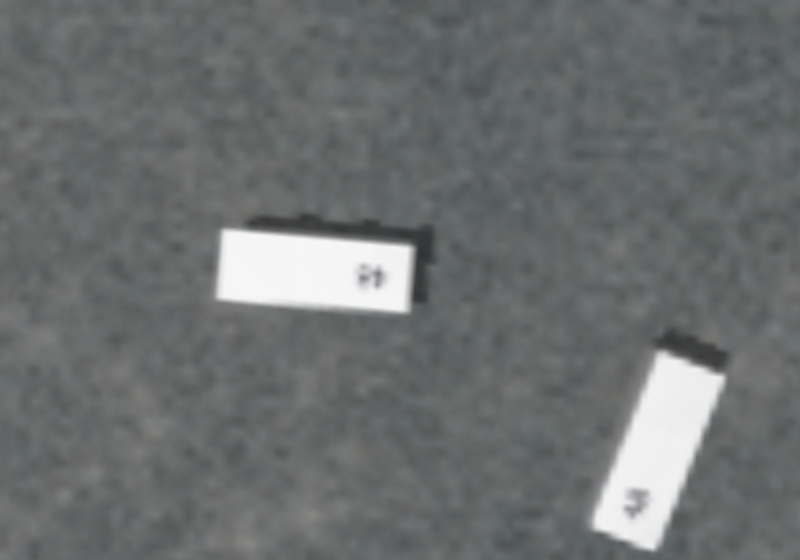

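Both bars measure 48 × 18 mm and read "48". The real one is therefore the left one at (452, 41.5), and the one at (407,-44) is the look-alike. On to the magazine.

Run:
```python
from h import *
plan([(500,220,330,0.05)],step=40)
```

```text
[{"tx": 0.28, "ty": 0, "tz": 3.53, "rx": 0, "ry": -0.018, "rz": 0, "grip": 100}, {"tx": 0.35, "ty": 0, "tz": 3.52, "rx": 0, "ry": -0.018, "rz": 0, "grip": 100}, {"tx": 0.41, "ty": 0, "tz": 3.52, "rx": 0, "ry": -0.019, "rz": 0, "grip": 100}, {"tx": 0.47, "ty": 0, "tz": 3.51, "rx": 0, "ry": -0.018, "rz": 0, "grip": 100}, {"tx": 0.54, "ty": 0, "tz": 3.5, "rx": 0, "ry": -0.019, "rz": 0, "grip": 100}, {"tx": 0.6, "ty": 0.01, "tz": 3.49, "rx": 0, "ry": -0.018, "rz": 0, "grip": 100}, {"tx": 0.67, "ty": 0, "tz": 3.47, "rx": 0, "ry": -0.019, "rz": 0, "grip": 100}, {"tx": 0.73, "ty": 0.01, "tz": 3.46, "rx": 0, "ry": -0.018, "rz": 0, "grip": 100}]
```

Call:
move_arm([
  {"tx":0.28,"ty":0,"tz":3.53,"rx":0,"ry":-0.018,"rz":0,"grip":100},
  {"tx":0.35,"ty":0,"tz":3.52,"rx":0,"ry":-0.018,"rz":0,"grip":100},
  {"tx":0.41,"ty":0,"tz":3.52,"rx":0,"ry":-0.019,"rz":0,"grip":100},
  {"tx":0.47,"ty":0,"tz":3.51,"rx":0,"ry":-0.018,"rz":0,"grip":100},
  {"tx":0.54,"ty":0,"tz":3.5,"rx":0,"ry":-0.019,"rz":0,"grip":100},
  {"tx":0.6,"ty":0,"tz":3.49,"rx":0,"ry":-0.018,"rz":0,"grip":100},
  {"tx":0.67,"ty":0,"tz":3.47,"rx":0,"ry":-0.019,"rz":0,"grip":100},
  {"tx":0.73,"ty":0,"tz":3.46,"rx":0,"ry":-0.018,"rz":0,"grip":100},
  {"tx":0,"ty":0,"tz":0,"rx":0,"ry":0,"rz":0,"grip":100},
])

```text
t: 2.52
eef_pos: [501.5, 221.6, 329.8]
tcp_rot: [-1.57, 0.0, 0.049]
ft_force: [0.6, -0.0, 0.1]
opening: 0.999
```

Run:
```python
from h import *
st();c,p,d=shot("wrist","w2");np.save("pics/w2.npy",d);np.save("pics/w2c.npy",c,allow_pickle=True)
im=rectify(c,p,70,480,660,180,400,2.7);cv2.imwrite("pics/w2r.png",im)
P=cloud(c,d)
m=(P[...,2]>66)&(P[...,2]<74)&(P[...,1]>150)&(P[...,1]<420)&(P[...,0]>470)&(P[...,0]<680)
m=cv2.morphologyEx(m.astype(np.uint8),cv2.MORPH_OPEN,np.ones((5,5)))
cs,_=cv2.findContours(m,0,2)
for k in cs:
    if cv2.contourArea(k)>500:
        print(cv2.contourArea(k),np.median(P[...,2][m>0]))
        q=k[:,0,:];W=onz(c,q[:,0],q[:,1],70.)[:,:2].astype(np.float32);print(cv2.minAreaRect(W))
```

```text
t 2.52 eef [501.5 221.6 329.8] rot [-1.57   0.     0.049] F [ 0.6 -0.   0.1] op 0.999 j [0.3  0.29 1.61 0.   1.24 0.25]
5670.0 69.89714363272608
((564.3801879882812, 302.90570068359375), (59.99919509887695, 149.49717712402344), 7.354419708251953)
```

View pics/w2.png

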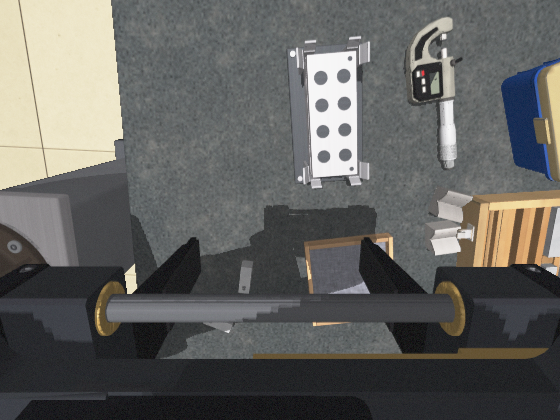

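View pics/w2r.png

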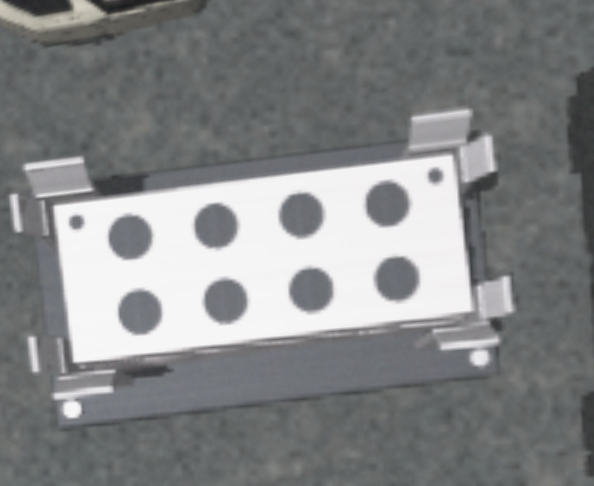

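Run:
```python
from h import *
c=np.load("pics/w2c.npy",allow_pickle=True).item();p=cv2.imread("pics/w2.png")
for t in(200,215,230):print(t,whiterect(c,p,70,(480,660,180,400),t,2000)[0])
c1=np.load("pics/w1c.npy",allow_pickle=True).item()
def rc(n,z,b):
    pass
yaw=np.radians(7.0)
plan([(564.4,302.9,160,yaw),(564.4,302.9,110,yaw)],step=35)
```

```text
200 [(564.4, 302.7, -1.442, 149.2, 59.4)]
215 [(564.4, 302.7, -1.442, 148.9, 59.0)]
230 [(564.4, 302.7, -1.442, 148.3, 58.6)]
[{"tx": 1.12, "ty": 2.83, "tz": 1.34, "rx": 0, "ry": -0.012, "rz": 0, "grip": 100}, {"tx": 1.14, "ty": 2.83, "tz": 1.32, "rx": 0, "ry": -0.012, "rz": 0, "grip": 100}, {"tx": 1.16, "ty": 2.83, "tz": 1.31, "rx": 0, "ry": -0.013, "rz": 0, "grip": 100}, {"tx": 1.17, "ty": 2.83, "tz": 1.3, "rx": 0, "ry": -0.012, "rz": 0, "grip": 100}, {"tx": 1.19, "ty": 2.82, "tz": 1.28, "rx": 0, "ry": -0.013, "rz": 0, "grip": 100}, {"tx": 1.2, "ty": 2.83, "tz": 1.27, "rx": 0, "ry": -0.012, "rz": -0.001, "grip": 100}, {"tx": 0, "ty": 2.5, "tz": 0, "rx": 0, "ry": 0, "rz": 0, "grip": 100}, {"tx": 0, "ty": 2.5, "tz": 0, "rx": 0, "ry": 0, "rz": 0, "grip": 100}]
```

Call:
move_arm([
  {"tx":1.12,"ty":2.83,"tz":1.34,"rx":0,"ry":-0.013,"rz":0,"grip":100},
  {"tx":1.14,"ty":2.83,"tz":1.32,"rx":0,"ry":-0.013,"rz":0,"grip":100},
  {"tx":1.16,"ty":2.83,"tz":1.31,"rx":0,"ry":-0.014,"rz":0,"grip":100},
  {"tx":1.17,"ty":2.83,"tz":1.3,"rx":0,"ry":-0.013,"rz":0,"grip":100},
  {"tx":1.19,"ty":2.82,"tz":1.28,"rx":0,"ry":-0.014,"rz":0,"grip":100},
  {"tx":1.2,"ty":2.83,"tz":1.27,"rx":0,"ry":-0.013,"rz":0,"grip":100},
  {"tx":0,"ty":2.5,"tz":0,"rx":0,"ry":0,"rz":0,"grip":100},
  {"tx":0,"ty":2.5,"tz":0,"rx":0,"ry":0,"rz":0,"grip":100},
  {"tx":0,"ty":0,"tz":0,"rx":0,"ry":0,"rz":0,"grip":100},
])

```text
t: 3.32
eef_pos: [562.7, 299.2, 106.0]
tcp_rot: [-1.573, 0.007, 0.124]
ft_force: [-0.6, 1.0, -0.2]
opening: 1.002
```

Run:
```python
from h import *
st();c,p,d=shot("wrist","w3")
for t in(200,215):print(t,whiterect(c,p,70,(480,660,180,400),t,1000)[0])
plan([(564.4,302.8,72,0.129)],step=15)
```

```text
t 3.32 eef [562.7 299.2 106. ] rot [-1.573  0.007  0.124] F [-0.6  1.  -0.2] op 1.002 j [ 0.39  0.65  1.64 -0.    0.86  0.26]
200 [(560.2, 340.2, -1.442, 76.6, 59.2)]
215 [(560.2, 340.2, -1.443, 76.3, 59.0)]
[{"tx": 0.04, "ty": 1.23, "tz": 0.1, "rx": 0, "ry": -0.001, "rz": -0.001, "grip": 100}, {"tx": 0.05, "ty": 1.23, "tz": 0.1, "rx": 0.001, "ry": -0.002, "rz": -0.002, "grip": 100}, {"tx": 0.04, "ty": 1.22, "tz": 0.09, "rx": 0, "ry": -0.001, "rz": -0.001, "grip": 100}]
```

View pics/w3.png

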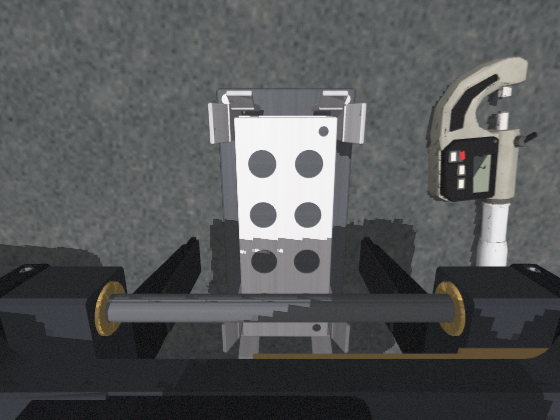

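Call:
move_arm([
  {"tx":0,"ty":0,"tz":0,"rx":0,"ry":0,"rz":0,"grip":100},
  {"tx":0,"ty":0,"tz":0,"rx":0,"ry":0,"rz":0,"grip":100},
  {"tx":0,"ty":0,"tz":0,"rx":0,"ry":0,"rz":0,"grip":100},
])

```text
t: 3.62
eef_pos: [564.7, 301.8, 112.6]
tcp_rot: [-1.57, -0.003, 0.126]
ft_force: [0.0, 0.1, 0.2]
opening: 1.0
```

Run:
```python
from h import *
st()
plan([(564.7,302.8,72,0.129)],step=15)
```

```text
t 3.62 eef [564.7 301.8 112.6] rot [-1.57  -0.003  0.126] F [0.  0.1 0.2] op 1.0 j [ 0.39  0.64  1.64 -0.    0.86  0.26]
[{"tx": 0, "ty": 1.35, "tz": 0.03, "rx": 0, "ry": -0.001, "rz": 0.001, "grip": 100}, {"tx": 0, "ty": 1.35, "tz": 0.03, "rx": 0, "ry": -0.001, "rz": 0.001, "grip": 100}, {"tx": 0, "ty": 1.36, "tz": 0.03, "rx": -0.001, "ry": -0.001, "rz": 0.001, "grip": 100}]
```

Call:
move_arm([
  {"tx":0,"ty":1.0,"tz":0.03,"rx":0,"ry":-0.001,"rz":0,"grip":100},
  {"tx":0,"ty":1.0,"tz":0.03,"rx":0,"ry":-0.001,"rz":0,"grip":100},
  {"tx":0,"ty":1.0,"tz":0,"rx":0,"ry":-0.001,"rz":0,"grip":100},
  {"tx":0,"ty":0.5,"tz":0,"rx":0,"ry":0,"rz":0,"grip":100},
  {"tx":0,"ty":0,"tz":0,"rx":0,"ry":0,"rz":0,"grip":100},
  {"tx":0,"ty":0,"tz":0,"rx":0,"ry":0,"rz":0,"grip":100},
  {"tx":0,"ty":0,"tz":0,"rx":0,"ry":0,"rz":0,"grip":100},
])

```text
t: 4.2
eef_pos: [564.0, 302.9, 75.7]
tcp_rot: [-1.571, -0.0, 0.13]
ft_force: [0.4, -0.2, 0.6]
opening: 0.998
```

Run:
```python
from h import *
st()
```

```text
t 4.2 eef [564.  302.9  75.7] rot [-1.571 -0.     0.13 ] F [ 0.4 -0.2  0.6] op 0.998 j [ 0.39  0.69  1.66 -0.    0.79  0.26]
```

Call:
move_arm([
  {"tx":0.06,"ty":0.32,"tz":0,"rx":0,"ry":0,"rz":0,"grip":100},
  {"tx":0,"ty":0,"tz":0,"rx":0,"ry":0,"rz":0,"grip":30},
  {"tx":0,"ty":0,"tz":0,"rx":0,"ry":0,"rz":0,"grip":30},
  {"tx":0,"ty":0,"tz":0,"rx":0,"ry":0,"rz":0,"grip":30},
  {"tx":0,"ty":0,"tz":0,"rx":0,"ry":0,"rz":0,"grip":30},
  {"tx":0,"ty":0,"tz":0,"rx":0,"ry":0,"rz":0,"grip":30},
  {"tx":0,"ty":0,"tz":0,"rx":0,"ry":0,"rz":0,"grip":30},
  {"tx":0,"ty":0,"tz":0,"rx":0,"ry":0,"rz":0,"grip":30},
])

```text
t: 4.87
eef_pos: [564.6, 302.9, 72.5]
tcp_rot: [-1.571, -0.0, 0.13]
ft_force: [0.8, 0.6, 0.6]
opening: 0.628
```

Run:
```python
from h import *
st()
```

```text
t 4.87 eef [564.6 302.9  72.5] rot [-1.571 -0.     0.13 ] F [0.8 0.6 0.6] op 0.628 j [ 0.39  0.7   1.66 -0.    0.79  0.26]
```

Call:
move_arm([
  {"tx":0,"ty":-0.5,"tz":0,"rx":0,"ry":0,"rz":0,"grip":30},
  {"tx":0,"ty":-1.0,"tz":0,"rx":0,"ry":0,"rz":0,"grip":30},
  {"tx":0,"ty":-1.0,"tz":0,"rx":0,"ry":0,"rz":0,"grip":30},
  {"tx":0,"ty":-1.0,"tz":0,"rx":0,"ry":0,"rz":0,"grip":30},
  {"tx":0,"ty":-1.0,"tz":0,"rx":0,"ry":0,"rz":0,"grip":30},
  {"tx":0,"ty":-1.0,"tz":0,"rx":0,"ry":0,"rz":0,"grip":30},
  {"tx":0,"ty":-0.5,"tz":0,"rx":0,"ry":0,"rz":0,"grip":30},
])

```text
t: 5.45
eef_pos: [564.9, 303.0, 134.5]
tcp_rot: [-1.57, -0.002, 0.13]
ft_force: [-0.4, 0.4, -5.3]
opening: 0.627
```

Call:
move_arm([
  {"tx":-1,"ty":0,"tz":0,"rx":0,"ry":0,"rz":0,"grip":30},
  {"tx":-2,"ty":0,"tz":0,"rx":0,"ry":0,"rz":0,"grip":30},
  {"tx":-2,"ty":0,"tz":0,"rx":0,"ry":0,"rz":0,"grip":30},
  {"tx":-2,"ty":0,"tz":0,"rx":0,"ry":0,"rz":0,"grip":30},
  {"tx":-2,"ty":0,"tz":0,"rx":0,"ry":0,"rz":0,"grip":30},
  {"tx":-2,"ty":0,"tz":0,"rx":0,"ry":0,"rz":0,"grip":30},
  {"tx":-1.5,"ty":0,"tz":0,"rx":0,"ry":0,"rz":0,"grip":30},
  {"tx":-0.5,"ty":0,"tz":0,"rx":0,"ry":0,"rz":0,"grip":30},
  {"tx":0,"ty":0,"tz":0,"rx":0,"ry":0,"rz":0,"grip":30},
  {"tx":0,"ty":0,"tz":0,"rx":0,"ry":0,"rz":0,"grip":30},
])

```text
t: 6.28
eef_pos: [436.0, 286.2, 132.6]
tcp_rot: [-1.571, -0.001, 0.13]
ft_force: [0.4, 0.1, -3.1]
opening: 0.627
```

Run:
```python
from h import *
st(); c,p,d=shot("scene","s4")
x=p[230:380,120:320];cv2.imwrite("pics/s4c.png",cv2.resize(x,None,fx=4,fy=4))
```

```text
t 6.28 eef [436.  286.2 132.6] rot [-1.571e+00 -1.000e-03  1.300e-01] F [ 0.4  0.1 -3.1] op 0.627 j [ 0.45  0.48  1.92 -0.    0.74  0.32]
```

View pics/s4c.png

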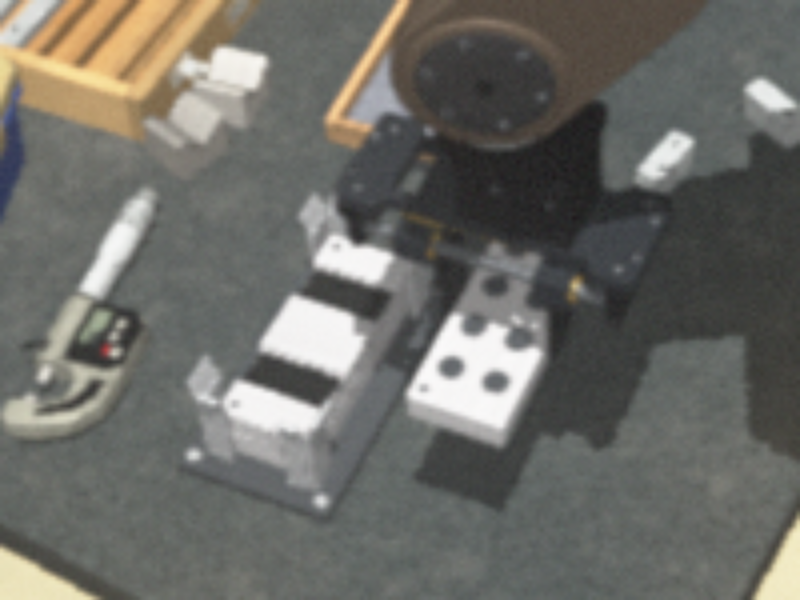

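Only the top pallet came up; the slotted one, with its two dark slots, stays in the magazine. Setting the top pallet down.

Call:
move_arm([
  {"tx":0,"ty":1,"tz":0,"rx":0,"ry":0,"rz":0,"grip":30},
  {"tx":0,"ty":2,"tz":0,"rx":0,"ry":0,"rz":0,"grip":30},
  {"tx":0,"ty":2,"tz":0,"rx":0,"ry":0,"rz":0,"grip":30},
  {"tx":0,"ty":2,"tz":0,"rx":0,"ry":0,"rz":0,"grip":30},
  {"tx":0,"ty":2,"tz":0,"rx":0,"ry":0,"rz":0,"grip":30},
  {"tx":0,"ty":1,"tz":0,"rx":0,"ry":0,"rz":0,"grip":30},
  {"tx":0,"ty":0.5,"tz":0,"rx":0,"ry":0,"rz":0,"grip":30},
  {"tx":0,"ty":0.3,"tz":0,"rx":0,"ry":0,"rz":0,"grip":30},
  {"tx":0,"ty":0.2,"tz":0,"rx":0,"ry":0,"rz":0,"grip":30},
  {"tx":0,"ty":0,"tz":0,"rx":0,"ry":0,"rz":0,"grip":30},
])

```text
t: 7.17
eef_pos: [435.9, 286.1, 22.9]
tcp_rot: [-1.571, -0.001, 0.13]
ft_force: [-0.1, 0.2, -4.0]
opening: 0.626
```

Call:
move_arm([
  {"tx":0,"ty":0,"tz":0,"rx":0,"ry":0,"rz":0,"grip":30},
  {"tx":0,"ty":0,"tz":0,"rx":0,"ry":0,"rz":0,"grip":30},
])

```text
t: 7.33
eef_pos: [435.9, 286.1, 23.0]
tcp_rot: [-1.57, -0.001, 0.13]
ft_force: [-0.2, -1.5, -4.2]
opening: 0.629
```

Call:
move_arm([
  {"tx":0,"ty":0.07,"tz":0,"rx":0,"ry":0,"rz":0,"grip":30},
  {"tx":0,"ty":0,"tz":0,"rx":0,"ry":0,"rz":0,"grip":30},
  {"tx":0,"ty":0,"tz":0,"rx":0,"ry":0,"rz":0,"grip":75},
  {"tx":0,"ty":0,"tz":0,"rx":0,"ry":0,"rz":0,"grip":100},
  {"tx":0,"ty":0,"tz":0,"rx":0,"ry":0,"rz":0,"grip":100},
  {"tx":0,"ty":-1,"tz":0,"rx":0,"ry":0,"rz":0,"grip":100},
  {"tx":0,"ty":-3,"tz":0,"rx":0,"ry":0,"rz":0,"grip":100},
  {"tx":0,"ty":-3,"tz":0,"rx":0,"ry":0,"rz":0,"grip":100},
  {"tx":0,"ty":-3,"tz":0,"rx":0,"ry":0,"rz":0,"grip":100},
  {"tx":0,"ty":-1,"tz":0,"rx":0,"ry":0,"rz":0,"grip":100},
])

```text
t: 8.17
eef_pos: [436.5, 286.5, 136.0]
tcp_rot: [-1.569, -0.005, 0.13]
ft_force: [-0.1, -0.4, 0.9]
opening: 0.998
```

Call:
move_arm([
  {"tx":2,"ty":0,"tz":0,"rx":0,"ry":0,"rz":0,"grip":100},
  {"tx":3,"ty":0,"tz":0,"rx":0,"ry":0,"rz":0,"grip":100},
  {"tx":3,"ty":0,"tz":0,"rx":0,"ry":0,"rz":0,"grip":100},
  {"tx":3,"ty":0,"tz":0,"rx":0,"ry":0,"rz":0,"grip":100},
  {"tx":1.5,"ty":0,"tz":0,"rx":0,"ry":0,"rz":0,"grip":100},
  {"tx":0.5,"ty":0,"tz":0,"rx":0,"ry":0,"rz":0,"grip":100},
  {"tx":0,"ty":0,"tz":0,"rx":0,"ry":0,"rz":0,"grip":100},
  {"tx":0,"ty":0,"tz":0,"rx":0,"ry":0,"rz":0,"grip":100},
  {"tx":0,"ty":0,"tz":0,"rx":0,"ry":0,"rz":0,"grip":100},
])

```text
t: 8.92
eef_pos: [563.3, 302.8, 131.7]
tcp_rot: [-1.571, 0.001, 0.13]
ft_force: [-0.7, -0.4, -0.5]
opening: 0.997
```

Run:
```python
from h import *
st();c,p,d=shot("wrist","w5");
for t in(200,):print(t,whiterect(c,p,50,(470,680,180,400),t,500)[0])
x,pp,dd=shot("scene","s5")
P=cloud(x,dd)
plan([(564.6,302.9,51.5,0.130)],step=15)
```

```text
t 8.92 eef [563.3 302.8 131.7] rot [-1.571e+00  1.000e-03  1.300e-01] F [-0.7 -0.4 -0.5] op 0.997 j [ 0.39  0.62  1.62 -0.    0.9   0.26]
200 [(557.0, 365.6, 0.127, 59.5, 25.3), (564.0, 309.5, 0.136, 59.3, 30.9)]
[{"tx": 0.02, "ty": 1.34, "tz": 0, "rx": 0, "ry": 0, "rz": 0, "grip": 100}, {"tx": 0.02, "ty": 1.34, "tz": 0, "rx": 0, "ry": 0, "rz": 0, "grip": 100}, {"tx": 0.02, "ty": 1.34, "tz": 0, "rx": 0, "ry": 0, "rz": 0, "grip": 100}, {"tx": 0.01, "ty": 1.34, "tz": 0, "rx": 0, "ry": 0, "rz": 0, "grip": 100}, {"tx": 0.02, "ty": 1.34, "tz": -0.01, "rx": 0, "ry": 0, "rz": 0, "grip": 100}, {"tx": 0.01, "ty": 1.34, "tz": 0, "rx": 0, "ry": 0.001, "rz": 0, "grip": 100}]
```

View pics/w5.png

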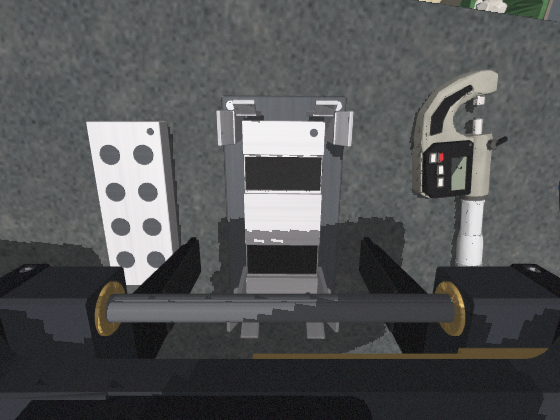

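Call:
move_arm([
  {"tx":0.1,"ty":1,"tz":0,"rx":0,"ry":0,"rz":0,"grip":100},
  {"tx":0,"ty":1.5,"tz":0,"rx":0,"ry":0,"rz":0,"grip":100},
  {"tx":0,"ty":1.5,"tz":0,"rx":0,"ry":0,"rz":0,"grip":100},
  {"tx":0,"ty":1.5,"tz":0,"rx":0,"ry":0,"rz":0,"grip":100},
  {"tx":0,"ty":1.0,"tz":0,"rx":0,"ry":0,"rz":0,"grip":100},
  {"tx":0,"ty":0.8,"tz":0,"rx":0,"ry":0,"rz":0,"grip":100},
  {"tx":0,"ty":0.4,"tz":0,"rx":0,"ry":0,"rz":0,"grip":100},
  {"tx":0,"ty":0,"tz":0,"rx":0,"ry":0,"rz":0,"grip":100},
  {"tx":0,"ty":0,"tz":0,"rx":0,"ry":0,"rz":0,"grip":100},
  {"tx":0,"ty":0,"tz":0,"rx":0,"ry":0,"rz":0,"grip":100},
])

```text
t: 9.85
eef_pos: [565.8, 303.1, 55.4]
tcp_rot: [-1.571, -0.001, 0.13]
ft_force: [0.4, -0.9, -0.1]
opening: 1.001
```

Call:
move_arm([
  {"tx":-0.1,"ty":0.32,"tz":0,"rx":0,"ry":0,"rz":0,"grip":100},
  {"tx":0,"ty":0,"tz":0,"rx":0,"ry":0,"rz":0,"grip":100},
  {"tx":0,"ty":0,"tz":0,"rx":0,"ry":0,"rz":0,"grip":30},
  {"tx":0,"ty":0,"tz":0,"rx":0,"ry":0,"rz":0,"grip":30},
  {"tx":0,"ty":0,"tz":0,"rx":0,"ry":0,"rz":0,"grip":30},
  {"tx":0,"ty":0,"tz":0,"rx":0,"ry":0,"rz":0,"grip":30},
  {"tx":0,"ty":0,"tz":0,"rx":0,"ry":0,"rz":0,"grip":30},
  {"tx":0,"ty":0,"tz":0,"rx":0,"ry":0,"rz":0,"grip":30},
  {"tx":0,"ty":0,"tz":0,"rx":0,"ry":0,"rz":0,"grip":30},
])

```text
t: 10.6
eef_pos: [564.6, 302.8, 51.5]
tcp_rot: [-1.571, -0.0, 0.13]
ft_force: [1.0, 0.1, 0.8]
opening: 0.627
```

Call:
move_arm([
  {"tx":0,"ty":-0.5,"tz":0,"rx":0,"ry":0,"rz":0,"grip":30},
  {"tx":0,"ty":-1.0,"tz":0,"rx":0,"ry":0,"rz":0,"grip":30},
  {"tx":0,"ty":-1.5,"tz":0,"rx":0,"ry":0,"rz":0,"grip":30},
  {"tx":0,"ty":-1.5,"tz":0,"rx":0,"ry":0,"rz":0,"grip":30},
  {"tx":0,"ty":-1.5,"tz":0,"rx":0,"ry":0,"rz":0,"grip":30},
  {"tx":0,"ty":-1.5,"tz":0,"rx":0,"ry":0,"rz":0,"grip":30},
  {"tx":0,"ty":-2,"tz":0,"rx":0,"ry":0,"rz":0,"grip":30},
  {"tx":0,"ty":-2,"tz":0,"rx":0,"ry":0,"rz":0,"grip":30},
  {"tx":0,"ty":-1.5,"tz":0,"rx":0,"ry":0,"rz":0,"grip":30},
  {"tx":0,"ty":-1,"tz":0,"rx":0,"ry":0,"rz":0,"grip":30},
])

```text
t: 11.43
eef_pos: [564.6, 302.9, 193.9]
tcp_rot: [-1.57, -0.002, 0.13]
ft_force: [-0.1, 0.3, -4.5]
opening: 0.628
```

Run:
```python
from h import *
st();c,p,d=shot("scene","s6")
cv2.imwrite("pics/s6c.png",cv2.resize(p[130:250,200:400],None,fx=4,fy=4))
```

```text
t 11.43 eef [564.6 302.9 193.9] rot [-1.57  -0.002  0.13 ] F [-0.1  0.3 -4.5] op 0.628 j [ 0.39  0.55  1.56 -0.    1.02  0.26]
```

View pics/s6.png

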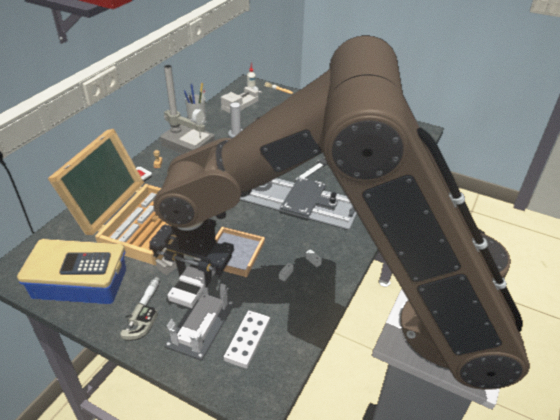

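View pics/s6c.png

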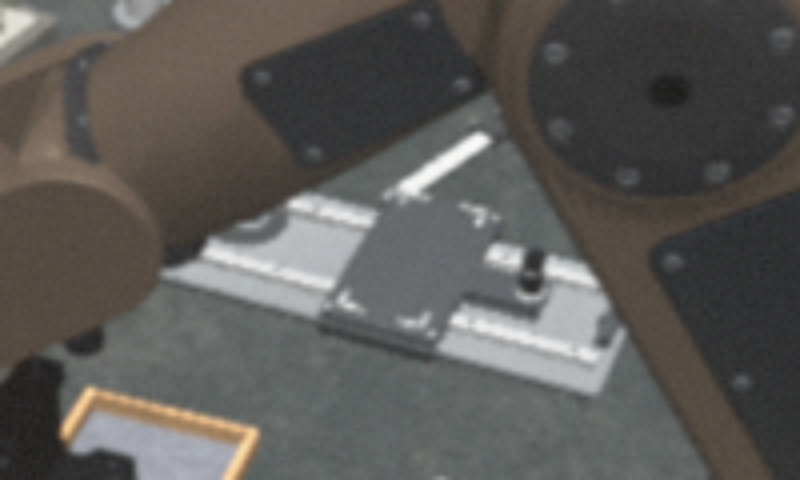

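Run:
```python
from h import *
plan([(530,220,240,0.12,20),(500,0,250,0.09,30),(535,-350,250,0.08,30),(540,-372,250,0.08,12)],grip=30)
```

```text
[{"tx": -0.76, "ty": -0.75, "tz": -1.3, "rx": 0, "ry": 0.002, "rz": 0.001, "grip": 30}, {"tx": -0.75, "ty": -0.75, "tz": -1.3, "rx": 0, "ry": 0.002, "rz": 0.001, "grip": 30}, {"tx": -0.75, "ty": -0.75, "tz": -1.3, "rx": 0, "ry": 0.002, "rz": 0, "grip": 30}, {"tx": -0.75, "ty": -0.75, "tz": -1.3, "rx": 0, "ry": 0.001, "rz": 0.001, "grip": 30}, {"tx": -0.75, "ty": -0.75, "tz": -1.3, "rx": 0, "ry": 0.002, "rz": 0, "grip": 30}, {"tx": -0.74, "ty": -0.75, "tz": -1.3, "rx": -0.001, "ry": 0.001, "rz": 0.001, "grip": 30}, {"tx": -0.7, "ty": -0.13, "tz": -2.69, "rx": 0, "ry": 0.004, "rz": 0, "grip": 30}, {"tx": -0.69, "ty": -0.12, "tz": -2.69, "rx": 0, "ry": 0.004, "rz": 0, "grip": 30}, {"tx": -0.68, "ty": -0.13, "tz": -2.69, "rx": 0, "ry": 0.004, "rz": 0, "grip": 30}, {"tx": -0.67, "ty": -0.12, "tz": -2.69, "rx": 0, "ry": 0.004, "rz": 0, "grip": 30}]
[{"tx": -0.66, "ty": -0.13, "tz": -2.7, "rx": 0, "ry": 0.004, "rz": 0, "grip": 30}, {"tx": -0.65, "ty": -0.12, "tz": -2.7, "rx": 0, "ry": 0.003, "rz": 0, "grip": 30}, {"tx": -0.64, "ty": -0.13, "tz": -2.7, "rx": 0, "ry": 0.004, "rz": 0, "grip": 
[... 478 characters left out ...]
30}, {"tx": 0.04, "ty": 0, "tz": -2.93, "rx": 0, "ry": 0.001, "rz": 0, "grip": 30}]
[{"tx": 0.05, "ty": 0, "tz": -2.93, "rx": 0, "ry": 0.001, "rz": 0, "grip": 30}, {"tx": 0.05, "ty": 0, "tz": -2.93, "rx": 0, "ry": 0.001, "rz": 0, "grip": 30}, {"tx": 0.05, "ty": 0, "tz": -2.93, "rx": 0, "ry": 0.001, "rz": 0, "grip": 30}, {"tx": 0.05, "ty": 0, "tz": -2.93, "rx": 0, "ry": 0, "rz": 0, "grip": 30}, {"tx": 0.06, "ty": 0, "tz": -2.93, "rx": 0, "ry": 0.001, "rz": 0, "grip": 30}, {"tx": 0.05, "ty": 0, "tz": -2.94, "rx": 0, "ry": 0, "rz": 0, "grip": 30}, {"tx": 0.16, "ty": 0, "tz": -1.12, "rx": 0, "ry": 0, "rz": 0, "grip": 30}, {"tx": 0.17, "ty": 0, "tz": -1.11, "rx": 0, "ry": 0, "rz": 0, "grip": 30}]
```

Call:
move_arm([
  {"tx":-0.76,"ty":-0.75,"tz":-1.3,"rx":0,"ry":0.002,"rz":0,"grip":30},
  {"tx":-0.75,"ty":-0.75,"tz":-1.3,"rx":0,"ry":0.002,"rz":0,"grip":30},
  {"tx":-0.75,"ty":-0.75,"tz":-1.3,"rx":0,"ry":0.002,"rz":0,"grip":30},
  {"tx":-0.75,"ty":-0.75,"tz":-1.3,"rx":0,"ry":0.001,"rz":0,"grip":30},
  {"tx":-0.75,"ty":-0.75,"tz":-1.3,"rx":0,"ry":0.002,"rz":0,"grip":30},
  {"tx":-0.74,"ty":-0.75,"tz":-1.3,"rx":0,"ry":0.001,"rz":0,"grip":30},
  {"tx":-0.7,"ty":-0.13,"tz":-2.69,"rx":0,"ry":0.004,"rz":0,"grip":30},
  {"tx":-0.69,"ty":-0.12,"tz":-2.69,"rx":0,"ry":0.004,"rz":0,"grip":30},
  {"tx":-0.68,"ty":-0.13,"tz":-2.69,"rx":0,"ry":0.004,"rz":0,"grip":30},
  {"tx":-0.67,"ty":-0.12,"tz":-2.69,"rx":0,"ry":0.004,"rz":0,"grip":30},
])

```text
t: 12.32
eef_pos: [513.7, 107.9, 242.1]
tcp_rot: [-1.571, -0.001, 0.104]
ft_force: [-0.2, 0.3, -3.9]
opening: 0.632
```

Call:
move_arm([
  {"tx":-0.66,"ty":-0.13,"tz":-2.7,"rx":0,"ry":0.004,"rz":0,"grip":30},
  {"tx":-0.65,"ty":-0.12,"tz":-2.7,"rx":0,"ry":0.003,"rz":0,"grip":30},
  {"tx":-0.64,"ty":-0.13,"tz":-2.7,"rx":0,"ry":0.004,"rz":0,"grip":30},
  {"tx":-0.63,"ty":-0.12,"tz":-2.7,"rx":0,"ry":0.003,"rz":0,"grip":30},
  {"tx":0.03,"ty":0,"tz":-2.93,"rx":0,"ry":0.001,"rz":0,"grip":30},
  {"tx":0.03,"ty":0,"tz":-2.93,"rx":0,"ry":0.001,"rz":0,"grip":30},
  {"tx":0.03,"ty":0,"tz":-2.93,"rx":0,"ry":0.001,"rz":0,"grip":30},
  {"tx":0.04,"ty":0,"tz":-2.93,"rx":0,"ry":0.001,"rz":0,"grip":30},
  {"tx":0.04,"ty":0,"tz":-2.93,"rx":0,"ry":0.001,"rz":0,"grip":30},
  {"tx":0.04,"ty":0,"tz":-2.93,"rx":0,"ry":0.001,"rz":0,"grip":30},
])

```text
t: 13.15
eef_pos: [516.0, -177.2, 247.1]
tcp_rot: [-1.571, -0.0, 0.083]
ft_force: [1.6, 0.4, -4.7]
opening: 0.628
```

Call:
move_arm([
  {"tx":0.05,"ty":0,"tz":-2.93,"rx":0,"ry":0.001,"rz":0,"grip":30},
  {"tx":0.05,"ty":0,"tz":-2.93,"rx":0,"ry":0.001,"rz":0,"grip":30},
  {"tx":0.05,"ty":0,"tz":-2.93,"rx":0,"ry":0.001,"rz":0,"grip":30},
  {"tx":0.05,"ty":0,"tz":-2.93,"rx":0,"ry":0,"rz":0,"grip":30},
  {"tx":0.06,"ty":0,"tz":-2.93,"rx":0,"ry":0.001,"rz":0,"grip":30},
  {"tx":0.05,"ty":0,"tz":-2.94,"rx":0,"ry":0,"rz":0,"grip":30},
  {"tx":0.16,"ty":0,"tz":-1.12,"rx":0,"ry":0,"rz":0,"grip":30},
  {"tx":0.17,"ty":0,"tz":-1.11,"rx":0,"ry":0,"rz":0,"grip":30},
  {"tx":0,"ty":0,"tz":0,"rx":0,"ry":0,"rz":0,"grip":30},
  {"tx":0,"ty":0,"tz":0,"rx":0,"ry":0,"rz":0,"grip":30},
])

```text
t: 13.98
eef_pos: [539.1, -371.8, 246.5]
tcp_rot: [-1.57, 0.0, 0.08]
ft_force: [0.4, 0.3, -4.1]
opening: 0.625
```

Run:
```python
from h import *
st();c,p,d=shot("wrist","w7");np.save("pics/w7.npy",d);np.save("pics/w7c.npy",c,allow_pickle=True)
cv2.imwrite("pics/w7r.png",rectify(c,p,30,400,660,-400,-140,2.3))
```

```text
t 13.98 eef [ 539.1 -371.8  246.5] rot [-1.57  0.    0.08] F [ 0.4  0.3 -4.1] op 0.625 j [-0.7   0.52  1.46  0.    1.16 -0.78]
```

View pics/w7.png

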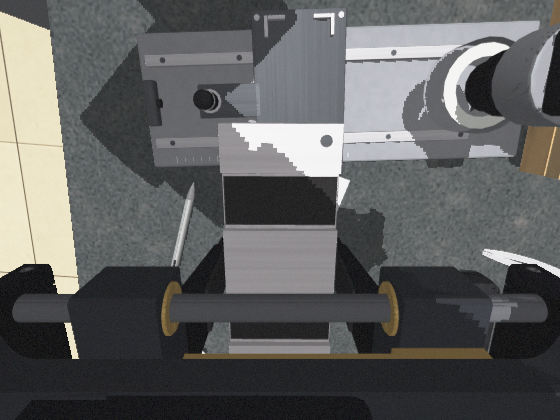

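View pics/w7r.png

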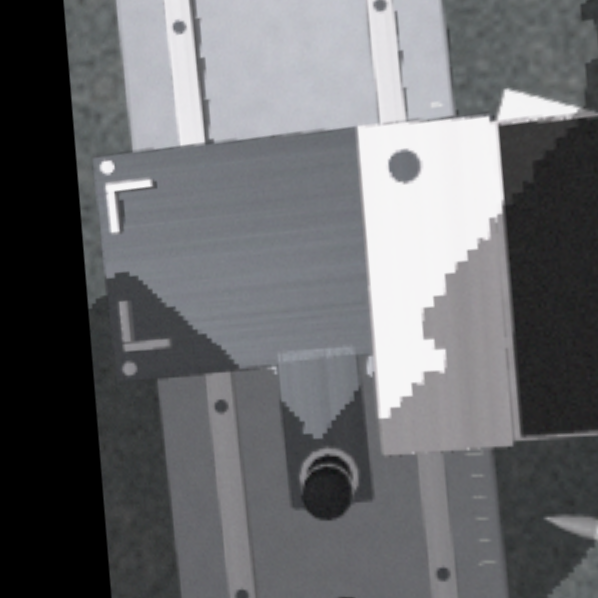

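Run:
```python
from h import *
c=np.load("pics/w7c.npy",allow_pickle=True).item();p=cv2.imread("pics/w7.png")
im=rectify(c,p,36,490,600,-250,-170,7);im=cv2.convertScaleAbs(im,alpha=1.3)
cv2.imwrite("pics/w7z.png",im[:,:])
print(im.shape)
```

```text
(770, 560, 3)
```

View pics/w7z.png

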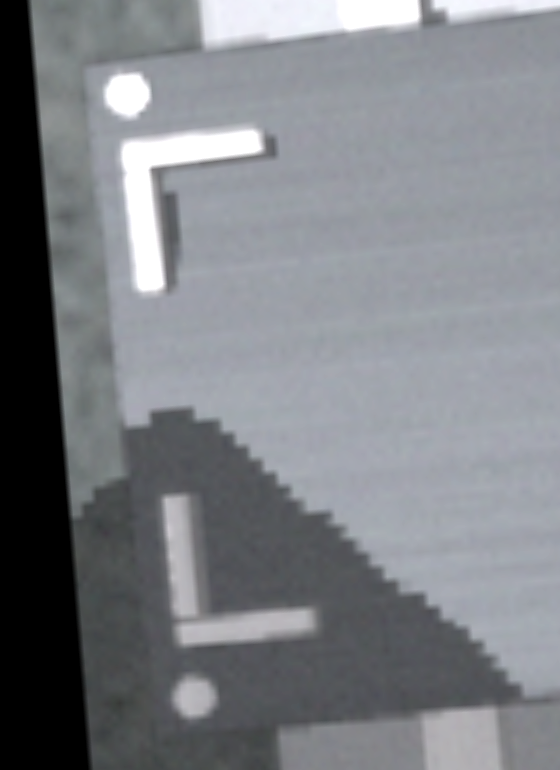

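Run:
```python
from h import *
c=np.load("pics/w7c.npy",allow_pickle=True).item();p=cv2.imread("pics/w7.png");d=np.load("pics/w7.npy")
P=cloud(c,d)
m=(P[...,2]>62)&(P[...,2]<74)&(P[...,0]<500)&(P[...,0]>420)&(P[...,1]>-320)&(P[...,1]<-240)&(d>0)
print(m.sum(),P[m].mean(0),P[m].min(0),P[m].max(0))
x=cv2.resize(p[60:140,180:260],None,fx=7,fy=7,interpolation=cv2.INTER_CUBIC);cv2.imwrite("pics/kn.png",x)
# held pallet
cs=whiterect(c,p,245,(480,600,-380,-250),0,10)
# bed edges, stage plane z=30 edge points
for u,v in[(253,14),(345,14)]:print(P[v,u].round(1), onz(c,u,v,30.).round(1))
n=np.array([552.5,-272.2]);R2=lambda l:n+np.array([[np.cos(.111),-np.sin(.111)],[np.sin(.111),np.cos(.111)]])@np.array(l)
for l,z in [((-100,0),68),((36,81),36),((-36,81),36),((50,88),30),((-50,88),30),((-50,0),30)]:
    w=R2(l);print(l,w.round(1),proj(c,[w[0],w[1],z]).round(1))
```

```text
319 [ 454.00152659 -283.35528413   67.50464511] [ 443.88887066 -292.60638663   62.15562681] [ 463.03796247 -274.03661915   70.10443877]
[ 496.5 -193.9   30.6] [ 496.4 -193.7   30. ]
[ 591.6 -186.4   31.1] [ 591.7 -186.    30. ]
(-100, 0) [ 453.1 -283.3] [201.5  99.4]
(36, 81) [ 579.3 -187.7] [333.9  12.9]
(-36, 81) [ 507.7 -195.7] [263.4  15.4]
(50, 88) [ 592.4 -179.2] [346.6   6.6]
(-50, 88) [ 493.1 -190.3] [249.9  10. ]
(-50, 0) [ 502.8 -277.7] [254.4  99.7]
```

View pics/kn.png

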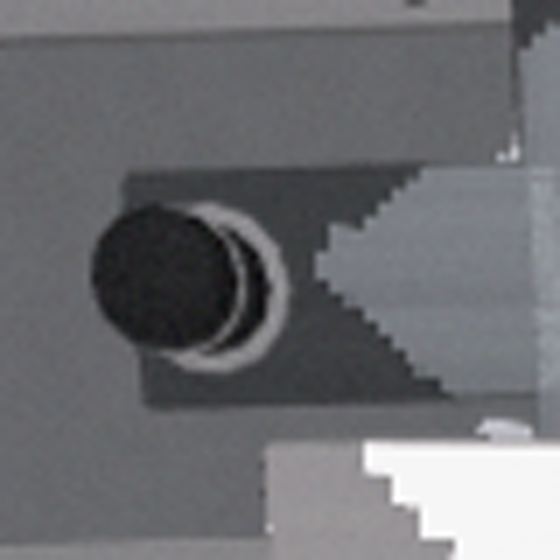

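Run:
```python
from h import *
c=np.load("pics/w7c.npy",allow_pickle=True).item();p=cv2.imread("pics/w7.png");d=np.load("pics/w7.npy")
s=env.state();t=s['eef_pos'];a=s['tcp_rot'][2];print(t,a)
M=np.array([[np.cos(a),-np.sin(a)],[np.sin(a),np.cos(a)]])
for l in[(-30,75),(30,75),(-30,51),(30,51),(-30,21),(30,21)]:
    w=t[:2]+M@np.array(l);print(l,proj(c,[w[0],w[1],t[2]-1.5]).round(1))
x=cv2.resize(p[110:240,200:370],None,fx=4.5,fy=4.5,interpolation=cv2.INTER_CUBIC);cv2.imwrite("pics/hp.png",x)
```

```text
[ 539.22922584 -371.27456795  246.60805146] 0.0803300299805988
(-30, 75) [217.2 123.8]
(30, 75) [344.3 123.8]
(-30, 51) [219.9 174.1]
(30, 51) [341.4 174.2]
(-30, 21) [223.  231.1]
(30, 21) [338.2 231.2]
```

View pics/hp.png

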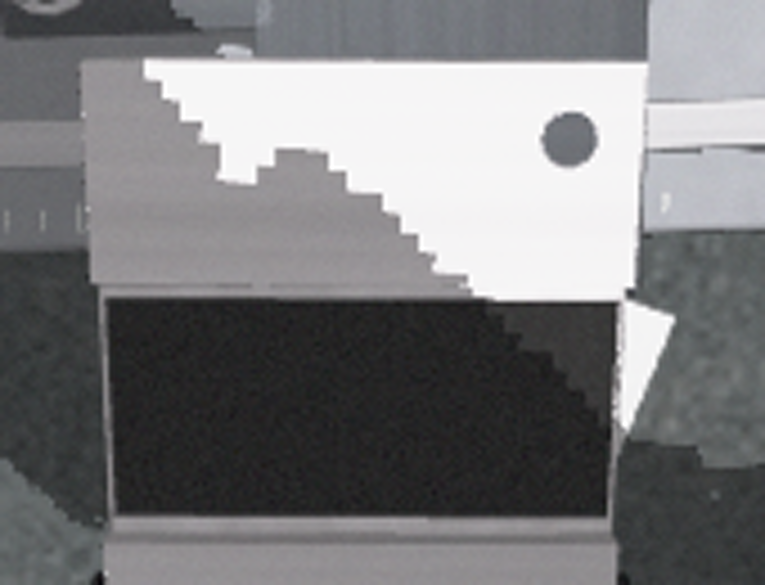

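Run:
```python
from h import *
plan([(545,-340,220,0.09,20),(553,-272.3,150,0.111,20),(553,-272.3,90,0.111,15)],grip=30)
```

```text
[{"tx": 0.28, "ty": 0.89, "tz": 1.02, "rx": 0, "ry": -0.003, "rz": 0, "grip": 30}, {"tx": 0.28, "ty": 0.89, "tz": 1.02, "rx": 0, "ry": -0.003, "rz": 0, "grip": 30}, {"tx": 0.28, "ty": 0.88, "tz": 1.03, "rx": -0.001, "ry": -0.004, "rz": 0, "grip": 30}, {"tx": 0.28, "ty": 1.4, "tz": 1.33, "rx": 0, "ry": -0.004, "rz": 0, "grip": 30}, {"tx": 0.29, "ty": 1.4, "tz": 1.33, "rx": 0, "ry": -0.004, "rz": 0, "grip": 30}, {"tx": 0.29, "ty": 1.4, "tz": 1.33, "rx": 0, "ry": -0.004, "rz": 0, "grip": 30}, {"tx": 0.3, "ty": 1.4, "tz": 1.34, "rx": 0, "ry": -0.004, "rz": 0, "grip": 30}, {"tx": 0.3, "ty": 1.4, "tz": 1.33, "rx": 0, "ry": -0.005, "rz": 0, "grip": 30}, {"tx": 0, "ty": 1.5, "tz": 0, "rx": 0, "ry": 0, "rz": 0, "grip": 30}, {"tx": 0, "ty": 1.5, "tz": 0, "rx": 0, "ry": 0, "rz": 0, "grip": 30}]
[{"tx": 0, "ty": 1.5, "tz": 0, "rx": 0, "ry": 0, "rz": 0, "grip": 30}, {"tx": 0, "ty": 1.5, "tz": 0, "rx": 0, "ry": 0, "rz": 0, "grip": 30}]
```

Call:
move_arm([
  {"tx":0.28,"ty":0.89,"tz":1.02,"rx":0,"ry":-0.003,"rz":0,"grip":30},
  {"tx":0.28,"ty":0.89,"tz":1.02,"rx":0,"ry":-0.003,"rz":0,"grip":30},
  {"tx":0.28,"ty":0.88,"tz":1.03,"rx":0,"ry":-0.004,"rz":0,"grip":30},
  {"tx":0.28,"ty":1.4,"tz":1.33,"rx":0,"ry":-0.004,"rz":0,"grip":30},
  {"tx":0.29,"ty":1.4,"tz":1.33,"rx":0,"ry":-0.004,"rz":0,"grip":30},
  {"tx":0.29,"ty":1.4,"tz":1.33,"rx":0,"ry":-0.004,"rz":0,"grip":30},
  {"tx":0.3,"ty":1.4,"tz":1.34,"rx":0,"ry":-0.004,"rz":0,"grip":30},
  {"tx":0.3,"ty":1.4,"tz":1.33,"rx":0,"ry":-0.005,"rz":0,"grip":30},
  {"tx":0,"ty":1.5,"tz":0,"rx":0,"ry":0,"rz":0,"grip":30},
  {"tx":0,"ty":1.5,"tz":0,"rx":0,"ry":0,"rz":0,"grip":30},
])

```text
t: 14.87
eef_pos: [553.4, -270.5, 118.7]
tcp_rot: [-1.57, 0.001, 0.114]
ft_force: [0.7, -0.5, -4.9]
opening: 0.627
```

Call:
move_arm([
  {"tx":0,"ty":1.5,"tz":0,"rx":0,"ry":0,"rz":0,"grip":30},
  {"tx":0,"ty":1.0,"tz":0,"rx":0,"ry":0,"rz":0,"grip":30},
  {"tx":0,"ty":0.5,"tz":0,"rx":0,"ry":0,"rz":0,"grip":30},
  {"tx":0,"ty":0,"tz":0,"rx":0,"ry":0,"rz":0,"grip":30},
  {"tx":0,"ty":0,"tz":0,"rx":0,"ry":0,"rz":0,"grip":30},
  {"tx":0,"ty":0,"tz":0,"rx":0,"ry":0,"rz":0,"grip":30},
])

```text
t: 15.37
eef_pos: [553.7, -273.2, 90.7]
tcp_rot: [-1.572, -0.001, 0.111]
ft_force: [-0.2, -0.5, -3.5]
opening: 0.627
```

Run:
```python
from h import *
st();c,p,d=shot("wrist","w8")
plan([(553,-272.3,65,0.111,8)],grip=30)
```

```text
t 15.37 eef [ 553.7 -273.2   90.7] rot [-1.572e+00 -1.000e-03  1.110e-01] F [-0.2 -0.5 -3.5] op 0.627 j [-0.57  0.65  1.71 -0.    0.78 -0.68]
[{"tx": -0.02, "ty": 0.64, "tz": 0.03, "rx": 0, "ry": 0, "rz": 0, "grip": 30}, {"tx": -0.01, "ty": 0.64, "tz": 0.03, "rx": 0, "ry": 0, "rz": 0, "grip": 30}, {"tx": -0.02, "ty": 0.65, "tz": 0.02, "rx": 0, "ry": 0, "rz": 0.001, "grip": 30}, {"tx": -0.01, "ty": 0.64, "tz": 0.03, "rx": 0.001, "ry": 0, "rz": 0, "grip": 30}]
```

View pics/w8.png

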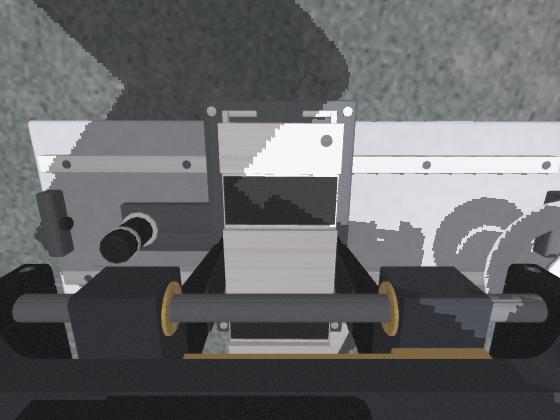

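The pallet sits over the nest, with equal margins to the stage edges (208..222 and 336..350). Lowering.

Call:
move_arm([
  {"tx":-0.05,"ty":1.0,"tz":0.05,"rx":0,"ry":0,"rz":0,"grip":30},
  {"tx":0,"ty":1.0,"tz":0,"rx":0,"ry":0,"rz":0,"grip":30},
  {"tx":0,"ty":0.5,"tz":0,"rx":0,"ry":0,"rz":0,"grip":30},
  {"tx":0,"ty":0.2,"tz":0,"rx":0,"ry":0,"rz":0,"grip":30},
  {"tx":0,"ty":0,"tz":0,"rx":0,"ry":0,"rz":0,"grip":30},
  {"tx":0,"ty":0,"tz":0,"rx":0,"ry":0,"rz":0,"grip":30},
  {"tx":0,"ty":0,"tz":0,"rx":0,"ry":0,"rz":0,"grip":30},
])

```text
t: 16.0
eef_pos: [552.9, -272.9, 63.1]
tcp_rot: [-1.571, -0.0, 0.111]
ft_force: [-0.7, 0.7, -4.5]
opening: 0.631
```

Run:
```python
from h import *
st();c,p,d=shot("wrist","w9")
cv2.imwrite("pics/w9c.png",cv2.resize(p[80:220,190:370],None,fx=4,fy=4,interpolation=cv2.INTER_CUBIC))
```

```text
t 16.0 eef [ 552.9 -272.9   63.1] rot [-1.571 -0.     0.111] F [-0.7  0.7 -4.5] op 0.631 j [-0.57  0.68  1.73 -0.    0.73 -0.68]
```

View pics/w9c.png

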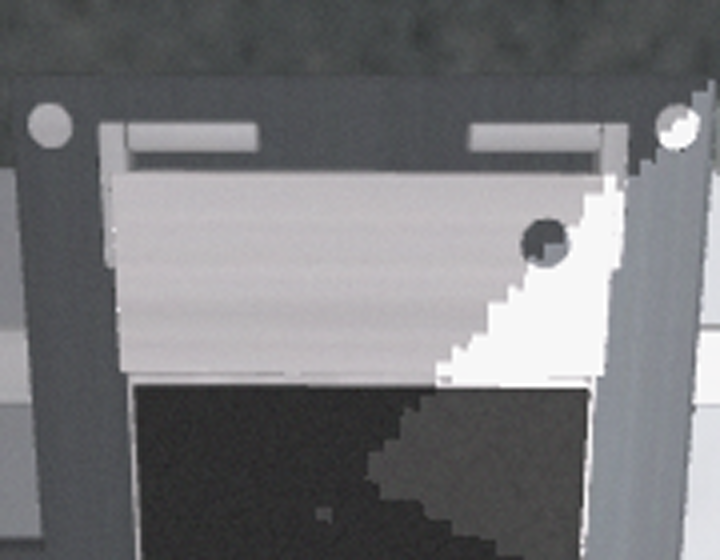

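Run:
```python
from h import *
c=cam("wrist")
M=np.array([[np.cos(.111),np.sin(.111)],[-np.sin(.111),np.cos(.111)]])
t=np.array([552.9,-272.9])
def f(u,v,z): print((u,v),(M@(onz(c,190+u/4,80+v/4,z)[:2]-t)).round(1))
f(364,172,61.6) # pallet top edge
f(112,172,61.6);f(617,172,61.6)
f(100,123,36.);f(628,123,36.);f(128,152,36.);f(600,152,36.);f(20,77,30.);f(707,77,30.);f(259,123,36.)
```

```text
(364, 172) [ 0.3 75.9]
(112, 172) [-29.5  75.9]
(617, 172) [30.2 76. ]
(100, 123) [-35.6  81.8]
(628, 123) [36.4 81.9]
(128, 152) [-32.  78.]
(600, 152) [32.8 78.1]
(20, 77) [-47.6  88. ]
(707, 77) [48.3 88.1]
(259, 123) [-13.9  81.8]
```

Call:
move_arm([
  {"tx":0,"ty":0.4,"tz":-0.02,"rx":0,"ry":0,"rz":0,"grip":30},
  {"tx":0,"ty":0.3,"tz":0,"rx":0,"ry":0,"rz":0,"grip":30},
  {"tx":0,"ty":0.2,"tz":0,"rx":0,"ry":0,"rz":0,"grip":30},
  {"tx":0,"ty":0.1,"tz":0,"rx":0,"ry":0,"rz":0,"grip":30},
  {"tx":0,"ty":0,"tz":0,"rx":0,"ry":0,"rz":0,"grip":30},
  {"tx":0,"ty":0,"tz":0,"rx":0,"ry":0,"rz":0,"grip":30},
  {"tx":0,"ty":0,"tz":0,"rx":0,"ry":0,"rz":0,"grip":30},
])

```text
t: 16.63
eef_pos: [552.9, -273.0, 53.0]
tcp_rot: [-1.571, -0.0, 0.111]
ft_force: [-0.6, 0.2, -4.6]
opening: 0.628
```

Call:
move_arm([
  {"tx":0,"ty":0.13,"tz":0,"rx":0,"ry":0,"rz":0,"grip":30},
  {"tx":0,"ty":0.05,"tz":0,"rx":0,"ry":0,"rz":0,"grip":30},
  {"tx":0,"ty":0,"tz":0,"rx":0,"ry":0,"rz":0,"grip":30},
  {"tx":0,"ty":0,"tz":0,"rx":0,"ry":0,"rz":0,"grip":30},
])

```text
t: 16.97
eef_pos: [552.9, -273.0, 51.5]
tcp_rot: [-1.571, -0.0, 0.111]
ft_force: [-1.3, 0.9, 1.9]
opening: 0.631
```

Call:
move_arm([
  {"tx":0,"ty":0,"tz":0,"rx":0,"ry":0,"rz":0,"grip":75},
  {"tx":0,"ty":0,"tz":0,"rx":0,"ry":0,"rz":0,"grip":100},
  {"tx":0,"ty":0,"tz":0,"rx":0,"ry":0,"rz":0,"grip":100},
  {"tx":0,"ty":-1,"tz":0,"rx":0,"ry":0,"rz":0,"grip":100},
  {"tx":0,"ty":-2.5,"tz":0,"rx":0,"ry":0,"rz":0,"grip":100},
  {"tx":0,"ty":-3,"tz":0,"rx":0,"ry":0,"rz":0,"grip":100},
  {"tx":0,"ty":-3,"tz":0,"rx":0,"ry":0,"rz":0,"grip":100},
  {"tx":0,"ty":-3,"tz":0,"rx":0,"ry":0,"rz":0,"grip":100},
])

```text
t: 17.63
eef_pos: [552.7, -272.8, 178.2]
tcp_rot: [-1.571, -0.0, 0.111]
ft_force: [0.0, 0.4, -0.1]
opening: 0.996
```

Run:
```python
from h import *
st();c,p,d=shot("wrist","w10")
plan([(450,-30,280,-0.09)],step=35)
```

```text
t 17.63 eef [ 552.7 -272.8  178.2] rot [-1.571 -0.     0.111] F [ 0.   0.4 -0.1] op 0.996 j [-0.57  0.54  1.64 -0.    0.96 -0.68]
[{"tx": -0.85, "ty": -1.08, "tz": 2.82, "rx": 0.001, "ry": 0.022, "rz": 0.001, "grip": 100}, {"tx": -0.91, "ty": -1.08, "tz": 2.8, "rx": 0, "ry": 0.022, "rz": 0.001, "grip": 100}, {"tx": -0.97, "ty": -1.08, "tz": 2.78, "rx": 0.001, "ry": 0.022, "rz": 0.001, "grip": 100}, {"tx": -1.03, "ty": -1.08, "tz": 2.75, "rx": 0, "ry": 0.023, "rz": 0.001, "grip": 100}, {"tx": -1.1, "ty": -1.07, "tz": 2.73, "rx": 0.001, "ry": 0.022, "rz": 0.001, "grip": 100}, {"tx": -1.16, "ty": -1.07, "tz": 2.71, "rx": 0, "ry": 0.023, "rz": 0, "grip": 100}, {"tx": -1.22, "ty": -1.07, "tz": 2.68, "rx": 0.001, "ry": 0.022, "rz": 0.001, "grip": 100}, {"tx": -1.28, "ty": -1.07, "tz": 2.65, "rx": 0, "ry": 0.023, "rz": 0, "grip": 100}, {"tx": -1.34, "ty": -1.07, "tz": 2.63, "rx": 0.001, "ry": 0.022, "rz": 0.001, "grip": 100}]
```

View pics/w10.png

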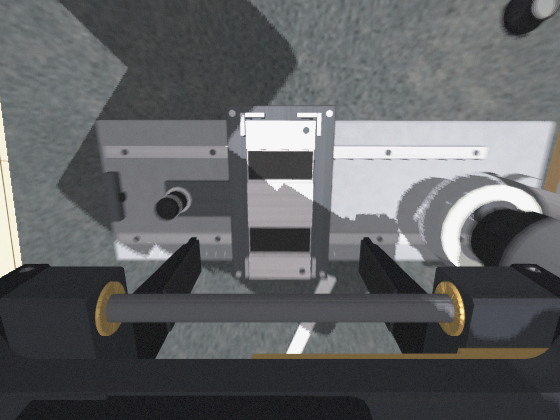

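The pallet is seated in the nest, framed by all four brackets. The bar comes next.

Call:
move_arm([
  {"tx":-0.85,"ty":-1.08,"tz":2.82,"rx":0,"ry":0.022,"rz":0,"grip":100},
  {"tx":-0.91,"ty":-1.08,"tz":2.8,"rx":0,"ry":0.022,"rz":0,"grip":100},
  {"tx":-0.97,"ty":-1.08,"tz":2.78,"rx":0,"ry":0.022,"rz":0,"grip":100},
  {"tx":-1.03,"ty":-1.08,"tz":2.75,"rx":0,"ry":0.023,"rz":0,"grip":100},
  {"tx":-1.1,"ty":-1.07,"tz":2.73,"rx":0,"ry":0.022,"rz":0,"grip":100},
  {"tx":-1.16,"ty":-1.07,"tz":2.71,"rx":0,"ry":0.023,"rz":0,"grip":100},
  {"tx":-1.22,"ty":-1.07,"tz":2.68,"rx":0,"ry":0.022,"rz":0,"grip":100},
  {"tx":-1.28,"ty":-1.07,"tz":2.65,"rx":0,"ry":0.023,"rz":0,"grip":100},
  {"tx":-1.34,"ty":-1.07,"tz":2.63,"rx":0,"ry":0.022,"rz":0,"grip":100},
  {"tx":0,"ty":0,"tz":0,"rx":0,"ry":0,"rz":0,"grip":100},
])

```text
t: 18.52
eef_pos: [447.1, -26.2, 275.2]
tcp_rot: [-1.571, -0.003, -0.089]
ft_force: [0.5, -0.9, 0.1]
opening: 0.998
```

Call:
move_arm([
  {"tx":0,"ty":0,"tz":0,"rx":0,"ry":0,"rz":0,"grip":100},
  {"tx":0,"ty":0,"tz":0,"rx":0,"ry":0,"rz":0,"grip":100},
])

```text
t: 18.68
eef_pos: [448.9, -29.5, 273.1]
tcp_rot: [-1.571, -0.001, -0.089]
ft_force: [0.7, -0.4, 0.5]
opening: 0.998
```

Run:
```python
from h import *
st();c,p,d=shot("wrist","w11")
o,_=whiterect(c,p,26,(380,560,-80,140),170);print(o)
b=[k for k in o if k[1]>0 and 45<k[3]<51][0]
y=b[2]-np.pi/2 if b[2]>0 else b[2]+np.pi/2
plan([(b[0],b[1],120,y),(b[0],b[1],70,y,20)],step=30,grip=60)
```

```text
t 18.68 eef [448.9 -29.5 273.1] rot [-1.571e+00 -1.000e-03 -8.900e-02] F [ 0.7 -0.4  0.5] op 0.998 j [-0.21  0.19  1.91 -0.    1.04 -0.12]
[(407.5, -43.6, -0.376, 47.6, 18.3), (452.4, 42.1, 1.484, 47.5, 17.4), (552.8, 61.0, -1.571, 89.0, 14.5)]
[{"tx": -0.05, "ty": 2.55, "tz": 1.2, "rx": 0, "ry": -0.001, "rz": 0, "grip": 60}, {"tx": -0.05, "ty": 2.54, "tz": 1.2, "rx": 0, "ry": 0, "rz": 0, "grip": 60}, {"tx": -0.05, "ty": 2.55, "tz": 1.2, "rx": 0, "ry": -0.001, "rz": 0, "grip": 60}, {"tx": -0.05, "ty": 2.54, "tz": 1.2, "rx": 0, "ry": 0, "rz": 0, "grip": 60}, {"tx": -0.05, "ty": 2.55, "tz": 1.2, "rx": 0, "ry": -0.001, "rz": 0, "grip": 60}, {"tx": -0.05, "ty": 2.54, "tz": 1.2, "rx": 0, "ry": 0, "rz": 0, "grip": 60}, {"tx": 0, "ty": 1.67, "tz": 0, "rx": 0, "ry": 0, "rz": 0, "grip": 60}, {"tx": 0, "ty": 1.67, "tz": 0, "rx": 0, "ry": 0, "rz": 0, "grip": 60}, {"tx": 0, "ty": 1.66, "tz": 0, "rx": 0, "ry": 0, "rz": 0, "grip": 60}]
```

View pics/w11.png

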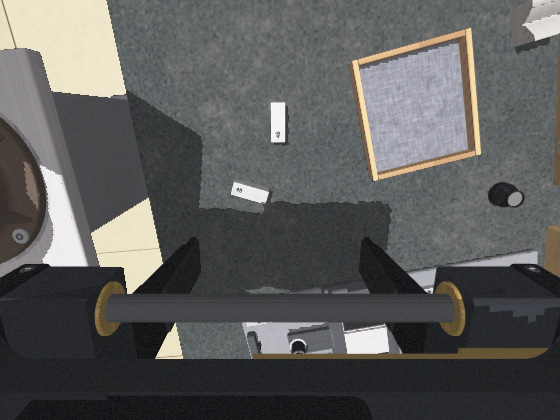

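Call:
move_arm([
  {"tx":-0.05,"ty":2.55,"tz":1.2,"rx":0,"ry":-0.001,"rz":0,"grip":60},
  {"tx":-0.05,"ty":2.54,"tz":1.2,"rx":0,"ry":0,"rz":0,"grip":60},
  {"tx":-0.05,"ty":2.55,"tz":1.2,"rx":0,"ry":0,"rz":0,"grip":60},
  {"tx":-0.05,"ty":2.54,"tz":1.2,"rx":0,"ry":0,"rz":0,"grip":60},
  {"tx":-0.05,"ty":2.55,"tz":1.2,"rx":0,"ry":0,"rz":0,"grip":60},
  {"tx":-0.05,"ty":2.54,"tz":1.2,"rx":0,"ry":0,"rz":0,"grip":60},
  {"tx":0,"ty":2,"tz":0,"rx":0,"ry":0,"rz":0,"grip":60},
  {"tx":0,"ty":1.6,"tz":0,"rx":0,"ry":0,"rz":0,"grip":60},
  {"tx":0,"ty":1,"tz":0,"rx":0,"ry":0,"rz":0,"grip":60},
  {"tx":0,"ty":0.4,"tz":0,"rx":0,"ry":0,"rz":0,"grip":60},
])

```text
t: 19.57
eef_pos: [451.8, 41.9, 68.1]
tcp_rot: [-1.571, 0.003, -0.09]
ft_force: [-0.1, 0.4, -0.4]
opening: 0.602
```

Call:
move_arm([
  {"tx":0,"ty":0,"tz":0,"rx":0,"ry":0,"rz":0,"grip":60},
  {"tx":0,"ty":0,"tz":0,"rx":0,"ry":0,"rz":0,"grip":60},
  {"tx":0,"ty":0,"tz":0,"rx":0,"ry":0,"rz":0,"grip":60},
])

```text
t: 19.82
eef_pos: [452.5, 42.4, 70.6]
tcp_rot: [-1.571, -0.001, -0.089]
ft_force: [0.5, -0.2, -1.0]
opening: 0.601
```

Run:
```python
from h import *
st();c,p,d=shot("wrist","w12")
o,_=whiterect(c,p,26,(380,560,0,140),170);print(o)
plan([(452.3,42.0,26,-.089)],step=15,grip=60)
```

```text
t 19.82 eef [452.5  42.4  70.6] rot [-1.571e+00 -1.000e-03 -8.900e-02] F [ 0.5 -0.2 -1. ] op 0.601 j [-0.05  0.52  2.13 -0.    0.49  0.04]
[(452.7, 42.3, 1.49, 47.3, 17.4), (550.0, 63.2, -1.571, 89.5, 20.0)]
[{"tx": -0.01, "ty": 1.49, "tz": -0.02, "rx": 0, "ry": 0, "rz": 0, "grip": 60}, {"tx": -0.01, "ty": 1.49, "tz": -0.01, "rx": 0, "ry": 0, "rz": 0.001, "grip": 60}, {"tx": 0, "ty": 1.49, "tz": -0.02, "rx": 0, "ry": 0, "rz": 0, "grip": 60}]
```

View pics/w12.png

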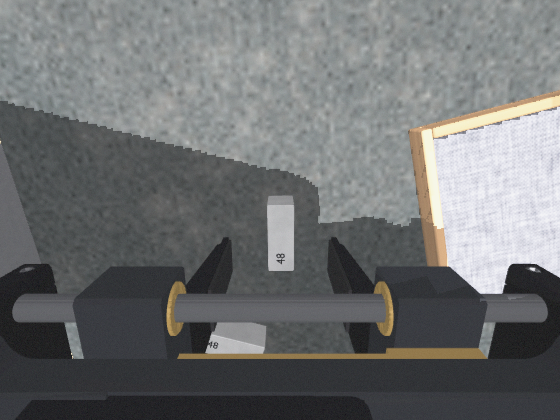

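Call:
move_arm([
  {"tx":0.01,"ty":1.2,"tz":0,"rx":0,"ry":0,"rz":0,"grip":60},
  {"tx":0,"ty":1.4,"tz":0,"rx":0,"ry":0,"rz":0,"grip":60},
  {"tx":0,"ty":1.0,"tz":0,"rx":0,"ry":0,"rz":0,"grip":60},
  {"tx":0,"ty":0.5,"tz":0,"rx":0,"ry":0,"rz":0,"grip":60},
  {"tx":0,"ty":0.2,"tz":0,"rx":0,"ry":0,"rz":0,"grip":60},
  {"tx":0,"ty":0,"tz":0,"rx":0,"ry":0,"rz":0,"grip":60},
  {"tx":0,"ty":0,"tz":0,"rx":0,"ry":0,"rz":0,"grip":60},
  {"tx":0,"ty":0,"tz":0,"rx":0,"ry":0,"rz":0,"grip":60},
])

```text
t: 20.53
eef_pos: [452.5, 42.7, 27.7]
tcp_rot: [-1.571, -0.001, -0.089]
ft_force: [0.4, -0.2, 1.0]
opening: 0.6
```

Call:
move_arm([
  {"tx":0,"ty":0.12,"tz":0,"rx":0,"ry":0,"rz":0,"grip":60},
  {"tx":0,"ty":0,"tz":0,"rx":0,"ry":0,"rz":0,"grip":5},
  {"tx":0,"ty":0,"tz":0,"rx":0,"ry":0,"rz":0,"grip":5},
  {"tx":0,"ty":0,"tz":0,"rx":0,"ry":0,"rz":0,"grip":5},
  {"tx":0,"ty":0,"tz":0,"rx":0,"ry":0,"rz":0,"grip":5},
  {"tx":0,"ty":0,"tz":0,"rx":0,"ry":0,"rz":0,"grip":5},
  {"tx":0,"ty":0,"tz":0,"rx":0,"ry":0,"rz":0,"grip":5},
  {"tx":0,"ty":0,"tz":0,"rx":0,"ry":0,"rz":0,"grip":5},
])

```text
t: 21.2
eef_pos: [452.3, 42.7, 25.9]
tcp_rot: [-1.571, -0.0, -0.089]
ft_force: [1.0, -0.7, -0.0]
opening: 0.185
```

Run:
```python
from h import *
st()
plan([(452.5,42.5,150,-.089,20),(500,-100,190,.9,22),(548.9,-237.2,170,1.682,25),(548.9,-237.2,120,1.682,15)],grip=5)
```

```text
t 21.2 eef [452.3  42.7  25.9] rot [-1.571 -0.    -0.089] F [ 1.  -0.7 -0. ] op 0.185 j [-0.05  0.61  2.15 -0.    0.38  0.04]
[{"tx": 0, "ty": -1.77, "tz": 0, "rx": 0, "ry": 0, "rz": 0, "grip": 5}, {"tx": 0, "ty": -1.77, "tz": 0, "rx": 0, "ry": 0, "rz": 0, "grip": 5}, {"tx": 0.01, "ty": -1.77, "tz": 0, "rx": 0, "ry": 0, "rz": 0, "grip": 5}, {"tx": 0, "ty": -1.77, "tz": 0, "rx": 0, "ry": 0, "rz": 0, "grip": 5}, {"tx": 0.01, "ty": -1.78, "tz": -0.01, "rx": 0, "ry": 0, "rz": 0, "grip": 5}, {"tx": 0, "ty": -1.77, "tz": 0, "rx": 0, "ry": 0, "rz": 0, "grip": 5}, {"tx": 0.01, "ty": -1.78, "tz": -0.01, "rx": 0, "ry": 0, "rz": 0, "grip": 5}, {"tx": 0.67, "ty": -0.44, "tz": -1.53, "rx": 0, "ry": -0.11, "rz": 0, "grip": 5}, {"tx": 0.49, "ty": -0.44, "tz": -1.59, "rx": 0, "ry": -0.11, "rz": 0, "grip": 5}, {"tx": 0.32, "ty": -0.45, "tz": -1.64, "rx": 0, "ry": -0.11, "rz": 0, "grip": 5}]
[{"tx": 0.13, "ty": -0.44, "tz": -1.66, "rx": 0, "ry": -0.11, "rz": 0, "grip": 5}, {"tx": -0.05, "ty": -0.45, "tz": -1.67, "rx": 0, "ry": -0.11, "rz": 0, "grip": 5}, {"tx": -0.23, "ty": -0.44, "tz": -1.65, "rx": 0
[... 444 characters left out ...]
": 5}, {"tx": -1.47, "ty": 0.28, "tz": -1.48, "rx": 0, "ry": -0.112, "rz": 0, "grip": 5}, {"tx": -1.62, "ty": 0.29, "tz": -1.3, "rx": 0, "ry": -0.112, "rz": 0, "grip": 5}]
[{"tx": -1.76, "ty": 0.28, "tz": -1.11, "rx": 0, "ry": -0.111, "rz": 0, "grip": 5}, {"tx": -1.87, "ty": 0.29, "tz": -0.92, "rx": 0, "ry": -0.112, "rz": 0, "grip": 5}, {"tx": -1.95, "ty": 0.28, "tz": -0.7, "rx": 0, "ry": -0.111, "rz": 0, "grip": 5}, {"tx": 0, "ty": 1.25, "tz": 0, "rx": 0, "ry": 0, "rz": 0, "grip": 5}, {"tx": 0, "ty": 1.25, "tz": 0, "rx": 0, "ry": 0, "rz": 0, "grip": 5}, {"tx": 0, "ty": 1.25, "tz": 0, "rx": 0, "ry": 0, "rz": 0, "grip": 5}, {"tx": 0, "ty": 1.25, "tz": 0, "rx": 0, "ry": 0, "rz": 0, "grip": 5}]
```

Call:
move_arm([
  {"tx":0,"ty":-1.77,"tz":0,"rx":0,"ry":0,"rz":0,"grip":5},
  {"tx":0,"ty":-1.77,"tz":0,"rx":0,"ry":0,"rz":0,"grip":5},
  {"tx":0.01,"ty":-1.77,"tz":0,"rx":0,"ry":0,"rz":0,"grip":5},
  {"tx":0,"ty":-1.77,"tz":0,"rx":0,"ry":0,"rz":0,"grip":5},
  {"tx":0.01,"ty":-1.78,"tz":0,"rx":0,"ry":0,"rz":0,"grip":5},
  {"tx":0,"ty":-1.77,"tz":0,"rx":0,"ry":0,"rz":0,"grip":5},
  {"tx":0.01,"ty":-1.78,"tz":0,"rx":0,"ry":0,"rz":0,"grip":5},
  {"tx":0.67,"ty":-0.44,"tz":-1.53,"rx":0,"ry":-0.11,"rz":0,"grip":5},
  {"tx":0.49,"ty":-0.44,"tz":-1.59,"rx":0,"ry":-0.11,"rz":0,"grip":5},
  {"tx":0.32,"ty":-0.45,"tz":-1.64,"rx":0,"ry":-0.11,"rz":0,"grip":5},
])

```text
t: 22.03
eef_pos: [468.3, -5.2, 163.7]
tcp_rot: [-1.571, -0.0, 0.247]
ft_force: [0.4, 0.1, -1.8]
opening: 0.188
```

Call:
move_arm([
  {"tx":0.13,"ty":-0.44,"tz":-1.66,"rx":0,"ry":-0.11,"rz":0,"grip":5},
  {"tx":-0.05,"ty":-0.45,"tz":-1.67,"rx":0,"ry":-0.11,"rz":0,"grip":5},
  {"tx":-0.23,"ty":-0.44,"tz":-1.65,"rx":0,"ry":-0.11,"rz":0,"grip":5},
  {"tx":-0.41,"ty":-0.45,"tz":-1.62,"rx":0,"ry":-0.11,"rz":0,"grip":5},
  {"tx":-0.59,"ty":-0.44,"tz":-1.56,"rx":0,"ry":-0.11,"rz":0,"grip":5},
  {"tx":-0.76,"ty":-0.45,"tz":-1.49,"rx":0,"ry":-0.109,"rz":0,"grip":5},
  {"tx":-1.1,"ty":0.29,"tz":-1.77,"rx":0,"ry":-0.112,"rz":0,"grip":5},
  {"tx":-1.29,"ty":0.29,"tz":-1.63,"rx":0,"ry":-0.112,"rz":0,"grip":5},
  {"tx":-1.47,"ty":0.28,"tz":-1.48,"rx":0,"ry":-0.112,"rz":0,"grip":5},
  {"tx":-1.62,"ty":0.29,"tz":-1.3,"rx":0,"ry":-0.112,"rz":0,"grip":5},
])

```text
t: 22.87
eef_pos: [527.9, -179.1, 178.1]
tcp_rot: [-1.57, -0.0, 1.353]
ft_force: [0.3, -0.1, -2.4]
opening: 0.189
```

Call:
move_arm([
  {"tx":-1.76,"ty":0.28,"tz":-1.11,"rx":0,"ry":-0.111,"rz":0,"grip":5},
  {"tx":-1.87,"ty":0.29,"tz":-0.92,"rx":0,"ry":-0.112,"rz":0,"grip":5},
  {"tx":-1.95,"ty":0.28,"tz":-0.7,"rx":0,"ry":-0.111,"rz":0,"grip":5},
  {"tx":0,"ty":0,"tz":0,"rx":0,"ry":0,"rz":0,"grip":5},
  {"tx":0,"ty":1.25,"tz":0,"rx":0,"ry":0,"rz":0,"grip":5},
  {"tx":0,"ty":1.25,"tz":0,"rx":0,"ry":0,"rz":0,"grip":5},
  {"tx":0,"ty":1.25,"tz":0,"rx":0,"ry":0,"rz":0,"grip":5},
  {"tx":0,"ty":0.6,"tz":0,"rx":0,"ry":0,"rz":0,"grip":5},
  {"tx":0,"ty":0,"tz":0,"rx":0,"ry":0,"rz":0,"grip":5},
  {"tx":0,"ty":0,"tz":0,"rx":0,"ry":0,"rz":0,"grip":5},
])

```text
t: 23.7
eef_pos: [548.8, -236.7, 126.6]
tcp_rot: [-1.57, -0.0, 1.682]
ft_force: [0.3, -0.1, -1.7]
opening: 0.189
```

Run:
```python
from h import *
st();c,p,d=shot("wrist","w13");shot("scene","s13")
plan([(548.9,-237.2,85,1.682,12)],grip=5)
```

```text
t 23.7 eef [ 548.8 -236.7  126.6] rot [-1.57  -0.     1.682] F [ 0.3 -0.1 -1.7] op 0.189 j [-0.52  0.58  1.73 -0.    0.83 -2.2 ]
[{"tx": -0.01, "ty": 1.06, "tz": 0.01, "rx": 0, "ry": 0, "rz": 0, "grip": 5}, {"tx": 0, "ty": 1.05, "tz": 0.01, "rx": 0, "ry": 0, "rz": 0, "grip": 5}, {"tx": -0.01, "ty": 1.06, "tz": 0, "rx": 0, "ry": 0, "rz": 0, "grip": 5}, {"tx": 0, "ty": 1.05, "tz": 0.01, "rx": 0.001, "ry": 0, "rz": -0.001, "grip": 5}]
```

View pics/w13.png

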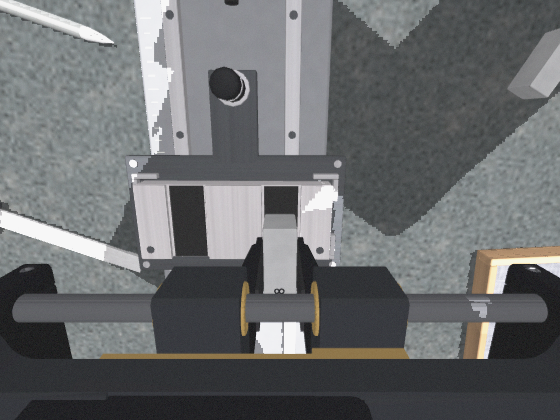

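View pics/s13.png

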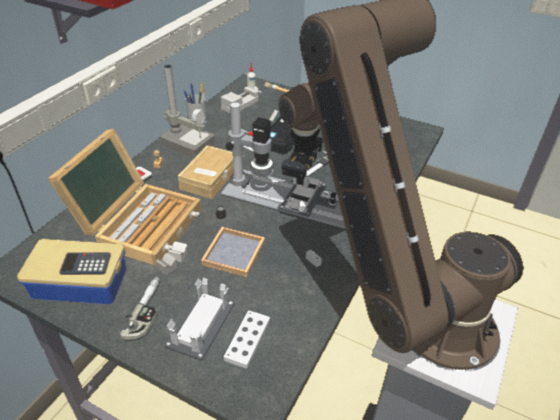

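The bar (u about 280) is lined up over the slot (265–300). Lowering it.

Call:
move_arm([
  {"tx":-0.03,"ty":1.2,"tz":0,"rx":0,"ry":0,"rz":0,"grip":5},
  {"tx":0,"ty":1.5,"tz":0,"rx":0,"ry":0,"rz":0,"grip":5},
  {"tx":0,"ty":1.2,"tz":0,"rx":0,"ry":0,"rz":0,"grip":5},
  {"tx":0,"ty":0.7,"tz":0,"rx":0,"ry":0,"rz":0,"grip":5},
  {"tx":0,"ty":0.4,"tz":0,"rx":0,"ry":0,"rz":0,"grip":5},
  {"tx":0,"ty":0.2,"tz":0,"rx":0,"ry":0,"rz":0,"grip":5},
  {"tx":0,"ty":0,"tz":0,"rx":0,"ry":0,"rz":0,"grip":5},
  {"tx":0,"ty":0,"tz":0,"rx":0,"ry":0,"rz":0,"grip":5},
])

```text
t: 24.47
eef_pos: [549.1, -237.4, 74.9]
tcp_rot: [-1.571, 0.0, 1.682]
ft_force: [-0.3, 0.1, -2.0]
opening: 0.188
```

Call:
move_arm([
  {"tx":0,"ty":0.2,"tz":0,"rx":0,"ry":0,"rz":0,"grip":5},
  {"tx":0,"ty":0.08,"tz":0,"rx":0,"ry":0,"rz":0,"grip":5},
  {"tx":0,"ty":0,"tz":0,"rx":0,"ry":0,"rz":0,"grip":5},
  {"tx":0,"ty":0,"tz":0,"rx":0,"ry":0,"rz":0,"grip":5},
])

```text
t: 24.8
eef_pos: [549.0, -237.3, 71.9]
tcp_rot: [-1.571, 0.0, 1.682]
ft_force: [0.6, -0.2, -0.6]
opening: 0.191
```

Call:
move_arm([
  {"tx":0,"ty":0,"tz":0,"rx":0,"ry":0,"rz":0,"grip":35},
  {"tx":0,"ty":0,"tz":0,"rx":0,"ry":0,"rz":0,"grip":35},
  {"tx":0,"ty":0,"tz":0,"rx":0,"ry":0,"rz":0,"grip":35},
  {"tx":0,"ty":-1,"tz":0,"rx":0,"ry":0,"rz":0,"grip":35},
  {"tx":0,"ty":-2,"tz":0,"rx":0,"ry":0,"rz":0,"grip":35},
  {"tx":0,"ty":-3,"tz":0,"rx":0,"ry":0,"rz":0,"grip":45},
  {"tx":0,"ty":-1.5,"tz":0,"rx":0,"ry":0,"rz":0,"grip":45},
])

```text
t: 25.38
eef_pos: [549.5, -237.6, 150.1]
tcp_rot: [-1.573, 0.002, 1.682]
ft_force: [1.0, 0.9, 0.6]
opening: 0.429
```

Run:
```python
from h import *
st();c,p,d=shot("wrist","w14")
P=cloud(c,d)
m=(P[...,2]>62)&(P[...,2]<74)&(P[...,0]<480)&(P[...,0]>420)&(P[...,1]>-320)&(P[...,1]<-250)&(d>0)
print(m.sum(),P[m].mean(0),P[m].min(0),P[m].max(0))
plan([(453.8,-283.3,145,1.682,25),(453.8,-283.3,100,1.682,15)],grip=60)
```

```text
t 25.38 eef [ 549.5 -237.6  150.1] rot [-1.573  0.002  1.682] F [1.  0.9 0.6] op 0.429 j [-0.52  0.55  1.71 -0.    0.88 -2.2 ]
652 [ 453.59366827 -282.63888744   67.45996419] [ 443.89967239 -292.49427897   62.09192544] [ 463.1945729  -273.04634996   70.10923783]
[{"tx": -0.69, "ty": 0.14, "tz": 2.02, "rx": 0.001, "ry": 0, "rz": -0.001, "grip": 60}, {"tx": -0.69, "ty": 0.14, "tz": 2.02, "rx": 0.001, "ry": 0, "rz": -0.001, "grip": 60}, {"tx": -0.68, "ty": 0.14, "tz": 2.02, "rx": 0.001, "ry": 0, "rz": -0.001, "grip": 60}, {"tx": -0.69, "ty": 0.13, "tz": 2.02, "rx": 0.001, "ry": 0, "rz": 0, "grip": 60}, {"tx": -0.68, "ty": 0.14, "tz": 2.02, "rx": 0.001, "ry": 0, "rz": -0.001, "grip": 60}, {"tx": 0, "ty": 1.13, "tz": 0, "rx": 0, "ry": 0, "rz": 0, "grip": 60}, {"tx": 0, "ty": 1.12, "tz": 0, "rx": 0, "ry": 0, "rz": 0, "grip": 60}, {"tx": 0, "ty": 1.13, "tz": 0, "rx": 0, "ry": 0, "rz": 0, "grip": 60}, {"tx": 0, "ty": 1.12, "tz": 0, "rx": 0, "ry": 0, "rz": 0, "grip": 60}]
```

View pics/w14.png

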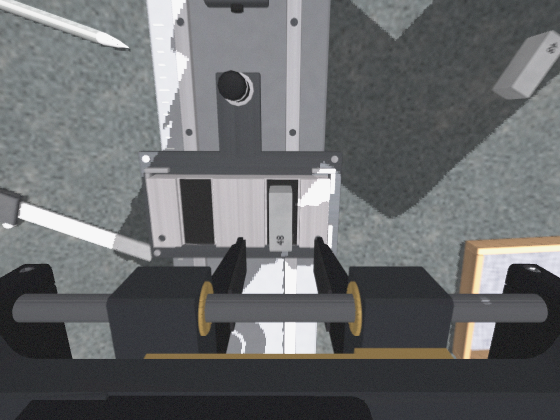

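Run:
```python
from h import *
c,p,d=shot("wrist")
P=cloud(c,d)
for u,v in[(148,258),(140,246),(100,235),(60,222),(10,205),(152,200),(130,45),(80,30)]:print(u,v,P[v,u].round(1))
```

```text
148 258 [ 632.2 -371.2   -1. ]
140 246 [ 615.1 -375.9    7.3]
100 235 [ 470.3 -246.7  302.7]
60 222 [ 597.7 -455.2    7.8]
10 205 [ 581.3 -494.1   17.9]
152 200 [ 550.9 -346.8   49.5]
130 45 [ 4.268e+02 -3.849e+02  1.000e-01]
80 30 [ 421.4 -422.     9.9]
```

Call:
move_arm([
  {"tx":-0.66,"ty":0.14,"tz":2.02,"rx":0,"ry":0,"rz":0,"grip":60},
  {"tx":-0.66,"ty":0.14,"tz":2.02,"rx":0,"ry":0,"rz":0,"grip":60},
  {"tx":-0.66,"ty":0.14,"tz":2.02,"rx":0,"ry":0,"rz":0,"grip":60},
  {"tx":-0.66,"ty":0.13,"tz":2.02,"rx":0,"ry":0,"rz":0,"grip":60},
  {"tx":-0.66,"ty":0.14,"tz":2.0,"rx":0,"ry":0,"rz":0,"grip":60},
  {"tx":0,"ty":0,"tz":0,"rx":0,"ry":0,"rz":0,"grip":60},
  {"tx":0,"ty":1.5,"tz":0,"rx":0,"ry":0,"rz":0,"grip":60},
  {"tx":0,"ty":1.5,"tz":0,"rx":0,"ry":0,"rz":0,"grip":60},
  {"tx":0,"ty":1,"tz":0,"rx":0,"ry":0,"rz":0,"grip":60},
  {"tx":0,"ty":0.5,"tz":0,"rx":0,"ry":0,"rz":0,"grip":60},
])

```text
t: 26.32
eef_pos: [452.3, -280.8, 93.4]
tcp_rot: [-1.57, -0.001, 1.682]
ft_force: [0.0, 0.8, 0.2]
opening: 0.602
```

Call:
move_arm([
  {"tx":0,"ty":0,"tz":0,"rx":0,"ry":0,"rz":0,"grip":60},
  {"tx":0,"ty":0,"tz":0,"rx":0,"ry":0,"rz":0,"grip":60},
  {"tx":0,"ty":0,"tz":0,"rx":0,"ry":0,"rz":0,"grip":60},
])

```text
t: 26.57
eef_pos: [452.8, -281.3, 95.3]
tcp_rot: [-1.571, 0.001, 1.682]
ft_force: [0.5, -0.5, -0.5]
opening: 0.604
```

Run:
```python
from h import *
st();c,p,d=shot("wrist","w15");shot("side","sd15")
plan([(453.7,-283,62,1.682,12)],grip=60)
```

```text
t 26.57 eef [ 452.8 -281.3   95.3] rot [-1.571e+00  1.000e-03  1.682e+00] F [ 0.5 -0.5 -0.5] op 0.604 j [-0.68  0.55  1.92 -0.    0.67 -2.36]
[{"tx": -0.06, "ty": 1.11, "tz": -0.03, "rx": 0, "ry": 0, "rz": 0, "grip": 60}, {"tx": -0.06, "ty": 1.12, "tz": -0.02, "rx": 0, "ry": 0, "rz": 0, "grip": 60}, {"tx": -0.05, "ty": 1.11, "tz": -0.03, "rx": 0.001, "ry": 0, "rz": -0.001, "grip": 60}]
```

View pics/w15.png

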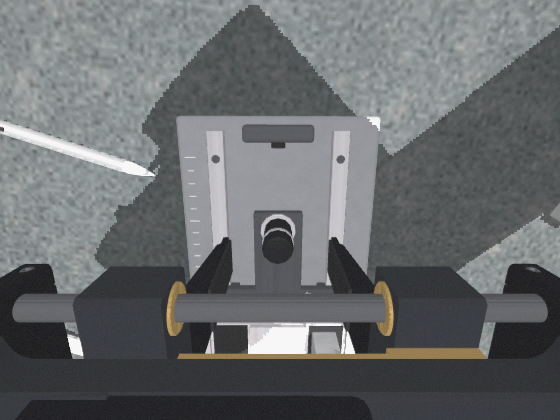

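Call:
move_arm([
  {"tx":-0.1,"ty":1.0,"tz":-0.05,"rx":0,"ry":0,"rz":0,"grip":60},
  {"tx":-0.05,"ty":1.2,"tz":-0.03,"rx":0,"ry":0,"rz":0,"grip":60},
  {"tx":0,"ty":0.7,"tz":0,"rx":0,"ry":0,"rz":0,"grip":60},
  {"tx":0,"ty":0.3,"tz":0,"rx":0,"ry":0,"rz":0,"grip":60},
  {"tx":0,"ty":0,"tz":0,"rx":0,"ry":0,"rz":0,"grip":8},
  {"tx":0,"ty":0,"tz":0,"rx":0,"ry":0,"rz":0,"grip":8},
  {"tx":0,"ty":0,"tz":0,"rx":0,"ry":0,"rz":0,"grip":8},
  {"tx":0,"ty":0,"tz":0,"rx":0,"ry":0,"rz":0,"grip":8},
  {"tx":0,"ty":0,"tz":0,"rx":0,"ry":0,"rz":0,"grip":8},
  {"tx":0,"ty":0,"tz":0,"rx":0,"ry":0,"rz":0,"grip":8},
])

```text
t: 27.5
eef_pos: [453.5, -282.7, 63.1]
tcp_rot: [-1.571, 0.0, 1.682]
ft_force: [-0.3, 0.4, 0.2]
opening: 0.23
```

Run:
```python
from h import *
st()
```

```text
t 27.5 eef [ 453.5 -282.7   63.1] rot [-1.571  0.     1.682] F [-0.3  0.4  0.2] op 0.23 j [-0.68  0.6   1.94 -0.    0.6  -2.36]
```

Call:
move_arm([
  {"tx":0,"ty":0,"tz":-0.2,"rx":0,"ry":0,"rz":0,"grip":8},
  {"tx":0,"ty":0,"tz":-0.4,"rx":0,"ry":0,"rz":0,"grip":8},
  {"tx":0,"ty":0,"tz":-0.6,"rx":0,"ry":0,"rz":0,"grip":8},
  {"tx":0,"ty":0,"tz":-0.8,"rx":0,"ry":0,"rz":0,"grip":8},
  {"tx":0,"ty":0,"tz":-0.8,"rx":0,"ry":0,"rz":0,"grip":8},
  {"tx":0,"ty":0,"tz":-0.8,"rx":0,"ry":0,"rz":0,"grip":8},
  {"tx":0,"ty":0,"tz":-0.8,"rx":0,"ry":0,"rz":0,"grip":8},
  {"tx":0,"ty":0,"tz":-0.8,"rx":0,"ry":0,"rz":0,"grip":8},
  {"tx":0,"ty":0,"tz":-0.8,"rx":0,"ry":0,"rz":0,"grip":8},
  {"tx":0,"ty":0,"tz":-0.8,"rx":0,"ry":0,"rz":0,"grip":8},
])

```text
t: 28.33
eef_pos: [522.2, -275.1, 63.1]
tcp_rot: [-1.571, 0.001, 1.682]
ft_force: [-3.1, -2.2, 4.4]
opening: 0.2
```

Run:
```python
from h import *
st();shot("side","sd16");shot("wrist","w16")
```

```text
t 28.33 eef [ 522.2 -275.1   63.1] rot [-1.571e+00  1.000e-03  1.682e+00] F [-3.1 -2.2  4.4] op 0.2 j [-0.6   0.66  1.8  -0.    0.69 -2.28]
```

View pics/sd16.png

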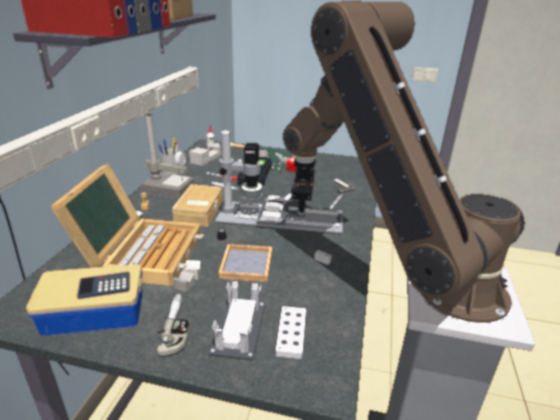

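Call:
move_arm([
  {"tx":0,"ty":0,"tz":-0.8,"rx":0,"ry":0,"rz":0,"grip":8},
  {"tx":0,"ty":0,"tz":-1.0,"rx":0,"ry":0,"rz":0,"grip":8},
  {"tx":0,"ty":0,"tz":-1.2,"rx":0,"ry":0,"rz":0,"grip":8},
  {"tx":0,"ty":0,"tz":-1.2,"rx":0,"ry":0,"rz":0,"grip":8},
  {"tx":0,"ty":0,"tz":-1.2,"rx":0,"ry":0,"rz":0,"grip":8},
  {"tx":0,"ty":0,"tz":-1.0,"rx":0,"ry":0,"rz":0,"grip":8},
  {"tx":0,"ty":0,"tz":-0.8,"rx":0,"ry":0,"rz":0,"grip":8},
  {"tx":0,"ty":0,"tz":-0.6,"rx":0,"ry":0,"rz":0,"grip":8},
  {"tx":0,"ty":0,"tz":-0.6,"rx":0,"ry":0,"rz":0,"grip":8},
  {"tx":0,"ty":0,"tz":-0.5,"rx":0,"ry":0,"rz":0,"grip":8},
])

```text
t: 29.27
eef_pos: [606.7, -265.7, 62.5]
tcp_rot: [-1.564, -0.001, 1.683]
ft_force: [-22.9, -10.4, 9.3]
opening: 0.201
```

Call:
move_arm([
  {"tx":0,"ty":0,"tz":-0.4,"rx":0,"ry":0,"rz":0,"grip":8},
  {"tx":0,"ty":0,"tz":-0.3,"rx":0,"ry":0,"rz":0,"grip":8},
  {"tx":0,"ty":0,"tz":-0.3,"rx":0,"ry":0,"rz":0,"grip":8},
  {"tx":0,"ty":0,"tz":0,"rx":0,"ry":0,"rz":0,"grip":8},
  {"tx":0,"ty":0,"tz":0,"rx":0,"ry":0,"rz":0,"grip":8},
])

```text
t: 29.68
eef_pos: [619.9, -264.2, 62.3]
tcp_rot: [-1.572, 0.001, 1.682]
ft_force: [4.0, -3.3, -3.0]
opening: 0.092
```

Run:
```python
from h import *
s=st();print(np.linalg.norm(np.array(s['eef_pos'][:2])-[453.5,-282.7]))
```

```text
t 29.68 eef [ 619.9 -264.2   62.3] rot [-1.572e+00  1.000e-03  1.682e+00] F [ 4.  -3.3 -3. ] op 0.092 j [-0.5   0.75  1.57  0.    0.82 -2.18]
167.44568296100567
```

Run:
```python
from h import *
c,p,d=shot("side");cv2.imwrite("pics/sd17.png",cv2.resize(p[100:250,180:380],None,fx=4,fy=4,interpolation=cv2.INTER_CUBIC))
c,p,d=shot("scene");cv2.imwrite("pics/sc17.png",cv2.resize(p[80:240,180:380],None,fx=4,fy=3.7,interpolation=cv2.INTER_CUBIC))
shot("wrist","w17")
```

```text
(no output)
```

View pics/sd17.png

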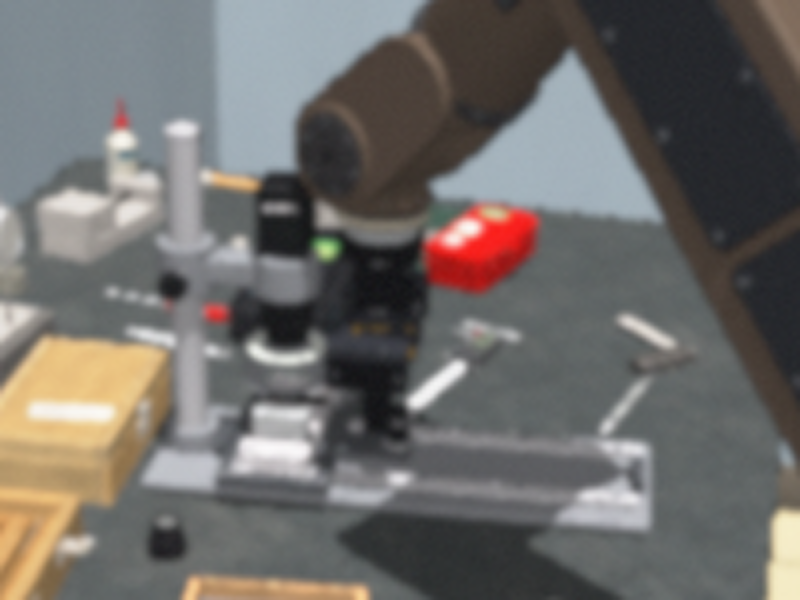

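View pics/sc17.png

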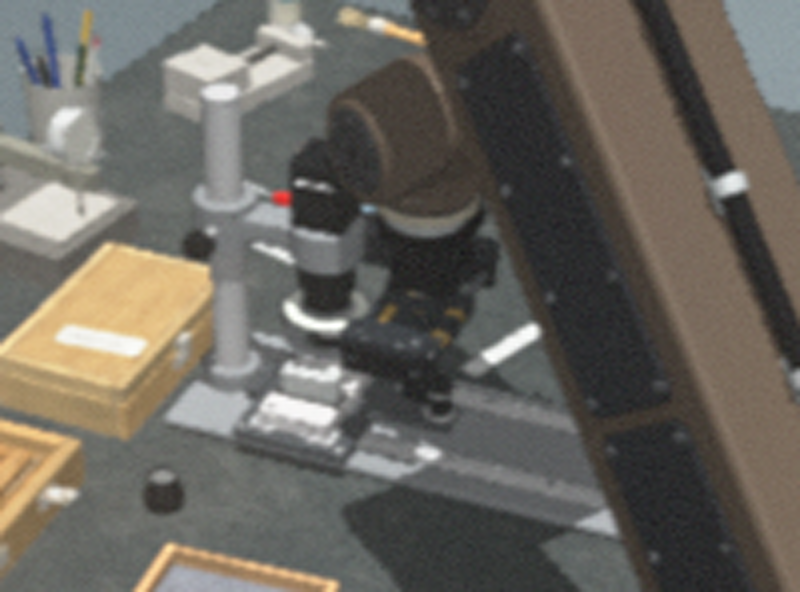

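View pics/w17.png

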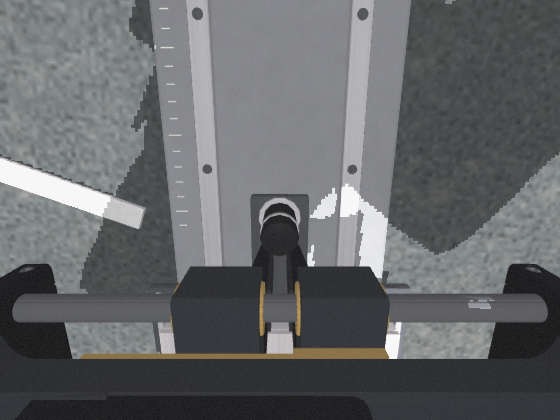

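Run:
```python
from h import *
s=st();c,p,d=shot("wrist")
P=cloud(c,d)
print(onz(c,280,236,68.))
m=(P[...,2]>60)&(P[...,2]<74)&(P[...,0]<640)&(P[...,0]>560)&(P[...,1]>-300)&(P[...,1]<-230)&(d>0)
v,u=np.nonzero(m);print(m.sum(),P[m].mean(0),P[m].min(0),P[m].max(0),u.min(),u.max(),v.min(),v.max())
cv2.imwrite("pics/w17c.png",cv2.resize(p[170:290,220:340],None,fx=5,fy=5))
c,p,d=shot("scene");P=cloud(c,d)
# camera head & arm housing
def zz(u,v): u=180+u/4;v=80+v/3.7;print((round(u),round(v)),P[round(v),round(u)].round(0))
for q in[(320,170),(325,240),(325,310),(360,140),(345,120),(400,100),(430,210),(300,315),(310,365),(295,410),(400,330)]:zz(*q)
```

```text
t 29.83 eef [ 619.9 -264.1   62.8] rot [-1.572e+00  1.000e-03  1.682e+00] F [ 2.8 -3.5 -3.7] op 0.086 j [-0.5   0.75  1.57  0.    0.82 -2.18]
[ 597.72690059 -266.71913145   68.        ]
1574 [ 601.18454708 -266.75604594   67.35661615] [ 589.79625902 -278.2136767    60.07873458] [ 628.06168029 -253.55517238   73.97227902] 254 304 217 293
(260, 126) [ 694. -233.  269.]
(261, 145) [ 690. -231.  203.]
(261, 164) [ 695. -239.  123.]
(270, 118) [ 644. -202.  327.]
(266, 112) [ 659. -206.  340.]
(280, 107) [ 600. -178.  387.]
(288, 137) [ 596. -227.  264.]
(255, 165) [ 714. -233.  116.]
(258, 179) [ 699. -225.   71.]
(254, 191) [ 691. -185.   51.]
(280, 169) [ 607. -201.  159.]
```

View pics/w17c.png

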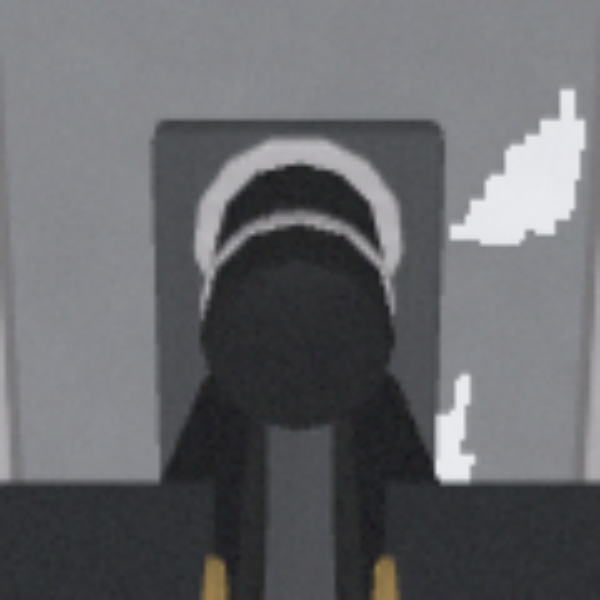

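The fingers slipped past the knob and the stage stopped about 22 mm short. I'll lift off and find out why.

Call:
move_arm([
  {"tx":0,"ty":-1,"tz":0,"rx":0,"ry":0,"rz":0,"grip":8},
  {"tx":0,"ty":-2,"tz":0,"rx":0,"ry":0,"rz":0,"grip":8},
  {"tx":0,"ty":-2,"tz":0,"rx":0,"ry":0,"rz":0,"grip":8},
  {"tx":0,"ty":-2,"tz":1,"rx":0,"ry":0,"rz":0,"grip":8},
  {"tx":0,"ty":-2,"tz":2,"rx":0,"ry":0,"rz":0,"grip":20},
  {"tx":0,"ty":-2,"tz":2,"rx":0,"ry":0,"rz":0,"grip":40},
  {"tx":0,"ty":0,"tz":1,"rx":0,"ry":0,"rz":0,"grip":60},
  {"tx":0,"ty":0,"tz":0,"rx":0,"ry":0,"rz":0,"grip":60},
  {"tx":0,"ty":0,"tz":0,"rx":0,"ry":0,"rz":0,"grip":60},
  {"tx":0,"ty":0,"tz":0,"rx":0,"ry":0,"rz":0,"grip":60},
])

```text
t: 30.77
eef_pos: [560.0, -270.5, 172.1]
tcp_rot: [-1.57, -0.001, 1.682]
ft_force: [-0.3, -0.6, -0.1]
opening: 0.44
```

Run:
```python
from h import *
s=st();c,p,d=shot("wrist","w18")
P=cloud(c,d)
m=(P[...,2]>62)&(P[...,2]<74)&(P[...,0]<640)&(P[...,0]>560)&(P[...,1]>-300)&(P[...,1]<-230)&(d>0)
v,u=np.nonzero(m);print(m.sum(),P[m].mean(0),P[m].min(0),P[m].max(0),u.min(),u.max(),v.min(),v.max())
c,p,d=shot("side");cv2.imwrite("pics/sd18.png",cv2.resize(p[130:250,200:360],None,fx=5,fy=5,interpolation=cv2.INTER_CUBIC))
```

```text
t 30.77 eef [ 560.  -270.5  172.1] rot [-1.570e+00 -1.000e-03  1.682e+00] F [-0.3 -0.6 -0.1] op 0.44 j [-0.56  0.55  1.63  0.    0.96 -2.24]
367 [ 596.20164606 -267.36346813   67.11836299] [ 587.86253808 -276.95612333   62.33960516] [ 606.41555152 -257.76785424   69.58858866] 268 289 242 262
```

View pics/w18.png

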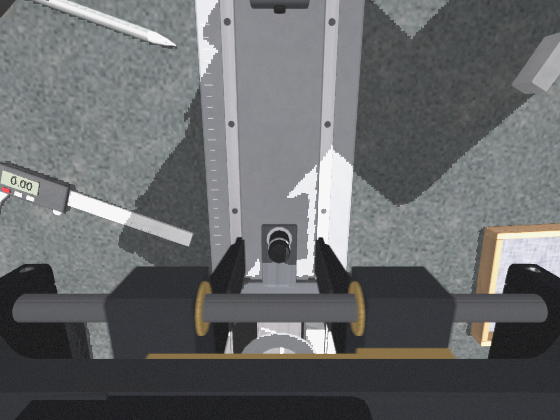

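View pics/sd18.png

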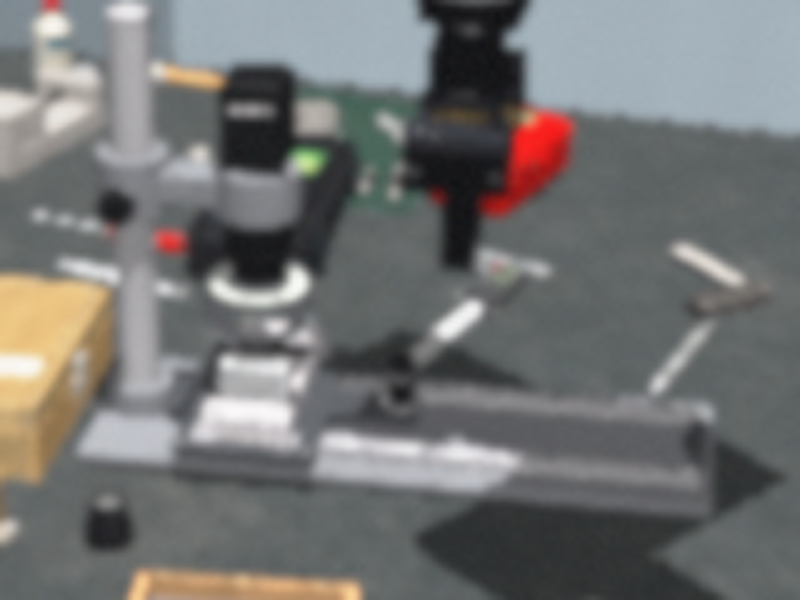

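Run:
```python
from h import *
for n in("side","scene"):
    c,p,d=shot(n)
    P=cloud(c,d)
    m=(d>0)&(P[...,0]>640)&(P[...,0]<850)&(P[...,1]>-340)&(P[...,1]<-170)
    for lo,hi in((110,145),(150,200),(230,300),(300,330),(64,80),(45,55),(24,36)):
        k=m&(P[...,2]>lo)&(P[...,2]<hi)
        if k.sum()>5:print(n,lo,hi,k.sum(),'x',np.percentile(P[k][:,0],[2,50,98]).round(),'y',np.percentile(P[k][:,1],[2,50,98]).round())
    if n=="side":
        lens=np.array([553,-272.3])+170*np.array([.9938,.111]);print(lens)
        q=p.copy()
        for l in[(0,0,118),(38,0,118),(-38,0,118),(0,38,118),(0,-38,118),(-50,88,30),(50,88,30),(88,0,0),(118,75,10)]:
            w=lens+np.array([[.9938,-.111],[.111,.9938]])@np.array(l[:2]);u=proj(c,[w[0],w[1],l[2]]);cv2.circle(q,tuple(int(x) for x in u.round()),1,(0,0,255),-1)
        cv2.imwrite("pics/sd19.png",cv2.resize(q[130:250,200:360],None,fx=5,fy=5,interpolation=cv2.INTER_NEAREST))
```

```text
side 110 145 202 x [670. 715. 797.] y [-281. -235. -223.]
side 150 200 426 x [673. 735. 801.] y [-252. -230. -185.]
side 230 300 417 x [678. 715. 800.] y [-270. -232. -225.]
side 300 330 41 x [775. 785. 800.] y [-253. -238. -226.]
side 64 80 80 x [672. 707. 801.] y [-238. -222. -205.]
side 45 55 232 x [665. 707. 845.] y [-325. -215. -175.]
side 24 36 393 x [643. 698. 840.] y [-330. -230. -171.]
[ 721.946 -253.43 ]
scene 110 145 243 x [673. 713. 798.] y [-284. -237. -224.]
scene 150 200 428 x [674. 735. 800.] y [-259. -230. -185.]
scene 230 300 521 x [678. 711. 799.] y [-271. -235. -225.]
scene 300 330 63 x [773. 787. 803.] y [-258. -238. -226.]
scene 64 80 106 x [672. 708. 801.] y [-244. -222. -205.]
scene 45 55 365 x [665. 698. 842.] y [-324. -234. -177.]
scene 24 36 525 x [642. 674. 839.] y [-331. -233. -171.]
```

View pics/sd19.png

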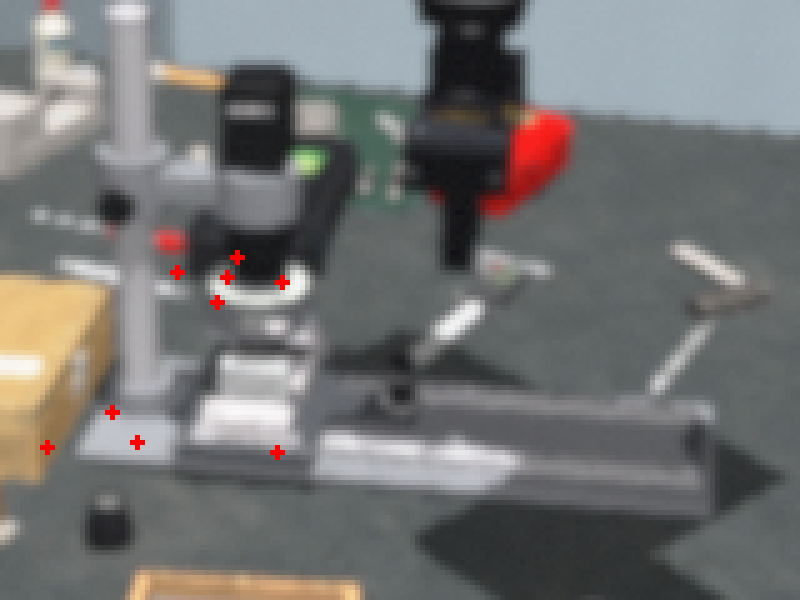

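Run:
```python
from h import *
for n in("side","scene"):
    c,p,d=shot(n);P=cloud(c,d)
    m=(d>0)&(P[...,0]>650)&(P[...,0]<770)&(P[...,1]>-320)&(P[...,1]<-190)&(P[...,2]>105)&(P[...,2]<145)&(p.min(-1)>170)
    v,u=np.nonzero(m);print(n,m.sum(),'z',P[m][:,2].min(),P[m][:,2].max(),u.min(),u.max(),v.min(),v.max())
    k=cv2.convexHull(np.stack([u,v],1).astype(np.int32));(e)=cv2.fitEllipse(k);print(e)
    for z in(118,126,130):print(z,onz(c,e[0][0],e[0][1],float(z)).round(1),onz(c,u.max(),e[0][1],float(z)).round(1),onz(c,u.min(),e[0][1],float(z)).round(1))
```

```text
side 47 z 109.09083136881907 119.08584732758652 242 261 184 190
((251.56890869140625, 186.60560607910156), (7.872244834899902, 19.262157440185547), 88.69799041748047)
118 [ 697.2 -247.6  118. ] [ 665.5 -257.2  118. ] [ 729.4 -237.8  118. ]
126 [ 692.4 -231.6  126. ] [ 661.  -241.1  126. ] [ 724.1 -222.   126. ]
130 [ 689.9 -223.6  130. ] [ 658.8 -233.1  130. ] [ 721.5 -214.   130. ]
scene 70 z 107.6064930898807 122.36501757755298 251 272 160 168
((261.3495178222656, 162.91299438476562), (11.39476203918457, 20.781530380249023), 87.3674087524414)
118 [ 700.6 -251.1  118. ] [ 670.5 -268.1  118. ] [ 729.9 -234.5  118. ]
126 [ 695.1 -241.4  126. ] [ 665.2 -258.3  126. ] [ 724.1 -224.9  126. ]
130 [ 692.4 -236.5  130. ] [ 662.6 -253.4  130. ] [ 721.3 -220.1  130. ]
```

The ring light's centre (about 698,-251) matches the nest's current spot (696,-256). So the stage simply started about 25 mm in from its front stop, and the fingers slipped against the rear stop. I'll push it home again from behind with closed fingers, watching the force.

Call:
move_arm([
  {"tx":0,"ty":1,"tz":0,"rx":0,"ry":0,"rz":0,"grip":0},
  {"tx":0,"ty":2,"tz":0,"rx":0,"ry":0,"rz":0,"grip":0},
  {"tx":0,"ty":2,"tz":0,"rx":0,"ry":0,"rz":0,"grip":0},
  {"tx":0,"ty":2,"tz":0,"rx":0,"ry":0,"rz":0,"grip":0},
  {"tx":0,"ty":2,"tz":0,"rx":0,"ry":0,"rz":0,"grip":0},
  {"tx":0,"ty":1.2,"tz":0,"rx":0,"ry":0,"rz":0,"grip":0},
  {"tx":0,"ty":0.6,"tz":0,"rx":0,"ry":0,"rz":0,"grip":0},
  {"tx":0,"ty":0,"tz":0,"rx":0,"ry":0,"rz":0,"grip":0},
  {"tx":0,"ty":0,"tz":0,"rx":0,"ry":0,"rz":0,"grip":0},
  {"tx":0,"ty":0,"tz":0,"rx":0,"ry":0,"rz":0,"grip":0},
])

```text
t: 31.9
eef_pos: [560.2, -271.0, 65.8]
tcp_rot: [-1.572, 0.001, 1.682]
ft_force: [-0.6, 0.3, 0.8]
opening: 0.013
```

Run:
```python
from h import *
s=st();c,p,d=shot("wrist","w20")
```

```text
t 31.9 eef [ 560.2 -271.    65.8] rot [-1.572e+00  1.000e-03  1.682e+00] F [-0.6  0.3  0.8] op 0.013 j [-0.56  0.69  1.71 -0.    0.74 -2.24]
```

View pics/w20.png

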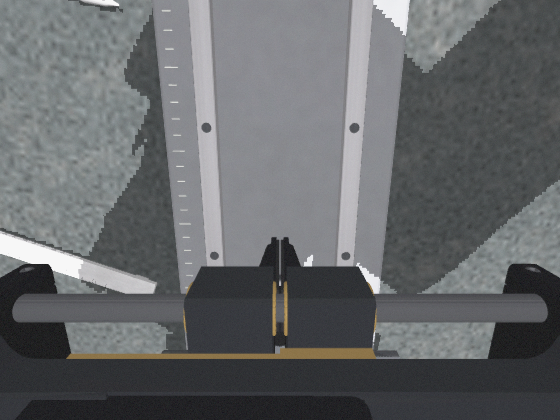

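Pushing gently; contact is expected after about 16 mm.

Call:
move_arm([
  {"tx":0,"ty":0,"tz":-0.4,"rx":0,"ry":0,"rz":0,"grip":0},
  {"tx":0,"ty":0,"tz":-0.4,"rx":0,"ry":0,"rz":0,"grip":0},
  {"tx":0,"ty":0,"tz":-0.4,"rx":0,"ry":0,"rz":0,"grip":0},
  {"tx":0,"ty":0,"tz":-0.2,"rx":0,"ry":0,"rz":0,"grip":0},
  {"tx":0,"ty":0,"tz":-0.1,"rx":0,"ry":0,"rz":0,"grip":0},
  {"tx":0,"ty":0,"tz":-0.1,"rx":0,"ry":0,"rz":0,"grip":0},
])

```text
t: 32.45
eef_pos: [575.8, -268.9, 64.8]
tcp_rot: [-1.571, 0.0, 1.682]
ft_force: [0.7, 0.4, -0.7]
opening: 0.005
```

Call:
move_arm([
  {"tx":0,"ty":0,"tz":-0.1,"rx":0,"ry":0,"rz":0,"grip":0},
  {"tx":0,"ty":0,"tz":-0.1,"rx":0,"ry":0,"rz":0,"grip":0},
  {"tx":0,"ty":0,"tz":-0.1,"rx":0,"ry":0,"rz":0,"grip":0},
])

```text
t: 32.7
eef_pos: [578.2, -268.7, 64.8]
tcp_rot: [-1.57, -0.0, 1.682]
ft_force: [-2.8, 0.2, 1.4]
opening: 0.003
```

Call:
move_arm([
  {"tx":0,"ty":0,"tz":-0.1,"rx":0,"ry":0,"rz":0,"grip":0},
  {"tx":0,"ty":0,"tz":-0.1,"rx":0,"ry":0,"rz":0,"grip":0},
  {"tx":0,"ty":0,"tz":-0.1,"rx":0,"ry":0,"rz":0,"grip":0},
])

```text
t: 32.95
eef_pos: [581.0, -268.3, 64.7]
tcp_rot: [-1.569, -0.001, 1.682]
ft_force: [-10.2, -3.1, 5.3]
opening: 0.005
```

Call:
move_arm([
  {"tx":0,"ty":0,"tz":-0.1,"rx":0,"ry":0,"rz":0,"grip":0},
  {"tx":0,"ty":0,"tz":-0.1,"rx":0,"ry":0,"rz":0,"grip":0},
])

```text
t: 33.12
eef_pos: [581.2, -268.2, 64.7]
tcp_rot: [-1.565, -0.002, 1.682]
ft_force: [-21.3, -4.9, 10.3]
opening: 0.002
```

At the stop, the TCP halts at 581 and the force rises to 21 N. I'll ease off and wait.

Call:
move_arm([
  {"tx":0,"ty":0,"tz":0.1,"rx":0,"ry":0,"rz":0,"grip":0},
  {"tx":0,"ty":0,"tz":0.1,"rx":0,"ry":0,"rz":0,"grip":0},
  {"tx":0,"ty":0,"tz":0.05,"rx":0,"ry":0,"rz":0,"grip":0},
  {"tx":0,"ty":0,"tz":0,"rx":0,"ry":0,"rz":0,"grip":0},
  {"tx":0,"ty":0,"tz":0,"rx":0,"ry":0,"rz":0,"grip":0},
  {"tx":0,"ty":0,"tz":0,"rx":0,"ry":0,"rz":0,"grip":0},
  {"tx":0,"ty":0,"tz":0,"rx":0,"ry":0,"rz":0,"grip":0},
  {"tx":0,"ty":0,"tz":0,"rx":0,"ry":0,"rz":0,"grip":0},
  {"tx":0,"ty":0,"tz":0,"rx":0,"ry":0,"rz":0,"grip":0},
  {"tx":0,"ty":0,"tz":0,"rx":0,"ry":0,"rz":0,"grip":0},
])

```text
t: 33.95
eef_pos: [580.9, -268.4, 64.8]
tcp_rot: [-1.57, -0.0, 1.682]
ft_force: [-4.8, -2.6, 1.4]
opening: 0.001
```

Run:
```python
from h import *
st()
c,p,d=shot("side");cv2.imwrite("pics/sd21.png",cv2.resize(p[150:230,220:320],None,fx=8,fy=7.5,interpolation=cv2.INTER_CUBIC))
P=cloud(c,d);m=(d>0)&(P[...,2]>63)&(P[...,2]<78)&(P[...,0]>660)&(P[...,0]<740)&(P[...,1]<-195)&(P[...,1]>-270);print(m.sum(),P[m].min(0),P[m].max(0),np.median(P[m],0))
c,p,d=shot("scene");cv2.imwrite("pics/sc21.png",cv2.resize(p[130:210,210:310],None,fx=8,fy=7.5,interpolation=cv2.INTER_CUBIC))
P=cloud(c,d);m=(d>0)&(P[...,2]>63)&(P[...,2]<78)&(P[...,0]>660)&(P[...,0]<740)&(P[...,1]<-195)&(P[...,1]>-270);print(m.sum(),P[m].min(0),P[m].max(0),np.median(P[m],0))
```

```text
t 33.95 eef [ 580.9 -268.4   64.8] rot [-1.57  -0.     1.682] F [-4.8 -2.6  1.4] op 0.001 j [-0.54  0.71  1.66 -0.    0.77 -2.22]
54 [ 674.47267902 -229.30647752   63.04298068] [ 721.17279828 -200.26275012   73.87299881] [ 695.64576326 -213.14349681   68.73382344]
78 [ 673.10735665 -230.58120488   63.00022495] [ 723.13328951 -203.60858682   77.1303515 ] [ 699.31625271 -216.01684425   69.14722662]
```

View pics/sd21.png

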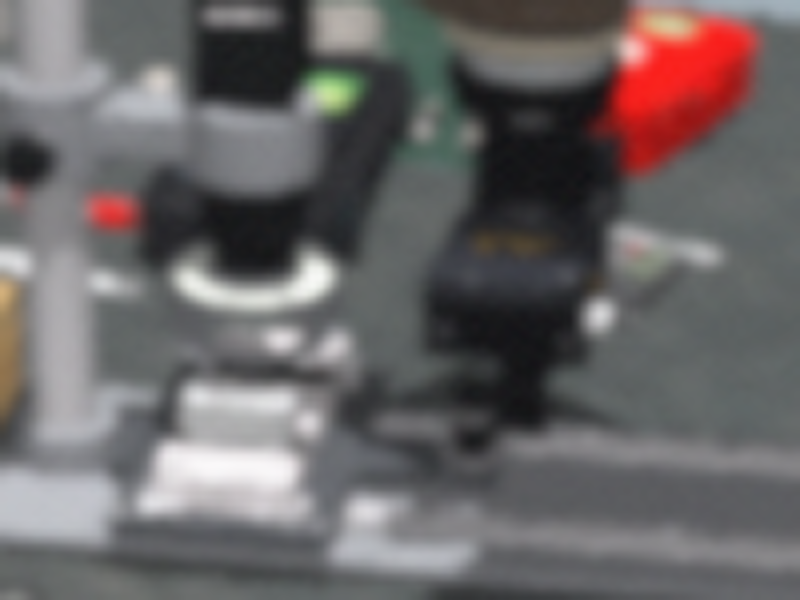

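View pics/sc21.png

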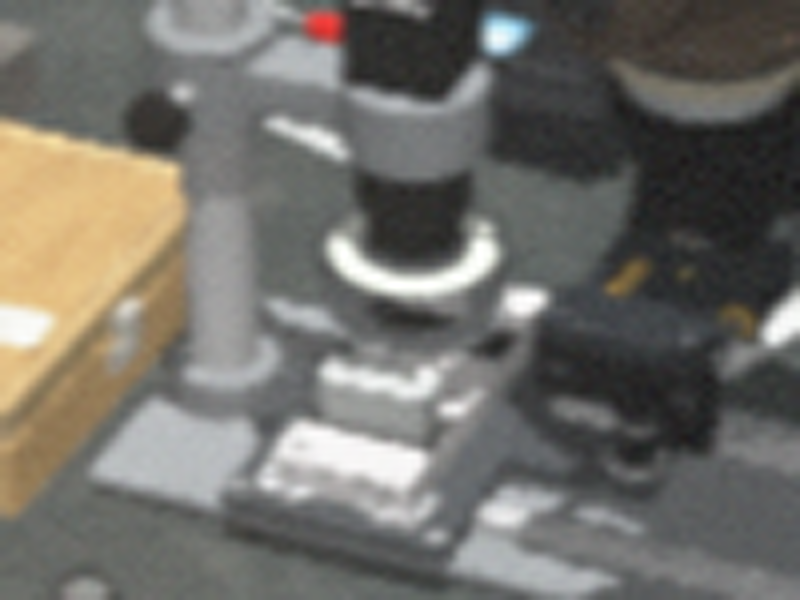

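The bar sits in its slot under the lens (x 674–722, top at about 70). I'll hold there for over two seconds.

Call:
move_arm([
  {"tx":0,"ty":0,"tz":0,"rx":0,"ry":0,"rz":0,"grip":0},
  {"tx":0,"ty":0,"tz":0,"rx":0,"ry":0,"rz":0,"grip":0},
  {"tx":0,"ty":0,"tz":0,"rx":0,"ry":0,"rz":0,"grip":0},
  {"tx":0,"ty":0,"tz":0,"rx":0,"ry":0,"rz":0,"grip":0},
  {"tx":0,"ty":0,"tz":0,"rx":0,"ry":0,"rz":0,"grip":0},
  {"tx":0,"ty":0,"tz":0,"rx":0,"ry":0,"rz":0,"grip":0},
  {"tx":0,"ty":0,"tz":0,"rx":0,"ry":0,"rz":0,"grip":0},
  {"tx":0,"ty":0,"tz":0,"rx":0,"ry":0,"rz":0,"grip":0},
  {"tx":0,"ty":0,"tz":0,"rx":0,"ry":0,"rz":0,"grip":0},
  {"tx":0,"ty":0,"tz":0,"rx":0,"ry":0,"rz":0,"grip":0},
])

```text
t: 34.88
eef_pos: [580.9, -268.3, 64.8]
tcp_rot: [-1.57, -0.0, 1.682]
ft_force: [-4.1, -0.6, 0.9]
opening: 0.001
```

Call:
move_arm([
  {"tx":0,"ty":0,"tz":0,"rx":0,"ry":0,"rz":0,"grip":0},
  {"tx":0,"ty":0,"tz":0,"rx":0,"ry":0,"rz":0,"grip":0},
  {"tx":0,"ty":0,"tz":0,"rx":0,"ry":0,"rz":0,"grip":0},
  {"tx":0,"ty":0,"tz":0,"rx":0,"ry":0,"rz":0,"grip":0},
  {"tx":0,"ty":0,"tz":0,"rx":0,"ry":0,"rz":0,"grip":0},
  {"tx":0,"ty":0,"tz":0,"rx":0,"ry":0,"rz":0,"grip":0},
  {"tx":0,"ty":0,"tz":0,"rx":0,"ry":0,"rz":0,"grip":0},
  {"tx":0,"ty":0,"tz":0,"rx":0,"ry":0,"rz":0,"grip":0},
  {"tx":0,"ty":0,"tz":0,"rx":0,"ry":0,"rz":0,"grip":0},
  {"tx":0,"ty":0,"tz":0,"rx":0,"ry":0,"rz":0,"grip":0},
])

```text
t: 35.72
eef_pos: [580.9, -268.4, 64.8]
tcp_rot: [-1.57, -0.0, 1.682]
ft_force: [-5.5, -0.7, 1.8]
opening: 0.001
```

Run:
```python
from h import *
st()
for n in("side","scene"):
    c,p,d=shot(n)
    P=cloud(c,d);m=(d>0)&(P[...,2]>63)&(P[...,2]<78)&(P[...,0]>660)&(P[...,0]<740)&(P[...,1]<-195)&(P[...,1]>-270);print(m.sum(),P[m].min(0),P[m].max(0),np.median(P[m],0))
cv2.imwrite("pics/sc22.png",cv2.resize(p[130:210,210:310],None,fx=8,fy=7.5,interpolation=cv2.INTER_CUBIC))
```

```text
t 35.72 eef [ 580.9 -268.4   64.8] rot [-1.57  -0.     1.682] F [-5.5 -0.7  1.8] op 0.001 j [-0.54  0.71  1.66 -0.    0.77 -2.22]
59 [ 673.81219439 -229.79969536   63.10514476] [ 721.34495365 -202.71156109   72.4849629 ] [ 698.62420154 -212.62989594   67.90363115]
76 [ 674.45672093 -229.12030198   63.02105506] [ 723.99038849 -201.48760091   77.38104961] [ 698.81417428 -215.40307464   69.37678002]
```

View pics/sc22.png

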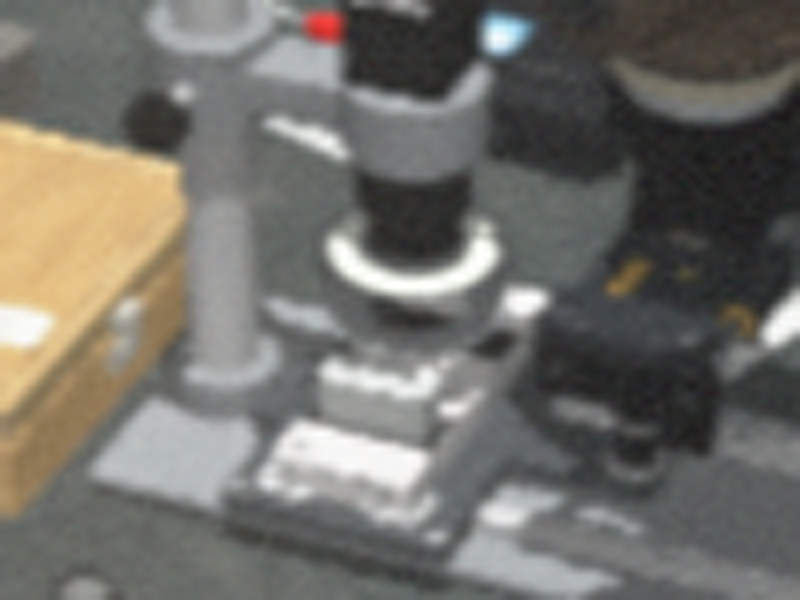

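Held for about 2.5 s, with the bar unmoved. Now regrip the knob and draw the stage out.

Call:
move_arm([
  {"tx":0,"ty":0,"tz":0.5,"rx":0,"ry":0,"rz":0,"grip":0},
  {"tx":0,"ty":-1.0,"tz":0.5,"rx":0,"ry":0,"rz":0,"grip":0},
  {"tx":0,"ty":-2,"tz":0,"rx":0,"ry":0,"rz":0,"grip":30},
  {"tx":0,"ty":-1,"tz":0,"rx":0,"ry":0,"rz":0,"grip":60},
  {"tx":0,"ty":0,"tz":-1,"rx":0,"ry":0,"rz":0,"grip":60},
  {"tx":0,"ty":0,"tz":-1.2,"rx":0,"ry":0,"rz":0,"grip":60},
  {"tx":0,"ty":0,"tz":-0.8,"rx":0,"ry":0,"rz":0,"grip":60},
  {"tx":0,"ty":0,"tz":0,"rx":0,"ry":0,"rz":0,"grip":60},
  {"tx":0,"ty":0,"tz":0,"rx":0,"ry":0,"rz":0,"grip":60},
  {"tx":0,"ty":0,"tz":0,"rx":0,"ry":0,"rz":0,"grip":60},
])

```text
t: 36.65
eef_pos: [600.7, -265.9, 104.3]
tcp_rot: [-1.57, -0.0, 1.682]
ft_force: [-0.5, 0.5, 0.4]
opening: 0.508
```

Run:
```python
from h import *
st();shot("wrist","w23")
plan([(600.4,-266.4,62,1.682,12)],grip=60)
```

```text
t 36.65 eef [ 600.7 -265.9  104.3] rot [-1.57  -0.     1.682] F [-0.5  0.5  0.4] op 0.508 j [-0.52  0.68  1.59 -0.    0.87 -2.2 ]
[{"tx": -0.01, "ty": 1.06, "tz": 0, "rx": 0, "ry": 0, "rz": 0, "grip": 60}, {"tx": -0.01, "ty": 1.06, "tz": 0.01, "rx": 0, "ry": 0, "rz": 0, "grip": 60}, {"tx": -0.01, "ty": 1.06, "tz": 0, "rx": 0, "ry": 0, "rz": 0, "grip": 60}, {"tx": 0, "ty": 1.06, "tz": 0.01, "rx": -0.001, "ry": 0, "rz": 0, "grip": 60}]
```

View pics/w23.png

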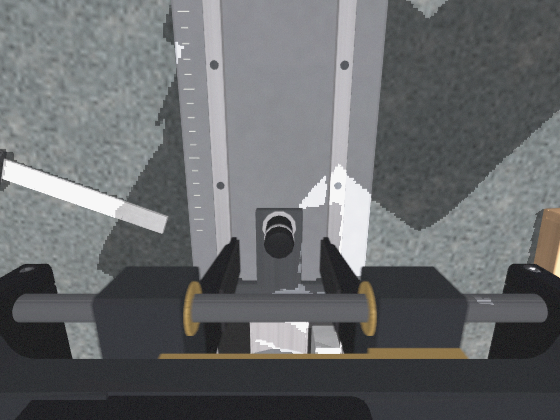

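Call:
move_arm([
  {"tx":-0.02,"ty":1.0,"tz":0,"rx":0,"ry":0,"rz":0,"grip":60},
  {"tx":0,"ty":1.4,"tz":0,"rx":0,"ry":0,"rz":0,"grip":60},
  {"tx":0,"ty":1.2,"tz":0,"rx":0,"ry":0,"rz":0,"grip":60},
  {"tx":0,"ty":0.6,"tz":0,"rx":0,"ry":0,"rz":0,"grip":60},
  {"tx":0,"ty":0,"tz":0,"rx":0,"ry":0,"rz":0,"grip":8},
  {"tx":0,"ty":0,"tz":0,"rx":0,"ry":0,"rz":0,"grip":8},
  {"tx":0,"ty":0,"tz":0,"rx":0,"ry":0,"rz":0,"grip":8},
  {"tx":0,"ty":0,"tz":0,"rx":0,"ry":0,"rz":0,"grip":8},
  {"tx":0,"ty":0,"tz":0,"rx":0,"ry":0,"rz":0,"grip":8},
  {"tx":0,"ty":0,"tz":0,"rx":0,"ry":0,"rz":0,"grip":8},
])

```text
t: 37.53
eef_pos: [601.1, -266.4, 63.3]
tcp_rot: [-1.571, 0.001, 1.682]
ft_force: [-0.0, -0.2, 0.1]
opening: 0.237
```

Call:
move_arm([
  {"tx":0,"ty":0,"tz":0,"rx":0,"ry":0,"rz":0,"grip":8},
  {"tx":0,"ty":0,"tz":0,"rx":0,"ry":0,"rz":0,"grip":8},
])

```text
t: 37.7
eef_pos: [601.1, -266.5, 63.2]
tcp_rot: [-1.571, 0.0, 1.682]
ft_force: [0.5, 0.3, 2.3]
opening: 0.205
```

Gripped. Draw it out: about 16.2 cm first, then creep.

Call:
move_arm([
  {"tx":0,"ty":0,"tz":0.2,"rx":0,"ry":0,"rz":0,"grip":8},
  {"tx":0,"ty":0,"tz":0.4,"rx":0,"ry":0,"rz":0,"grip":8},
  {"tx":0,"ty":0,"tz":0.6,"rx":0,"ry":0,"rz":0,"grip":8},
  {"tx":0,"ty":0,"tz":0.8,"rx":0,"ry":0,"rz":0,"grip":8},
  {"tx":0,"ty":0,"tz":1,"rx":0,"ry":0,"rz":0,"grip":8},
  {"tx":0,"ty":0,"tz":1,"rx":0,"ry":0,"rz":0,"grip":8},
  {"tx":0,"ty":0,"tz":1,"rx":0,"ry":0,"rz":0,"grip":8},
  {"tx":0,"ty":0,"tz":1,"rx":0,"ry":0,"rz":0,"grip":8},
  {"tx":0,"ty":0,"tz":1,"rx":0,"ry":0,"rz":0,"grip":8},
  {"tx":0,"ty":0,"tz":1,"rx":0,"ry":0,"rz":0,"grip":8},
])

```text
t: 38.53
eef_pos: [520.4, -275.3, 63.2]
tcp_rot: [-1.571, 0.0, 1.682]
ft_force: [3.8, 1.1, 5.5]
opening: 0.202
```

Call:
move_arm([
  {"tx":0,"ty":0,"tz":1,"rx":0,"ry":0,"rz":0,"grip":8},
  {"tx":0,"ty":0,"tz":1,"rx":0,"ry":0,"rz":0,"grip":8},
  {"tx":0,"ty":0,"tz":1,"rx":0,"ry":0,"rz":0,"grip":8},
  {"tx":0,"ty":0,"tz":1,"rx":0,"ry":0,"rz":0,"grip":8},
  {"tx":0,"ty":0,"tz":1,"rx":0,"ry":0,"rz":0,"grip":8},
  {"tx":0,"ty":0,"tz":1,"rx":0,"ry":0,"rz":0,"grip":8},
  {"tx":0,"ty":0,"tz":0.8,"rx":0,"ry":0,"rz":0,"grip":8},
  {"tx":0,"ty":0,"tz":0.6,"rx":0,"ry":0,"rz":0,"grip":8},
  {"tx":0,"ty":0,"tz":0.4,"rx":0,"ry":0,"rz":0,"grip":8},
  {"tx":0,"ty":0,"tz":0.2,"rx":0,"ry":0,"rz":0,"grip":8},
])

```text
t: 39.37
eef_pos: [440.6, -284.1, 63.1]
tcp_rot: [-1.571, -0.0, 1.681]
ft_force: [2.8, 1.9, 6.2]
opening: 0.203
```

Call:
move_arm([
  {"tx":0,"ty":0,"tz":0.2,"rx":0,"ry":0,"rz":0,"grip":8},
  {"tx":0,"ty":0,"tz":0.2,"rx":0,"ry":0,"rz":0,"grip":8},
  {"tx":0,"ty":0,"tz":0.2,"rx":0,"ry":0,"rz":0,"grip":8},
  {"tx":0,"ty":0,"tz":0.1,"rx":0,"ry":0,"rz":0,"grip":8},
  {"tx":0,"ty":0,"tz":0.1,"rx":0,"ry":0,"rz":0,"grip":8},
])

```text
t: 39.78
eef_pos: [433.1, -284.9, 63.1]
tcp_rot: [-1.571, 0.0, 1.682]
ft_force: [3.3, 1.4, 6.3]
opening: 0.209
```

Call:
move_arm([
  {"tx":0,"ty":0,"tz":0.1,"rx":0,"ry":0,"rz":0,"grip":8},
  {"tx":0,"ty":0,"tz":0.1,"rx":0,"ry":0,"rz":0,"grip":8},
])

```text
t: 39.95
eef_pos: [432.0, -285.1, 63.2]
tcp_rot: [-1.572, 0.001, 1.681]
ft_force: [15.5, 7.7, 1.1]
opening: 0.205
```

The front stop is reached (15 N at x = 432, where it was expected). Release and look.

Call:
move_arm([
  {"tx":0,"ty":0,"tz":-0.1,"rx":0,"ry":0,"rz":0,"grip":8},
  {"tx":0,"ty":0,"tz":-0.05,"rx":0,"ry":0,"rz":0,"grip":8},
  {"tx":0,"ty":0,"tz":0,"rx":0,"ry":0,"rz":0,"grip":50},
  {"tx":0,"ty":0,"tz":0,"rx":0,"ry":0,"rz":0,"grip":50},
  {"tx":0,"ty":0,"tz":0,"rx":0,"ry":0,"rz":0,"grip":50},
  {"tx":0,"ty":-1,"tz":0,"rx":0,"ry":0,"rz":0,"grip":50},
  {"tx":0,"ty":-3,"tz":0,"rx":0,"ry":0,"rz":0,"grip":50},
  {"tx":0,"ty":-3,"tz":0,"rx":0,"ry":0,"rz":0,"grip":50},
  {"tx":0,"ty":-3,"tz":0,"rx":0,"ry":0,"rz":0,"grip":50},
  {"tx":0,"ty":-1,"tz":0,"rx":0,"ry":0,"rz":0,"grip":50},
])

```text
t: 40.78
eef_pos: [434.1, -285.5, 177.0]
tcp_rot: [-1.574, 0.003, 1.682]
ft_force: [0.1, -0.1, -0.9]
opening: 0.5
```

Run:
```python
from h import *
st()
plan([(535,-238,170,1.682,25)],grip=50)
```

```text
t 40.78 eef [ 434.1 -285.5  177. ] rot [-1.574  0.003  1.682] F [ 0.1 -0.1 -0.9] op 0.5 j [-0.71  0.41  1.88 -0.    0.84 -2.39]
[{"tx": 0.72, "ty": 0.14, "tz": -2.11, "rx": 0.001, "ry": 0, "rz": -0.001, "grip": 50}, {"tx": 0.72, "ty": 0.14, "tz": -2.11, "rx": 0.001, "ry": 0, "rz": -0.001, "grip": 50}, {"tx": 0.72, "ty": 0.14, "tz": -2.11, "rx": 0, "ry": 0, "rz": 0, "grip": 50}, {"tx": 0.72, "ty": 0.14, "tz": -2.11, "rx": 0.001, "ry": 0, "rz": -0.001, "grip": 50}, {"tx": 0.72, "ty": 0.15, "tz": -2.12, "rx": 0, "ry": 0, "rz": 0, "grip": 50}]
```

Call:
move_arm([
  {"tx":0.72,"ty":0.1,"tz":-2.11,"rx":0,"ry":0,"rz":0,"grip":50},
  {"tx":0.72,"ty":0.1,"tz":-2.11,"rx":0,"ry":0,"rz":0,"grip":50},
  {"tx":0.72,"ty":0.1,"tz":-2.11,"rx":0,"ry":0,"rz":0,"grip":50},
  {"tx":0.72,"ty":0.1,"tz":-2.11,"rx":0,"ry":0,"rz":0,"grip":50},
  {"tx":0.72,"ty":0.1,"tz":-2.12,"rx":0,"ry":0,"rz":0,"grip":50},
  {"tx":0,"ty":0,"tz":0,"rx":0,"ry":0,"rz":0,"grip":50},
  {"tx":0,"ty":0,"tz":0,"rx":0,"ry":0,"rz":0,"grip":50},
  {"tx":0,"ty":0,"tz":0,"rx":0,"ry":0,"rz":0,"grip":50},
])

```text
t: 41.45
eef_pos: [533.7, -237.5, 167.6]
tcp_rot: [-1.57, -0.0, 1.682]
ft_force: [-0.3, 0.8, -0.1]
opening: 0.502
```

Run:
```python
from h import *
st();c,p,d=shot("wrist","w24");np.save("pics/w24.npy",d);np.save("pics/w24c.npy",c,allow_pickle=True)
P=cloud(c,d)
m=(d>0)&(P[...,2]>68)&(P[...,2]<75)&(P[...,0]>490)&(P[...,0]<580)&(P[...,1]<-190)&(P[...,1]>-320)
k=m.astype(np.uint8);cs,_=cv2.findContours(k,0,2);q=max(cs,key=cv2.contourArea)[:,0,:]
W=onz(c,q[:,0],q[:,1],72.)[:,:2].astype(np.float32);print(cv2.minAreaRect(W))
m=(d>0)&(P[...,2]>62)&(P[...,2]<74)&(P[...,0]>400)&(P[...,0]<460)&(P[...,1]<-250)&(P[...,1]>-320);print('knob',P[m].min(0),P[m].max(0))
```

```text
t 41.45 eef [ 533.7 -237.5  167.6] rot [-1.57  -0.     1.682] F [-0.3  0.8 -0.1] op 0.502 j [-0.53  0.51  1.73 -0.    0.9  -2.21]
((528.0752563476562, -240.2632598876953), (48.32133102416992, 17.5839786529541), 6.863158226013184)
knob [ 423.12143498 -295.09495525   62.30894127] [ 442.80658428 -275.59017493   69.88534197]
```

View pics/w24.png

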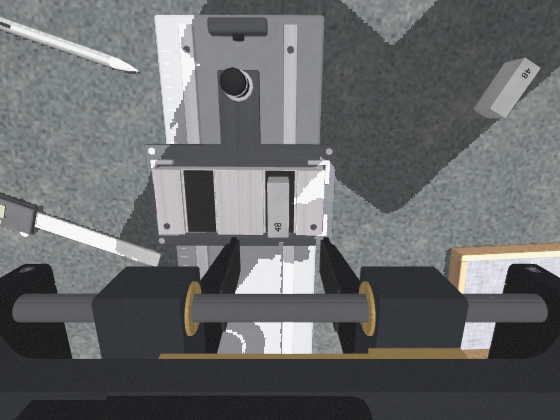

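The bar lies in its slot at (528.1,-240.3), and stop-to-stop travel came out at 170.1 mm. Picking the bar.

Run:
```python
from h import *
plan([(528.1,-240.3,110,1.685,15)],grip=50)
```

```text
[{"tx": -0.05, "ty": 1.44, "tz": 0.14, "rx": 0, "ry": -0.001, "rz": 0, "grip": 50}, {"tx": -0.05, "ty": 1.45, "tz": 0.14, "rx": 0, "ry": -0.001, "rz": 0, "grip": 50}, {"tx": -0.05, "ty": 1.44, "tz": 0.14, "rx": 0, "ry": -0.001, "rz": 0, "grip": 50}, {"tx": -0.04, "ty": 1.45, "tz": 0.15, "rx": -0.001, "ry": 0, "rz": 0, "grip": 50}]
```

Call:
move_arm([
  {"tx":-0.05,"ty":1.44,"tz":0.14,"rx":0,"ry":-0.001,"rz":0,"grip":50},
  {"tx":-0.05,"ty":1.45,"tz":0.14,"rx":0,"ry":-0.001,"rz":0,"grip":50},
  {"tx":-0.05,"ty":1.44,"tz":0.14,"rx":0,"ry":-0.001,"rz":0,"grip":50},
  {"tx":-0.04,"ty":1.45,"tz":0.15,"rx":0,"ry":0,"rz":0,"grip":50},
  {"tx":0,"ty":1.5,"tz":0,"rx":0,"ry":0,"rz":0,"grip":50},
  {"tx":0,"ty":1,"tz":0,"rx":0,"ry":0,"rz":0,"grip":50},
  {"tx":0,"ty":0.5,"tz":0,"rx":0,"ry":0,"rz":0,"grip":50},
  {"tx":0,"ty":0,"tz":0,"rx":0,"ry":0,"rz":0,"grip":50},
  {"tx":0,"ty":0,"tz":0,"rx":0,"ry":0,"rz":0,"grip":50},
  {"tx":0,"ty":0,"tz":0,"rx":0,"ry":0,"rz":0,"grip":50},
])

```text
t: 42.33
eef_pos: [529.3, -240.3, 80.8]
tcp_rot: [-1.572, 0.001, 1.685]
ft_force: [-0.0, 0.5, 0.0]
opening: 0.498
```

Call:
move_arm([
  {"tx":0,"ty":0.5,"tz":0.1,"rx":0,"ry":0,"rz":0,"grip":50},
  {"tx":0,"ty":0.42,"tz":0,"rx":0,"ry":0,"rz":0,"grip":50},
  {"tx":0,"ty":0,"tz":0,"rx":0,"ry":0,"rz":0,"grip":5},
  {"tx":0,"ty":0,"tz":0,"rx":0,"ry":0,"rz":0,"grip":5},
  {"tx":0,"ty":0,"tz":0,"rx":0,"ry":0,"rz":0,"grip":5},
  {"tx":0,"ty":0,"tz":0,"rx":0,"ry":0,"rz":0,"grip":5},
  {"tx":0,"ty":0,"tz":0,"rx":0,"ry":0,"rz":0,"grip":5},
  {"tx":0,"ty":0,"tz":0,"rx":0,"ry":0,"rz":0,"grip":5},
  {"tx":0,"ty":0,"tz":0,"rx":0,"ry":0,"rz":0,"grip":5},
  {"tx":0,"ty":0,"tz":0,"rx":0,"ry":0,"rz":0,"grip":5},
])

```text
t: 43.17
eef_pos: [528.1, -240.2, 70.9]
tcp_rot: [-1.571, 0.0, 1.685]
ft_force: [-1.1, 0.4, 0.5]
opening: 0.187
```

Call:
move_arm([
  {"tx":0,"ty":-0.5,"tz":0,"rx":0,"ry":0,"rz":0,"grip":5},
  {"tx":0,"ty":-1.5,"tz":0,"rx":0,"ry":0,"rz":0,"grip":5},
  {"tx":0,"ty":-2,"tz":0,"rx":0,"ry":0,"rz":0,"grip":5},
  {"tx":0,"ty":-2,"tz":0,"rx":0,"ry":0,"rz":0,"grip":5},
  {"tx":0,"ty":-2,"tz":0,"rx":0,"ry":0,"rz":0,"grip":5},
  {"tx":0,"ty":-1,"tz":0,"rx":0,"ry":0,"rz":0,"grip":5},
])

```text
t: 43.67
eef_pos: [528.5, -240.5, 163.2]
tcp_rot: [-1.573, 0.002, 1.685]
ft_force: [0.5, 0.2, -2.6]
opening: 0.188
```

Run:
```python
from h import *
p=cv2.imread("pics/w1.png");c=np.load("pics/w1c.npy",allow_pickle=True).item();d=np.load("pics/w1.npy");P=cloud(c,d)
m=(d>0)&(P[...,2]>18)&(P[...,2]<26)&(P[...,0]>530)&(P[...,0]<730)&(P[...,1]>-60)&(P[...,1]<160)
cs,_=cv2.findContours(m.astype(np.uint8),0,2);q=np.concatenate([k[:,0,:] for k in cs if cv2.contourArea(k)>20])
W=onz(c,q[:,0],q[:,1],22.)[:,:2].astype(np.float32);r=cv2.minAreaRect(W);print(r)
plan([(560,-120,170,1.4,25),(632,44,150,1.4,25),(632,44,80,1.4,15)],grip=5)
```

```text
((626.2572631835938, 42.00188064575195), (140.38890075683594, 149.39479064941406), 9.55284595489502)
[{"tx": 2.32, "ty": -0.14, "tz": -0.9, "rx": 0, "ry": 0.057, "rz": 0, "grip": 5}, {"tx": 2.37, "ty": -0.14, "tz": -0.77, "rx": 0.001, "ry": 0.057, "rz": 0, "grip": 5}, {"tx": 2.41, "ty": -0.14, "tz": -0.63, "rx": 0, "ry": 0.057, "rz": 0, "grip": 5}, {"tx": 2.44, "ty": -0.14, "tz": -0.49, "rx": 0.001, "ry": 0.057, "rz": -0.001, "grip": 5}, {"tx": 2.47, "ty": -0.13, "tz": -0.36, "rx": 0, "ry": 0.057, "rz": 0, "grip": 5}, {"tx": 2.17, "ty": 0.25, "tz": -0.54, "rx": 0, "ry": 0, "rz": 0, "grip": 5}, {"tx": 2.17, "ty": 0.25, "tz": -0.54, "rx": 0, "ry": 0, "rz": 0, "grip": 5}, {"tx": 2.17, "ty": 0.25, "tz": -0.54, "rx": 0, "ry": 0, "rz": 0, "grip": 5}, {"tx": 2.17, "ty": 0.25, "tz": -0.54, "rx": 0, "ry": 0, "rz": 0, "grip": 5}, {"tx": 2.18, "ty": 0.25, "tz": -0.54, "rx": 0, "ry": 0, "rz": 0, "grip": 5}]
[{"tx": 2.17, "ty": 0.25, "tz": -0.54, "rx": 0, "ry": 0, "rz": 0, "grip": 5}, {"tx": 2.18, "ty": 0.25, "tz": -0.53, "rx": 0, "ry": 0, "rz": 0, "grip": 5}, {"tx": 2.17, "ty": 0.25, "tz": -0.54, "rx": 0, "ry": 0, "rz": 0, "grip": 5}, {"tx": 0, "ty": 1.4, "tz": 0, "rx": 0, "ry": 0, "rz": 0, "grip": 5}, {"tx": 0, "ty": 1.4, "tz": 0, "rx": 0, "ry": 0, "rz": 0, "grip": 5}, {"tx": 0, "ty": 1.4, "tz": 0, "rx": 0, "ry": 0, "rz": 0, "grip": 5}, {"tx": 0, "ty": 1.4, "tz": 0, "rx": 0, "ry": 0, "rz": 0, "grip": 5}, {"tx": 0, "ty": 1.4, "tz": 0.01, "rx": 0, "ry": 0, "rz": 0, "grip": 5}]
```

Call:
move_arm([
  {"tx":2.32,"ty":-0.14,"tz":-0.9,"rx":0,"ry":0.057,"rz":0,"grip":5},
  {"tx":2.37,"ty":-0.14,"tz":-0.77,"rx":0,"ry":0.057,"rz":0,"grip":5},
  {"tx":2.41,"ty":-0.14,"tz":-0.63,"rx":0,"ry":0.057,"rz":0,"grip":5},
  {"tx":2.44,"ty":-0.14,"tz":-0.49,"rx":0,"ry":0.057,"rz":0,"grip":5},
  {"tx":2.47,"ty":-0.13,"tz":-0.36,"rx":0,"ry":0.057,"rz":0,"grip":5},
  {"tx":2.17,"ty":0.25,"tz":-0.54,"rx":0,"ry":0,"rz":0,"grip":5},
  {"tx":2.17,"ty":0.25,"tz":-0.54,"rx":0,"ry":0,"rz":0,"grip":5},
  {"tx":2.17,"ty":0.25,"tz":-0.54,"rx":0,"ry":0,"rz":0,"grip":5},
  {"tx":2.17,"ty":0.25,"tz":-0.54,"rx":0,"ry":0,"rz":0,"grip":5},
  {"tx":2.18,"ty":0.25,"tz":-0.54,"rx":0,"ry":0,"rz":0,"grip":5},
])

```text
t: 44.5
eef_pos: [604.8, -16.2, 154.8]
tcp_rot: [-1.57, 0.0, 1.4]
ft_force: [0.3, -0.3, -1.4]
opening: 0.189
```

Call:
move_arm([
  {"tx":2.17,"ty":0.25,"tz":-0.54,"rx":0,"ry":0,"rz":0,"grip":5},
  {"tx":2.18,"ty":0.25,"tz":-0.53,"rx":0,"ry":0,"rz":0,"grip":5},
  {"tx":2.17,"ty":0.25,"tz":-0.54,"rx":0,"ry":0,"rz":0,"grip":5},
  {"tx":0,"ty":1.4,"tz":0,"rx":0,"ry":0,"rz":0,"grip":5},
  {"tx":0,"ty":1.4,"tz":0,"rx":0,"ry":0,"rz":0,"grip":5},
  {"tx":0,"ty":1.4,"tz":0,"rx":0,"ry":0,"rz":0,"grip":5},
  {"tx":0,"ty":1.4,"tz":0,"rx":0,"ry":0,"rz":0,"grip":5},
  {"tx":0,"ty":1.0,"tz":0,"rx":0,"ry":0,"rz":0,"grip":5},
  {"tx":0,"ty":0,"tz":0,"rx":0,"ry":0,"rz":0,"grip":5},
  {"tx":0,"ty":0,"tz":0,"rx":0,"ry":0,"rz":0,"grip":5},
])

```text
t: 45.33
eef_pos: [631.5, 44.2, 81.4]
tcp_rot: [-1.57, 0.0, 1.4]
ft_force: [0.7, -0.4, -2.0]
opening: 0.189
```

Run:
```python
from h import *
st();shot("scene","s25")
```

```text
t 45.33 eef [631.5  44.2  81.4] rot [-1.57  0.    1.4 ] F [ 0.7 -0.4 -2. ] op 0.189 j [-0.03  0.68  1.67 -0.    0.79 -1.43]
```

View pics/s25.png

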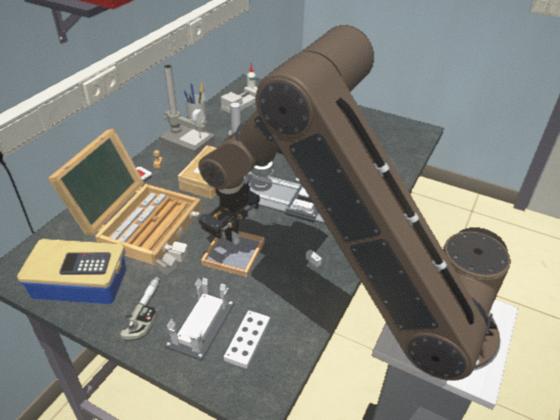

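Over the tray. Lower from 81.4 to about 30.5 and release.

Call:
move_arm([
  {"tx":0,"ty":1.2,"tz":0,"rx":0,"ry":0,"rz":0,"grip":5},
  {"tx":0,"ty":1.5,"tz":0,"rx":0,"ry":0,"rz":0,"grip":5},
  {"tx":0,"ty":1.2,"tz":0,"rx":0,"ry":0,"rz":0,"grip":5},
  {"tx":0,"ty":0.6,"tz":0,"rx":0,"ry":0,"rz":0,"grip":5},
  {"tx":0,"ty":0.3,"tz":0,"rx":0,"ry":0,"rz":0,"grip":5},
  {"tx":0,"ty":0.1,"tz":0,"rx":0,"ry":0,"rz":0,"grip":5},
  {"tx":0,"ty":0,"tz":0,"rx":0,"ry":0,"rz":0,"grip":5},
  {"tx":0,"ty":0,"tz":0,"rx":0,"ry":0,"rz":0,"grip":5},
])

```text
t: 46.05
eef_pos: [631.9, 44.2, 33.2]
tcp_rot: [-1.572, -0.0, 1.4]
ft_force: [0.5, 0.4, -1.3]
opening: 0.191
```

Call:
move_arm([
  {"tx":0,"ty":0.25,"tz":0,"rx":0,"ry":0,"rz":0,"grip":5},
  {"tx":0,"ty":0.08,"tz":0,"rx":0,"ry":0,"rz":0,"grip":5},
  {"tx":0,"ty":0,"tz":0,"rx":0,"ry":0,"rz":0,"grip":5},
  {"tx":0,"ty":0,"tz":0,"rx":0,"ry":0,"rz":0,"grip":40},
  {"tx":0,"ty":0,"tz":0,"rx":0,"ry":0,"rz":0,"grip":40},
  {"tx":0,"ty":0,"tz":0,"rx":0,"ry":0,"rz":0,"grip":40},
  {"tx":0,"ty":-1,"tz":0,"rx":0,"ry":0,"rz":0,"grip":40},
  {"tx":0,"ty":-3,"tz":0,"rx":0,"ry":0,"rz":0,"grip":40},
  {"tx":0,"ty":-3,"tz":0,"rx":0,"ry":0,"rz":0,"grip":60},
  {"tx":0,"ty":-4,"tz":0,"rx":0,"ry":0,"rz":0,"grip":100},
])

```text
t: 46.88
eef_pos: [630.7, 44.2, 139.6]
tcp_rot: [-1.568, 0.001, 1.4]
ft_force: [0.5, -0.6, -0.4]
opening: 0.487
```

Run:
```python
from h import *
st();shot("wrist","w26")
plan([(580,-100,220,0.8,38),(545,-280,220,0.111,38)],grip=100)
```

```text
t 46.88 eef [630.7  44.2 139.6] rot [-1.568e+00  1.000e-03  1.400e+00] F [ 0.5 -0.6 -0.4] op 0.487 j [-0.03  0.6   1.63 -0.    0.91 -1.43]
[{"tx": -2.52, "ty": -1.2, "tz": 0.47, "rx": 0.001, "ry": 0.1, "rz": 0.001, "grip": 100}, {"tx": -2.56, "ty": -1.19, "tz": 0.21, "rx": 0.001, "ry": 0.1, "rz": 0.001, "grip": 100}, {"tx": -2.57, "ty": -1.19, "tz": -0.04, "rx": 0.002, "ry": 0.1, "rz": 0, "grip": 100}, {"tx": -2.55, "ty": -1.19, "tz": -0.29, "rx": 0.001, "ry": 0.1, "rz": 0.001, "grip": 100}, {"tx": -2.5, "ty": -1.19, "tz": -0.55, "rx": 0.002, "ry": 0.1, "rz": 0, "grip": 100}, {"tx": -2.44, "ty": -1.19, "tz": -0.79, "rx": 0.001, "ry": 0.1, "rz": 0.001, "grip": 100}, {"tx": -2.56, "ty": 0, "tz": -1.67, "rx": 0, "ry": 0.115, "rz": 0, "grip": 100}, {"tx": -2.35, "ty": 0, "tz": -1.95, "rx": 0, "ry": 0.115, "rz": 0, "grip": 100}, {"tx": -2.11, "ty": 0, "tz": -2.21, "rx": 0, "ry": 0.115, "rz": 0, "grip": 100}, {"tx": -1.84, "ty": 0, "tz": -2.44, "rx": 0, "ry": 0.115, "rz": 0, "grip": 100}]
[{"tx": -1.55, "ty": 0, "tz": -2.64, "rx": 0, "ry": 0.115, "rz": 0, "grip": 100}, {"tx": -1.24, "ty": 0.01, "tz": -2.79, "rx": 0, "ry": 0.114, "rz": 0, "grip": 100}]
```

View pics/w26.png

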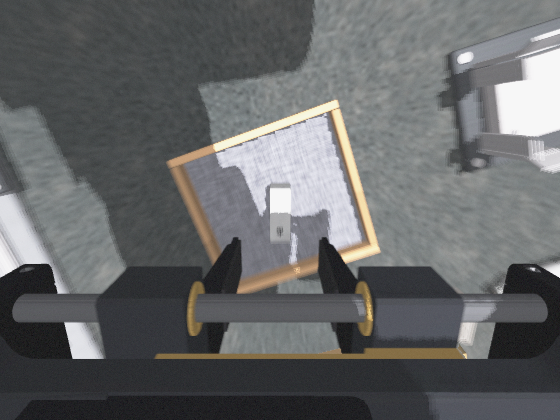

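The bar lies in the tray at (280,212). Going back for the slotted pallet.

Run:
```python
from h import *
plan([(570,-100,190,0.8,38),(530,-290,180,0.111,38)],grip=100)
```

```text
[{"tx": -2.55, "ty": -0.7, "tz": 0.64, "rx": 0.001, "ry": 0.1, "rz": 0.001, "grip": 100}, {"tx": -2.6, "ty": -0.69, "tz": 0.38, "rx": 0.001, "ry": 0.1, "rz": 0.001, "grip": 100}, {"tx": -2.63, "ty": -0.69, "tz": 0.12, "rx": 0.002, "ry": 0.1, "rz": 0, "grip": 100}, {"tx": -2.62, "ty": -0.69, "tz": -0.15, "rx": 0.001, "ry": 0.1, "rz": 0.001, "grip": 100}, {"tx": -2.6, "ty": -0.69, "tz": -0.41, "rx": 0.002, "ry": 0.1, "rz": 0, "grip": 100}, {"tx": -2.54, "ty": -0.69, "tz": -0.66, "rx": 0.001, "ry": 0.1, "rz": 0.001, "grip": 100}, {"tx": -2.74, "ty": 0.17, "tz": -1.73, "rx": 0, "ry": 0.115, "rz": 0, "grip": 100}, {"tx": -2.52, "ty": 0.17, "tz": -2.03, "rx": 0, "ry": 0.115, "rz": 0, "grip": 100}, {"tx": -2.27, "ty": 0.17, "tz": -2.3, "rx": 0, "ry": 0.115, "rz": 0, "grip": 100}, {"tx": -1.99, "ty": 0.16, "tz": -2.55, "rx": 0, "ry": 0.115, "rz": 0, "grip": 100}]
[{"tx": -1.69, "ty": 0.17, "tz": -2.76, "rx": 0, "ry": 0.115, "rz": 0, "grip": 100}, {"tx": -1.35, "ty": 0.16, "tz": -2.94, "rx": 0, "ry": 0.114, "rz": 0, "grip": 100}]
```

Call:
move_arm([
  {"tx":-2.55,"ty":-0.7,"tz":0.64,"rx":0,"ry":0.1,"rz":0,"grip":100},
  {"tx":-2.6,"ty":-0.69,"tz":0.38,"rx":0,"ry":0.1,"rz":0,"grip":100},
  {"tx":-2.63,"ty":-0.69,"tz":0.12,"rx":0,"ry":0.1,"rz":0,"grip":100},
  {"tx":-2.62,"ty":-0.69,"tz":-0.15,"rx":0,"ry":0.1,"rz":0,"grip":100},
  {"tx":-2.6,"ty":-0.69,"tz":-0.41,"rx":0,"ry":0.1,"rz":0,"grip":100},
  {"tx":-2.54,"ty":-0.69,"tz":-0.66,"rx":0,"ry":0.1,"rz":0,"grip":100},
  {"tx":-2.74,"ty":0.17,"tz":-1.73,"rx":0,"ry":0.115,"rz":0,"grip":100},
  {"tx":-2.52,"ty":0.17,"tz":-2.03,"rx":0,"ry":0.115,"rz":0,"grip":100},
  {"tx":-2.27,"ty":0.17,"tz":-2.3,"rx":0,"ry":0.115,"rz":0,"grip":100},
  {"tx":-1.99,"ty":0.16,"tz":-2.55,"rx":0,"ry":0.115,"rz":0,"grip":100},
])

```text
t: 47.77
eef_pos: [540.8, -228.1, 175.0]
tcp_rot: [-1.572, -0.001, 0.334]
ft_force: [0.4, -0.2, 0.8]
opening: 0.996
```

Call:
move_arm([
  {"tx":-1.69,"ty":0.17,"tz":-2.76,"rx":0,"ry":0.115,"rz":0,"grip":100},
  {"tx":-1.35,"ty":0.16,"tz":-2.94,"rx":0,"ry":0.114,"rz":0,"grip":100},
  {"tx":0,"ty":0,"tz":0,"rx":0,"ry":0,"rz":0,"grip":100},
  {"tx":0,"ty":0,"tz":0,"rx":0,"ry":0,"rz":0,"grip":100},
  {"tx":0,"ty":0,"tz":0,"rx":0,"ry":0,"rz":0,"grip":100},
  {"tx":0,"ty":0,"tz":0,"rx":0,"ry":0,"rz":0,"grip":100},
])

```text
t: 48.27
eef_pos: [528.1, -288.9, 171.3]
tcp_rot: [-1.571, -0.0, 0.113]
ft_force: [0.3, 0.2, 1.2]
opening: 1.003
```

Run:
```python
from h import *
s=st();c,p,d=shot("wrist","w27");np.save("pics/w27.npy",d)
P=cloud(c,d)
m=(d>0)&(P[...,2]>46)&(P[...,2]<54)&(P[...,0]>450)&(P[...,0]<620)&(P[...,1]<-160)&(P[...,1]>-380)
m=cv2.morphologyEx(m.astype(np.uint8),cv2.MORPH_OPEN,np.ones((3,3)))
cs,_=cv2.findContours(m,0,2)
for k in cs:
    if cv2.contourArea(k)>150:
        q=k[:,0,:];W=onz(c,q[:,0],q[:,1],50.)[:,:2].astype(np.float32);print(cv2.minAreaRect(W))
q=np.concatenate([k[:,0,:] for k in cs if cv2.contourArea(k)>150]);W=onz(c,q[:,0],q[:,1],50.)[:,:2].astype(np.float32);print(cv2.minAreaRect(W))
```

```text
t 48.27 eef [ 528.1 -288.9  171.3] rot [-1.571 -0.     0.113] F [0.3 0.2 1.2] op 1.003 j [-0.61  0.53  1.69  0.    0.93 -0.72]
((538.5104370117188, -334.0791320800781), (59.85506057739258, 28.97323989868164), 6.555076599121094)
((532.2471313476562, -274.71807861328125), (59.88210678100586, 45.10691833496094), 6.54190731048584)
((525.7361450195312, -213.86143493652344), (59.87252426147461, 27.57364845275879), 6.534784317016602)
((532.1874389648438, -274.33758544921875), (59.85797882080078, 149.6376953125), 6.051095485687256)
```

View pics/w27.png

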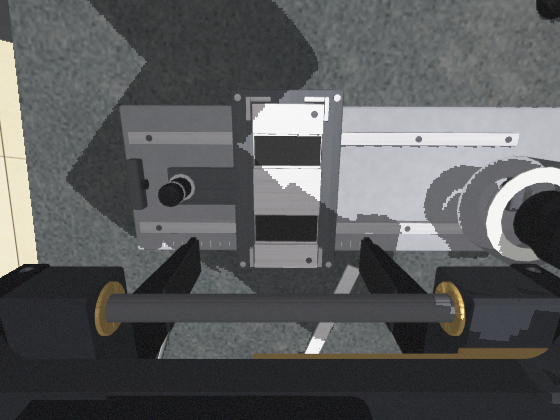

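Run:
```python
from h import *
plan([(532.1,-274.6,90,.113,18)],grip=100)
```

```text
[{"tx": 0.11, "ty": 1.63, "tz": 0.27, "rx": 0, "ry": 0, "rz": 0, "grip": 100}, {"tx": 0.11, "ty": 1.62, "tz": 0.28, "rx": 0, "ry": 0, "rz": 0, "grip": 100}, {"tx": 0.11, "ty": 1.63, "tz": 0.27, "rx": 0, "ry": 0, "rz": 0, "grip": 100}, {"tx": 0.11, "ty": 1.62, "tz": 0.28, "rx": 0, "ry": 0, "rz": 0, "grip": 100}, {"tx": 0.1, "ty": 1.63, "tz": 0.27, "rx": 0, "ry": 0, "rz": 0, "grip": 100}]
```

Call:
move_arm([
  {"tx":0.11,"ty":1.63,"tz":0.27,"rx":0,"ry":0,"rz":0,"grip":100},
  {"tx":0.11,"ty":1.62,"tz":0.28,"rx":0,"ry":0,"rz":0,"grip":100},
  {"tx":0.11,"ty":1.63,"tz":0.27,"rx":0,"ry":0,"rz":0,"grip":100},
  {"tx":0.11,"ty":1.62,"tz":0.28,"rx":0,"ry":0,"rz":0,"grip":100},
  {"tx":0.1,"ty":1.2,"tz":0.27,"rx":0,"ry":0,"rz":0,"grip":100},
  {"tx":0,"ty":0.4,"tz":0,"rx":0,"ry":0,"rz":0,"grip":100},
  {"tx":0,"ty":0,"tz":0,"rx":0,"ry":0,"rz":0,"grip":100},
  {"tx":0,"ty":0,"tz":0,"rx":0,"ry":0,"rz":0,"grip":100},
  {"tx":0,"ty":0,"tz":0,"rx":0,"ry":0,"rz":0,"grip":100},
  {"tx":0,"ty":0,"tz":0,"rx":0,"ry":0,"rz":0,"grip":100},
])

```text
t: 49.15
eef_pos: [532.1, -276.0, 90.8]
tcp_rot: [-1.572, -0.001, 0.111]
ft_force: [-0.0, -0.6, 0.0]
opening: 0.998
```

Call:
move_arm([
  {"tx":0.01,"ty":1.0,"tz":0.1,"rx":0,"ry":0,"rz":0,"grip":100},
  {"tx":0,"ty":1.2,"tz":0,"rx":0,"ry":0,"rz":0,"grip":100},
  {"tx":0,"ty":1.0,"tz":0,"rx":0,"ry":0,"rz":0,"grip":100},
  {"tx":0,"ty":0.5,"tz":0,"rx":0,"ry":0,"rz":0,"grip":100},
  {"tx":0,"ty":0.15,"tz":0,"rx":0,"ry":0,"rz":0,"grip":100},
  {"tx":0,"ty":0,"tz":0,"rx":0,"ry":0,"rz":0,"grip":100},
  {"tx":0,"ty":0,"tz":0,"rx":0,"ry":0,"rz":0,"grip":100},
  {"tx":0,"ty":0,"tz":0,"rx":0,"ry":0,"rz":0,"grip":100},
])

```text
t: 49.82
eef_pos: [531.9, -274.9, 51.7]
tcp_rot: [-1.571, -0.0, 0.111]
ft_force: [0.4, -0.4, 1.2]
opening: 1.001
```

Call:
move_arm([
  {"tx":0,"ty":0,"tz":0.03,"rx":0,"ry":0,"rz":0,"grip":30},
  {"tx":0,"ty":0,"tz":0,"rx":0,"ry":0,"rz":0,"grip":30},
  {"tx":0,"ty":0,"tz":0,"rx":0,"ry":0,"rz":0,"grip":30},
  {"tx":0,"ty":0,"tz":0,"rx":0,"ry":0,"rz":0,"grip":30},
  {"tx":0,"ty":0,"tz":0,"rx":0,"ry":0,"rz":0,"grip":30},
  {"tx":0,"ty":0,"tz":0,"rx":0,"ry":0,"rz":0,"grip":30},
  {"tx":0,"ty":0,"tz":0,"rx":0,"ry":0,"rz":0,"grip":30},
  {"tx":0,"ty":0,"tz":0,"rx":0,"ry":0,"rz":0,"grip":30},
])

```text
t: 50.48
eef_pos: [531.8, -274.5, 51.5]
tcp_rot: [-1.571, -0.0, 0.111]
ft_force: [0.8, 0.0, 0.2]
opening: 0.629
```

Call:
move_arm([
  {"tx":0,"ty":-0.5,"tz":0,"rx":0,"ry":0,"rz":0,"grip":30},
  {"tx":0,"ty":-1,"tz":0,"rx":0,"ry":0,"rz":0,"grip":30},
  {"tx":0,"ty":-1.5,"tz":0,"rx":0,"ry":0,"rz":0,"grip":30},
  {"tx":0,"ty":-2,"tz":0,"rx":0,"ry":0,"rz":0,"grip":30},
  {"tx":0,"ty":-2,"tz":0,"rx":0,"ry":0,"rz":0,"grip":30},
  {"tx":0,"ty":-2,"tz":0,"rx":0,"ry":0,"rz":0,"grip":30},
  {"tx":0,"ty":-2,"tz":0,"rx":0,"ry":0,"rz":0,"grip":30},
  {"tx":0,"ty":-1.5,"tz":0,"rx":0,"ry":0,"rz":0,"grip":30},
  {"tx":0,"ty":-0.5,"tz":0,"rx":0,"ry":0,"rz":0,"grip":30},
])

```text
t: 51.23
eef_pos: [532.1, -274.7, 184.4]
tcp_rot: [-1.573, -0.003, 0.111]
ft_force: [0.1, 0.1, -4.5]
opening: 0.627
```

Run:
```python
from h import *
s=st();c,p,d=shot("wrist","w28")
t=s['eef_pos'];a=s['tcp_rot'][2]
# depth check of held pallet
P=cloud(c,d)
m=(d>0)&(abs(P[...,2]-t[2])<5)&(np.hypot(P[...,0]-t[0],P[...,1]-t[1])<90);v,u=np.nonzero(m);print(u.min(),u.max(),v.min())
M=np.array([[np.cos(a),-np.sin(a)],[np.sin(a),np.cos(a)]])
for l in[(-30,75),(30,75)]:
    w=t[:2]+M@np.array(l);print(proj(c,[w[0],w[1],t[2]-1.5]).round(1))
plan([(500,-100,200,.12,25),(500,200,200,.129,30),(564.6,302.8,190,.13,22),(564.6,302.8,165,.13,8)],grip=30)
```

```text
t 51.23 eef [ 532.1 -274.7  184.4] rot [-1.573 -0.003  0.111] F [ 0.1  0.1 -4.5] op 0.627 j [-0.59  0.51  1.68 -0.    0.95 -0.7 ]
207 352 125
[217. 125.]
[344. 125.]
[{"tx": -0.16, "ty": -0.21, "tz": 2.21, "rx": 0, "ry": -0.001, "rz": 0, "grip": 30}, {"tx": -0.15, "ty": -0.2, "tz": 2.22, "rx": 0, "ry": -0.001, "rz": 0, "grip": 30}, {"tx": -0.15, "ty": -0.21, "tz": 2.21, "rx": 0, "ry": -0.001, "rz": 0, "grip": 30}, {"tx": -0.15, "ty": -0.2, "tz": 2.22, "rx": 0, "ry": -0.001, "rz": 0, "grip": 30}, {"tx": -0.15, "ty": -0.21, "tz": 2.21, "rx": 0.001, "ry": -0.001, "rz": 0.001, "grip": 30}, {"tx": -0.14, "ty": -0.2, "tz": 2.22, "rx": 0, "ry": -0.001, "rz": 0, "grip": 30}, {"tx": -0.14, "ty": -0.2, "tz": 2.21, "rx": 0.001, "ry": -0.001, "rz": 0.001, "grip": 30}, {"tx": -0.15, "ty": -0.21, "tz": 2.22, "rx": 0, "ry": -0.002, "rz": 0, "grip": 30}, {"tx": 0.33, "ty": 0, "tz": 2.71, "rx": 0, "ry": -0.001, "rz": 0, "grip": 30}, {"tx": 0.33, "ty": 0, "tz": 2.71, "rx": 0, "ry": -0.001, "rz": 0, "grip": 30}]
[{"tx": 0.33, "ty": 0, "tz": 2.71, "rx": 0, "ry": -0.001, "rz": 0, "grip": 30}, {"tx": 0.34
[... 658 characters left out ...]
 0, "rz": 0, "grip": 30}]
[{"tx": 1.29, "ty": 0.17, "tz": 1.56, "rx": 0, "ry": 0, "rz": 0, "grip": 30}, {"tx": 1.29, "ty": 0.17, "tz": 1.56, "rx": 0, "ry": 0, "rz": 0, "grip": 30}, {"tx": 1.29, "ty": 0.16, "tz": 1.56, "rx": 0, "ry": 0, "rz": 0, "grip": 30}, {"tx": 1.29, "ty": 0.17, "tz": 1.56, "rx": 0, "ry": 0, "rz": 0, "grip": 30}, {"tx": 1.28, "ty": 0.16, "tz": 1.56, "rx": 0, "ry": -0.001, "rz": 0, "grip": 30}, {"tx": 0, "ty": 0.63, "tz": 0, "rx": 0, "ry": 0, "rz": 0, "grip": 30}, {"tx": 0, "ty": 0.62, "tz": 0, "rx": 0, "ry": 0, "rz": 0, "grip": 30}, {"tx": 0, "ty": 0.63, "tz": 0, "rx": 0, "ry": 0, "rz": 0, "grip": 30}, {"tx": 0, "ty": 0.62, "tz": 0, "rx": 0, "ry": 0, "rz": 0, "grip": 30}]
```

View pics/w28.png

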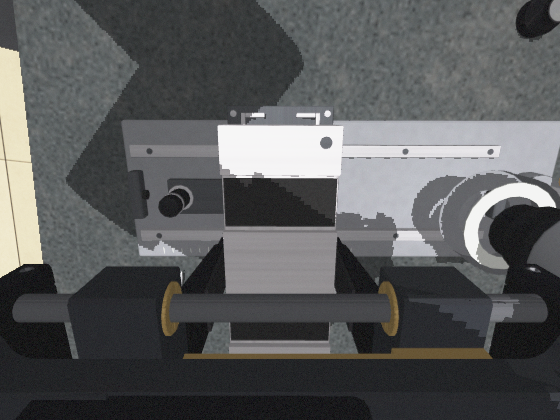

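Call:
move_arm([
  {"tx":-0.16,"ty":-0.21,"tz":2.21,"rx":0,"ry":-0.001,"rz":0,"grip":30},
  {"tx":-0.15,"ty":-0.2,"tz":2.22,"rx":0,"ry":-0.001,"rz":0,"grip":30},
  {"tx":-0.15,"ty":-0.21,"tz":2.21,"rx":0,"ry":-0.001,"rz":0,"grip":30},
  {"tx":-0.15,"ty":-0.2,"tz":2.22,"rx":0,"ry":-0.001,"rz":0,"grip":30},
  {"tx":-0.15,"ty":-0.21,"tz":2.21,"rx":0,"ry":-0.001,"rz":0,"grip":30},
  {"tx":-0.14,"ty":-0.2,"tz":2.22,"rx":0,"ry":-0.001,"rz":0,"grip":30},
  {"tx":-0.14,"ty":-0.2,"tz":2.21,"rx":0,"ry":-0.001,"rz":0,"grip":30},
  {"tx":-0.15,"ty":-0.21,"tz":2.22,"rx":0,"ry":-0.002,"rz":0,"grip":30},
  {"tx":0.33,"ty":0,"tz":2.71,"rx":0,"ry":-0.001,"rz":0,"grip":30},
  {"tx":0.33,"ty":0,"tz":2.71,"rx":0,"ry":-0.001,"rz":0,"grip":30},
])

```text
t: 52.12
eef_pos: [498.9, -44.2, 197.3]
tcp_rot: [-1.57, 0.001, 0.121]
ft_force: [1.3, 0.9, -4.1]
opening: 0.624
```

Call:
move_arm([
  {"tx":0.33,"ty":0,"tz":2.71,"rx":0,"ry":-0.001,"rz":0,"grip":30},
  {"tx":0.34,"ty":0,"tz":2.71,"rx":0,"ry":-0.001,"rz":0,"grip":30},
  {"tx":0.34,"ty":0,"tz":2.7,"rx":0,"ry":-0.001,"rz":0,"grip":30},
  {"tx":0.34,"ty":0,"tz":2.71,"rx":0,"ry":-0.001,"rz":0,"grip":30},
  {"tx":0.34,"ty":0,"tz":2.7,"rx":0,"ry":-0.001,"rz":0,"grip":30},
  {"tx":0.34,"ty":0,"tz":2.7,"rx":0,"ry":0,"rz":0,"grip":30},
  {"tx":0.35,"ty":0,"tz":2.71,"rx":0,"ry":-0.001,"rz":0,"grip":30},
  {"tx":0.35,"ty":0,"tz":2.7,"rx":0,"ry":0,"rz":0,"grip":30},
  {"tx":0.34,"ty":0,"tz":2.71,"rx":0,"ry":-0.001,"rz":0,"grip":30},
  {"tx":1.29,"ty":0.17,"tz":1.56,"rx":0,"ry":0,"rz":0,"grip":30},
])

```text
t: 52.95
eef_pos: [508.6, 219.5, 195.5]
tcp_rot: [-1.571, 0.002, 0.13]
ft_force: [1.5, -0.4, -4.7]
opening: 0.629
```

Call:
move_arm([
  {"tx":1.29,"ty":0.17,"tz":1.56,"rx":0,"ry":0,"rz":0,"grip":30},
  {"tx":1.29,"ty":0.17,"tz":1.56,"rx":0,"ry":0,"rz":0,"grip":30},
  {"tx":1.29,"ty":0.16,"tz":1.56,"rx":0,"ry":0,"rz":0,"grip":30},
  {"tx":1.29,"ty":0.17,"tz":1.56,"rx":0,"ry":0,"rz":0,"grip":30},
  {"tx":1.28,"ty":0.16,"tz":1.56,"rx":0,"ry":0,"rz":0,"grip":30},
  {"tx":0,"ty":0,"tz":0,"rx":0,"ry":0,"rz":0,"grip":30},
  {"tx":0,"ty":0,"tz":0,"rx":0,"ry":0,"rz":0,"grip":30},
  {"tx":0,"ty":0,"tz":0,"rx":0,"ry":0,"rz":0,"grip":30},
  {"tx":0,"ty":0,"tz":0,"rx":0,"ry":0,"rz":0,"grip":30},
  {"tx":0,"ty":0,"tz":0,"rx":0,"ry":0,"rz":0,"grip":30},
])

```text
t: 53.78
eef_pos: [564.0, 302.3, 187.9]
tcp_rot: [-1.571, 0.0, 0.128]
ft_force: [-0.0, -0.4, -4.3]
opening: 0.627
```

Run:
```python
from h import *
s=st();c,p,d=shot("wrist","w29")
plan([(564.6,302.8,120,.13,15)],grip=30)
```

```text
t 53.78 eef [564.  302.3 187.9] rot [-1.571  0.     0.128] F [-0.  -0.4 -4.3] op 0.627 j [ 0.39  0.56  1.57 -0.    1.01  0.26]
[{"tx": 0.01, "ty": 1.36, "tz": 0.01, "rx": 0, "ry": 0, "rz": 0, "grip": 30}, {"tx": 0.01, "ty": 1.36, "tz": 0.01, "rx": 0, "ry": 0, "rz": 0, "grip": 30}, {"tx": 0.01, "ty": 1.36, "tz": 0, "rx": 0, "ry": -0.001, "rz": 0, "grip": 30}, {"tx": 0.01, "ty": 1.36, "tz": 0.01, "rx": 0, "ry": 0, "rz": 0, "grip": 30}, {"tx": 0.02, "ty": 1.36, "tz": 0, "rx": 0, "ry": -0.001, "rz": 0, "grip": 30}]
```

View pics/w29.png

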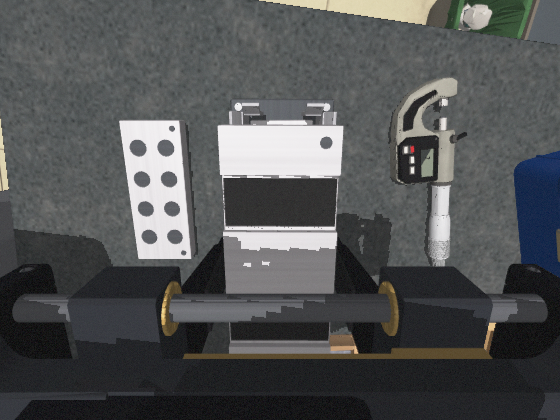

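Call:
move_arm([
  {"tx":0.06,"ty":1.4,"tz":0.05,"rx":0,"ry":-0.002,"rz":0,"grip":30},
  {"tx":0,"ty":1.8,"tz":0,"rx":0,"ry":0,"rz":0,"grip":30},
  {"tx":0,"ty":1.8,"tz":0,"rx":0,"ry":0,"rz":0,"grip":30},
  {"tx":0,"ty":1.4,"tz":0,"rx":0,"ry":0,"rz":0,"grip":30},
  {"tx":0,"ty":0.6,"tz":0,"rx":0,"ry":0,"rz":0,"grip":30},
  {"tx":0,"ty":0,"tz":0,"rx":0,"ry":0,"rz":0,"grip":30},
  {"tx":0,"ty":0,"tz":0,"rx":0,"ry":0,"rz":0,"grip":30},
  {"tx":0,"ty":0,"tz":0,"rx":0,"ry":0,"rz":0,"grip":30},
  {"tx":0,"ty":0,"tz":0,"rx":0,"ry":0,"rz":0,"grip":30},
])

```text
t: 54.58
eef_pos: [565.2, 303.7, 118.9]
tcp_rot: [-1.57, -0.002, 0.131]
ft_force: [0.5, -0.1, -3.6]
opening: 0.629
```

Run:
```python
from h import *
s=st();c,p,d=shot("wrist","w30")
plan([(564.6,302.8,100,.13,8)],grip=30)
```

```text
t 54.58 eef [565.2 303.7 118.9] rot [-1.57  -0.002  0.131] F [ 0.5 -0.1 -3.6] op 0.629 j [ 0.39  0.64  1.63 -0.    0.87  0.26]
[{"tx": -0.02, "ty": 0.63, "tz": -0.03, "rx": 0, "ry": 0, "rz": 0, "grip": 30}, {"tx": -0.02, "ty": 0.62, "tz": -0.02, "rx": 0, "ry": 0, "rz": 0.001, "grip": 30}, {"tx": -0.03, "ty": 0.63, "tz": -0.03, "rx": 0, "ry": 0.001, "rz": 0, "grip": 30}]
```

View pics/w30.png

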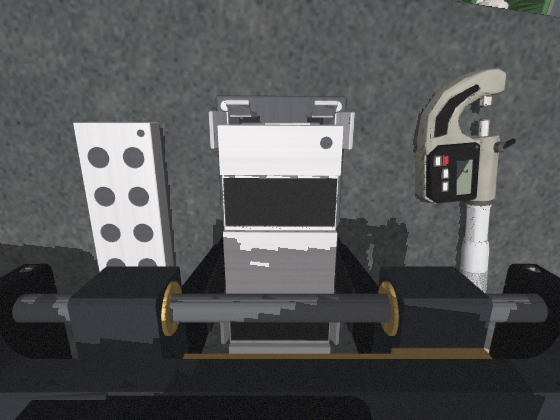

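Call:
move_arm([
  {"tx":-0.06,"ty":0.6,"tz":-0.05,"rx":0,"ry":0,"rz":0,"grip":30},
  {"tx":0,"ty":0.8,"tz":0,"rx":0,"ry":0,"rz":0,"grip":30},
  {"tx":0,"ty":0.8,"tz":0,"rx":0,"ry":0,"rz":0,"grip":30},
  {"tx":0,"ty":0.6,"tz":0,"rx":0,"ry":0,"rz":0,"grip":30},
  {"tx":0,"ty":0.4,"tz":0,"rx":0,"ry":0,"rz":0,"grip":30},
  {"tx":0,"ty":0.2,"tz":0,"rx":0,"ry":0,"rz":0,"grip":30},
  {"tx":0,"ty":0,"tz":0,"rx":0,"ry":0,"rz":0,"grip":30},
  {"tx":0,"ty":0,"tz":0,"rx":0,"ry":0,"rz":0,"grip":30},
])

```text
t: 55.3
eef_pos: [564.3, 303.0, 83.7]
tcp_rot: [-1.571, 0.0, 0.131]
ft_force: [-1.3, 1.0, -3.8]
opening: 0.627
```

Call:
move_arm([
  {"tx":0.03,"ty":0.5,"tz":-0.02,"rx":0,"ry":0,"rz":0,"grip":30},
  {"tx":0,"ty":0.8,"tz":0,"rx":0,"ry":0,"rz":0,"grip":30},
  {"tx":0,"ty":0.7,"tz":0,"rx":0,"ry":0,"rz":0,"grip":30},
  {"tx":0,"ty":0.5,"tz":0,"rx":0,"ry":0,"rz":0,"grip":30},
  {"tx":0,"ty":0.3,"tz":0,"rx":0,"ry":0,"rz":0,"grip":30},
  {"tx":0,"ty":0.2,"tz":0,"rx":0,"ry":0,"rz":0,"grip":30},
  {"tx":0,"ty":0,"tz":0,"rx":0,"ry":0,"rz":0,"grip":30},
  {"tx":0,"ty":0,"tz":0,"rx":0,"ry":0,"rz":0,"grip":30},
  {"tx":0,"ty":0,"tz":0,"rx":0,"ry":0,"rz":0,"grip":30},
])

```text
t: 56.05
eef_pos: [564.8, 302.9, 54.1]
tcp_rot: [-1.571, -0.001, 0.131]
ft_force: [-0.2, 0.4, -4.3]
opening: 0.629
```

Call:
move_arm([
  {"tx":-0.02,"ty":0.15,"tz":0,"rx":0,"ry":0,"rz":0,"grip":30},
  {"tx":0,"ty":0.1,"tz":0,"rx":0,"ry":0,"rz":0,"grip":30},
  {"tx":0,"ty":0.06,"tz":0,"rx":0,"ry":0,"rz":0,"grip":30},
  {"tx":0,"ty":0,"tz":0,"rx":0,"ry":0,"rz":0,"grip":30},
  {"tx":0,"ty":0,"tz":0,"rx":0,"ry":0,"rz":0,"grip":30},
])

```text
t: 56.47
eef_pos: [564.5, 302.8, 51.5]
tcp_rot: [-1.571, -0.001, 0.131]
ft_force: [-2.3, -1.2, 6.1]
opening: 0.63
```

Seated at z = 51.5, the height it was lifted from. Release and go for the top pallet.

Call:
move_arm([
  {"tx":0,"ty":-0.03,"tz":0,"rx":0,"ry":0,"rz":0,"grip":75},
  {"tx":0,"ty":0,"tz":0,"rx":0,"ry":0,"rz":0,"grip":100},
  {"tx":0,"ty":0,"tz":0,"rx":0,"ry":0,"rz":0,"grip":100},
  {"tx":0,"ty":0,"tz":0,"rx":0,"ry":0,"rz":0,"grip":100},
  {"tx":0,"ty":-1,"tz":0,"rx":0,"ry":0,"rz":0,"grip":100},
  {"tx":0,"ty":-2,"tz":0,"rx":0,"ry":0,"rz":0,"grip":100},
  {"tx":0,"ty":-3,"tz":0,"rx":0,"ry":0,"rz":0,"grip":100},
  {"tx":0,"ty":-3,"tz":0,"rx":0,"ry":0,"rz":0,"grip":100},
  {"tx":0,"ty":-1.5,"tz":-1,"rx":0,"ry":0,"rz":0,"grip":100},
  {"tx":0,"ty":0,"tz":-1,"rx":0,"ry":0,"rz":0,"grip":100},
])

```text
t: 57.3
eef_pos: [568.2, 283.6, 160.4]
tcp_rot: [-1.569, -0.006, 0.132]
ft_force: [0.5, -0.0, -1.2]
opening: 1.001
```

Call:
move_arm([
  {"tx":-2,"ty":0,"tz":0,"rx":0,"ry":0,"rz":0,"grip":100},
  {"tx":-3,"ty":0,"tz":0,"rx":0,"ry":0,"rz":0,"grip":100},
  {"tx":-3,"ty":0,"tz":0,"rx":0,"ry":0,"rz":0,"grip":100},
  {"tx":-3,"ty":0,"tz":0,"rx":0,"ry":0,"rz":0,"grip":100},
  {"tx":-1.5,"ty":0,"tz":0,"rx":0,"ry":0,"rz":0,"grip":100},
  {"tx":-0.5,"ty":0,"tz":0,"rx":0,"ry":0,"rz":0,"grip":100},
  {"tx":0,"ty":0,"tz":0,"rx":0,"ry":0,"rz":0,"grip":100},
  {"tx":0,"ty":0,"tz":0,"rx":0,"ry":0,"rz":0,"grip":100},
  {"tx":0,"ty":0,"tz":0,"rx":0,"ry":0,"rz":0,"grip":100},
])

```text
t: 58.05
eef_pos: [439.3, 266.1, 155.9]
tcp_rot: [-1.571, -0.001, 0.131]
ft_force: [-0.8, -0.0, -0.2]
opening: 1.001
```

Run:
```python
from h import *
s=st();c,p,d=shot("wrist","w31");P=cloud(c,d)
for nm,z,(x0,x1,y0,y1) in(("top",20,(370,500,180,400)),("slot",50,(510,620,180,410))):
    m=(d>0)&(abs(P[...,2]-z)<5)&(P[...,0]>x0)&(P[...,0]<x1)&(P[...,1]>y0)&(P[...,1]<y1)
    m=cv2.morphologyEx(m.astype(np.uint8),cv2.MORPH_OPEN,np.ones((3,3)));cs,_=cv2.findContours(m,0,2)
    q=np.concatenate([k[:,0,:] for k in cs if cv2.contourArea(k)>100]);W=onz(c,q[:,0],q[:,1],float(z))[:,:2].astype(np.float32);print(nm,cv2.minAreaRect(W),np.median(P[...,2][m>0]))
plan([(435.9,286.1,60,.13,15)],grip=100)
```

```text
t 58.05 eef [439.3 266.1 155.9] rot [-1.571e+00 -1.000e-03  1.310e-01] F [-0.8 -0.  -0.2] op 1.001 j [ 0.42  0.44  1.92 -0.    0.79  0.29]
top ((435.2178649902344, 286.407470703125), (59.72589874267578, 148.63812255859375), 7.460453987121582) 19.980375939790036
slot ((566.232421875, 305.47900390625), (70.08475494384766, 154.75863647460938), 6.430471420288086) 49.22872974605707
[{"tx": -0.01, "ty": 1.37, "tz": 0.29, "rx": 0, "ry": 0, "rz": 0, "grip": 100}, {"tx": -0.01, "ty": 1.37, "tz": 0.29, "rx": 0, "ry": 0, "rz": 0, "grip": 100}, {"tx": -0.01, "ty": 1.37, "tz": 0.29, "rx": 0, "ry": 0, "rz": 0, "grip": 100}, {"tx": -0.01, "ty": 1.37, "tz": 0.29, "rx": 0, "ry": 0, "rz": 0, "grip": 100}, {"tx": -0.01, "ty": 1.37, "tz": 0.29, "rx": 0, "ry": 0, "rz": 0, "grip": 100}, {"tx": -0.01, "ty": 1.36, "tz": 0.29, "rx": 0, "ry": 0, "rz": 0, "grip": 100}, {"tx": -0.01, "ty": 1.37, "tz": 0.29, "rx": 0, "ry": 0.001, "rz": 0, "grip": 100}]
```

View pics/w31.png

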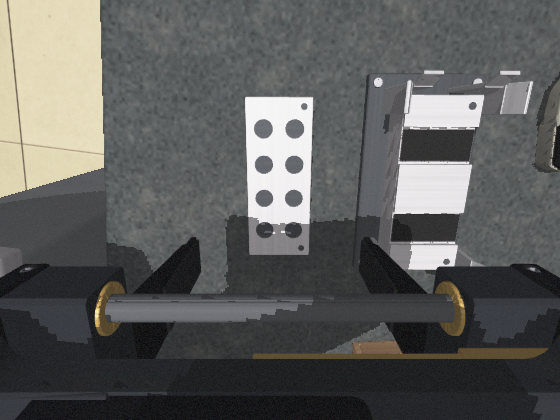

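Call:
move_arm([
  {"tx":-0.01,"ty":1.37,"tz":0.29,"rx":0,"ry":0,"rz":0,"grip":100},
  {"tx":-0.01,"ty":1.8,"tz":0.29,"rx":0,"ry":0,"rz":0,"grip":100},
  {"tx":-0.01,"ty":2,"tz":0.29,"rx":0,"ry":0,"rz":0,"grip":100},
  {"tx":-0.01,"ty":2,"tz":0.29,"rx":0,"ry":0,"rz":0,"grip":100},
  {"tx":-0.01,"ty":1.37,"tz":0.29,"rx":0,"ry":0,"rz":0,"grip":100},
  {"tx":-0.01,"ty":0.7,"tz":0.29,"rx":0,"ry":0,"rz":0,"grip":100},
  {"tx":-0.01,"ty":0.3,"tz":0.29,"rx":0,"ry":0,"rz":0,"grip":100},
  {"tx":0,"ty":0,"tz":0,"rx":0,"ry":0,"rz":0,"grip":100},
  {"tx":0,"ty":0,"tz":0,"rx":0,"ry":0,"rz":0,"grip":100},
  {"tx":0,"ty":0,"tz":0,"rx":0,"ry":0,"rz":0,"grip":100},
])

```text
t: 58.93
eef_pos: [435.2, 286.1, 61.3]
tcp_rot: [-1.571, -0.001, 0.131]
ft_force: [0.2, 0.5, -0.1]
opening: 1.0
```

Call:
move_arm([
  {"tx":0.04,"ty":1.0,"tz":0,"rx":0,"ry":0,"rz":0,"grip":100},
  {"tx":0,"ty":1.2,"tz":0,"rx":0,"ry":0,"rz":0,"grip":100},
  {"tx":0,"ty":1.0,"tz":0,"rx":0,"ry":0,"rz":0,"grip":100},
  {"tx":0,"ty":0.4,"tz":0,"rx":0,"ry":0,"rz":0,"grip":100},
  {"tx":0,"ty":0.15,"tz":0,"rx":0,"ry":0,"rz":0,"grip":100},
  {"tx":0,"ty":0,"tz":0,"rx":0,"ry":0,"rz":0,"grip":100},
  {"tx":0,"ty":0,"tz":0,"rx":0,"ry":0,"rz":0,"grip":100},
  {"tx":0,"ty":0,"tz":0,"rx":0,"ry":0,"rz":0,"grip":100},
])

```text
t: 59.6
eef_pos: [435.4, 286.2, 23.5]
tcp_rot: [-1.571, -0.001, 0.131]
ft_force: [0.1, 0.5, 0.3]
opening: 0.996
```

Call:
move_arm([
  {"tx":0,"ty":0.1,"tz":0,"rx":0,"ry":0,"rz":0,"grip":100},
  {"tx":0,"ty":0,"tz":0,"rx":0,"ry":0,"rz":0,"grip":30},
  {"tx":0,"ty":0,"tz":0,"rx":0,"ry":0,"rz":0,"grip":30},
  {"tx":0,"ty":0,"tz":0,"rx":0,"ry":0,"rz":0,"grip":30},
  {"tx":0,"ty":0,"tz":0,"rx":0,"ry":0,"rz":0,"grip":30},
  {"tx":0,"ty":0,"tz":0,"rx":0,"ry":0,"rz":0,"grip":30},
  {"tx":0,"ty":0,"tz":0,"rx":0,"ry":0,"rz":0,"grip":30},
  {"tx":0,"ty":0,"tz":0,"rx":0,"ry":0,"rz":0,"grip":30},
])

```text
t: 60.27
eef_pos: [435.3, 286.1, 22.1]
tcp_rot: [-1.571, -0.0, 0.131]
ft_force: [-0.4, -0.0, 1.0]
opening: 0.633
```

Call:
move_arm([
  {"tx":0,"ty":-0.5,"tz":0,"rx":0,"ry":0,"rz":0,"grip":30},
  {"tx":0,"ty":-1,"tz":0,"rx":0,"ry":0,"rz":0,"grip":30},
  {"tx":0,"ty":-2,"tz":0,"rx":0,"ry":0,"rz":0,"grip":30},
  {"tx":0,"ty":-2,"tz":0,"rx":0,"ry":0,"rz":0,"grip":30},
  {"tx":0,"ty":-2,"tz":0,"rx":0,"ry":0,"rz":0,"grip":30},
  {"tx":0,"ty":-2,"tz":0,"rx":0,"ry":0,"rz":0,"grip":30},
  {"tx":0,"ty":-1.5,"tz":0,"rx":0,"ry":0,"rz":0,"grip":30},
  {"tx":0,"ty":-1,"tz":0,"rx":0,"ry":0,"rz":0,"grip":30},
  {"tx":0,"ty":0,"tz":0,"rx":0,"ry":0,"rz":0,"grip":30},
  {"tx":0,"ty":0,"tz":0,"rx":0,"ry":0,"rz":0,"grip":30},
])

```text
t: 61.1
eef_pos: [435.0, 286.0, 142.3]
tcp_rot: [-1.571, -0.0, 0.131]
ft_force: [-0.0, -0.5, -4.6]
opening: 0.628
```

Run:
```python
from h import *
s=st()
plan([(564.7,302.9,142,.13,18)],grip=30)
```

```text
t 61.1 eef [435.  286.  142.3] rot [-1.571 -0.     0.131] F [-0.  -0.5 -4.6] op 0.628 j [ 0.45  0.46  1.91 -0.    0.76  0.32]
[{"tx": 1.64, "ty": 0, "tz": 0, "rx": 0, "ry": 0, "rz": 0, "grip": 30}, {"tx": 1.63, "ty": 0, "tz": 0, "rx": 0, "ry": 0, "rz": 0, "grip": 30}, {"tx": 1.64, "ty": 0.01, "tz": 0, "rx": 0, "ry": 0, "rz": 0, "grip": 30}, {"tx": 1.63, "ty": 0, "tz": 0, "rx": 0, "ry": 0, "rz": 0, "grip": 30}, {"tx": 1.64, "ty": 0.01, "tz": 0, "rx": 0, "ry": 0, "rz": 0, "grip": 30}, {"tx": 1.63, "ty": 0, "tz": -0.01, "rx": 0, "ry": 0, "rz": 0, "grip": 30}, {"tx": 1.64, "ty": 0.01, "tz": 0, "rx": 0, "ry": 0.001, "rz": 0, "grip": 30}, {"tx": 1.63, "ty": 0, "tz": -0.01, "rx": 0, "ry": 0, "rz": 0, "grip": 30}]
```

Call:
move_arm([
  {"tx":1.0,"ty":0,"tz":0,"rx":0,"ry":0,"rz":0,"grip":30},
  {"tx":2.0,"ty":0,"tz":0,"rx":0,"ry":0,"rz":0,"grip":30},
  {"tx":2.0,"ty":0,"tz":0,"rx":0,"ry":0,"rz":0,"grip":30},
  {"tx":2.0,"ty":0,"tz":0,"rx":0,"ry":0,"rz":0,"grip":30},
  {"tx":2.0,"ty":0,"tz":0,"rx":0,"ry":0,"rz":0,"grip":30},
  {"tx":2.0,"ty":0,"tz":0,"rx":0,"ry":0,"rz":0,"grip":30},
  {"tx":1.5,"ty":0,"tz":0,"rx":0,"ry":0,"rz":0,"grip":30},
  {"tx":0.6,"ty":0,"tz":0,"rx":0,"ry":0,"rz":0,"grip":30},
  {"tx":0,"ty":0,"tz":0,"rx":0,"ry":0,"rz":0,"grip":30},
  {"tx":0,"ty":0,"tz":0,"rx":0,"ry":0,"rz":0,"grip":30},
])

```text
t: 61.93
eef_pos: [564.4, 302.9, 140.9]
tcp_rot: [-1.571, 0.002, 0.131]
ft_force: [-0.3, -0.5, -3.8]
opening: 0.629
```

Call:
move_arm([
  {"tx":0,"ty":0,"tz":0,"rx":0,"ry":0,"rz":0,"grip":30},
  {"tx":0,"ty":0,"tz":0,"rx":0,"ry":0,"rz":0,"grip":30},
  {"tx":0,"ty":0,"tz":0,"rx":0,"ry":0,"rz":0,"grip":30},
])

```text
t: 62.18
eef_pos: [564.5, 303.3, 142.2]
tcp_rot: [-1.571, 0.0, 0.131]
ft_force: [0.8, -0.9, -3.4]
opening: 0.627
```

Run:
```python
from h import *
s=st();shot("wrist","w32")
plan([(564.6,302.9,118,.13,12)],grip=30)
```

```text
t 62.18 eef [564.5 303.3 142.2] rot [-1.571  0.     0.131] F [ 0.8 -0.9 -3.4] op 0.627 j [ 0.39  0.61  1.61 -0.    0.92  0.26]
[{"tx": 0, "ty": 0.81, "tz": -0.01, "rx": 0, "ry": 0, "rz": 0, "grip": 30}, {"tx": 0, "ty": 0.81, "tz": -0.01, "rx": 0, "ry": 0.001, "rz": 0, "grip": 30}, {"tx": -0.01, "ty": 0.81, "tz": -0.01, "rx": 0, "ry": 0, "rz": 0, "grip": 30}]
```

View pics/w32.png

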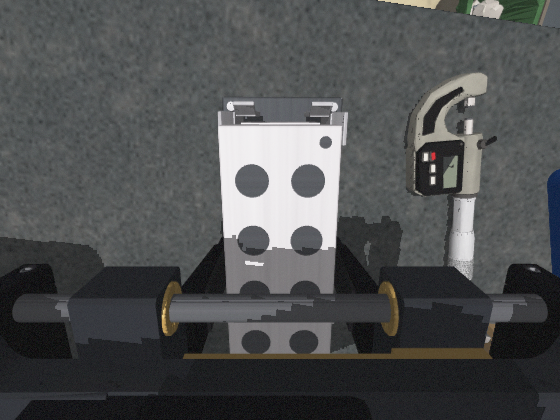

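Call:
move_arm([
  {"tx":0.01,"ty":0.6,"tz":-0.03,"rx":0,"ry":0,"rz":0,"grip":30},
  {"tx":0,"ty":1.0,"tz":0,"rx":0,"ry":0,"rz":0,"grip":30},
  {"tx":0,"ty":0.8,"tz":0,"rx":0,"ry":0,"rz":0,"grip":30},
  {"tx":0,"ty":0.4,"tz":0,"rx":0,"ry":0,"rz":0,"grip":30},
  {"tx":0,"ty":0,"tz":0,"rx":0,"ry":0,"rz":0,"grip":30},
  {"tx":0,"ty":0,"tz":0,"rx":0,"ry":0,"rz":0,"grip":30},
  {"tx":0,"ty":0,"tz":0,"rx":0,"ry":0,"rz":0,"grip":30},
  {"tx":0,"ty":0,"tz":0,"rx":0,"ry":0,"rz":0,"grip":30},
])

```text
t: 62.9
eef_pos: [565.4, 303.0, 114.4]
tcp_rot: [-1.571, -0.001, 0.131]
ft_force: [0.6, 0.2, -4.3]
opening: 0.63
```

Run:
```python
from h import *
s=st();c,p,d=shot("wrist");cv2.imwrite("pics/w33.png",cv2.resize(p[80:240,190:370],None,fx=4,fy=3.7,interpolation=cv2.INTER_CUBIC))
```

```text
t 62.9 eef [565.4 303.  114.4] rot [-1.571e+00 -1.000e-03  1.310e-01] F [ 0.6  0.2 -4.3] op 0.63 j [ 0.39  0.64  1.63 -0.    0.87  0.26]
```

View pics/w33.png

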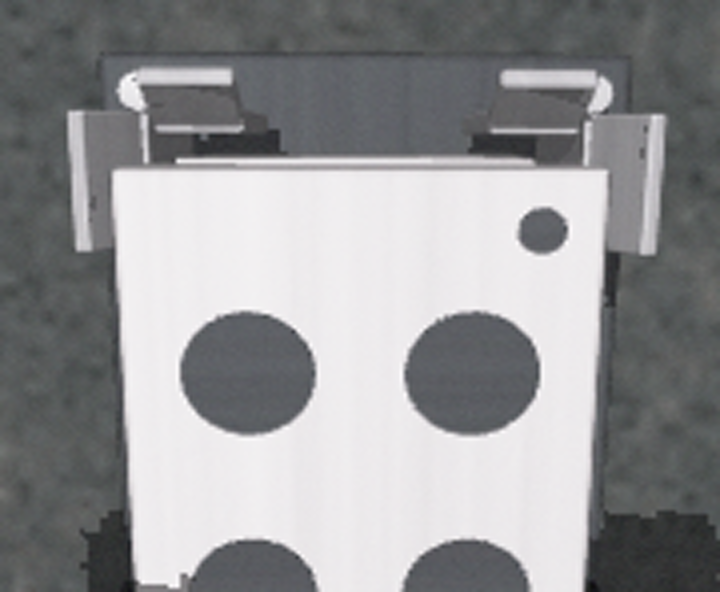

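Call:
move_arm([
  {"tx":-0.03,"ty":0.6,"tz":0,"rx":0,"ry":0,"rz":0,"grip":30},
  {"tx":0,"ty":0.8,"tz":0,"rx":0,"ry":0,"rz":0,"grip":30},
  {"tx":0,"ty":0.8,"tz":0,"rx":0,"ry":0,"rz":0,"grip":30},
  {"tx":0,"ty":0.7,"tz":0,"rx":0,"ry":0,"rz":0,"grip":30},
  {"tx":0,"ty":0.5,"tz":0,"rx":0,"ry":0,"rz":0,"grip":30},
  {"tx":0,"ty":0.3,"tz":0,"rx":0,"ry":0,"rz":0,"grip":30},
  {"tx":0,"ty":0.1,"tz":0,"rx":0,"ry":0,"rz":0,"grip":30},
  {"tx":0,"ty":0,"tz":0,"rx":0,"ry":0,"rz":0,"grip":30},
  {"tx":0,"ty":0,"tz":0,"rx":0,"ry":0,"rz":0,"grip":30},
  {"tx":0,"ty":0,"tz":0,"rx":0,"ry":0,"rz":0,"grip":30},
])

```text
t: 63.78
eef_pos: [565.1, 302.9, 76.4]
tcp_rot: [-1.571, -0.001, 0.131]
ft_force: [0.4, -0.5, -4.1]
opening: 0.63
```

Call:
move_arm([
  {"tx":-0.03,"ty":0.2,"tz":0,"rx":0,"ry":0,"rz":0,"grip":30},
  {"tx":0,"ty":0.15,"tz":0,"rx":0,"ry":0,"rz":0,"grip":30},
  {"tx":0,"ty":0.1,"tz":0,"rx":0,"ry":0,"rz":0,"grip":30},
  {"tx":0,"ty":0,"tz":0,"rx":0,"ry":0,"rz":0,"grip":30},
  {"tx":0,"ty":0,"tz":0,"rx":0,"ry":0,"rz":0,"grip":30},
])

```text
t: 64.2
eef_pos: [564.5, 302.8, 72.1]
tcp_rot: [-1.571, -0.0, 0.131]
ft_force: [-3.3, -1.3, 4.1]
opening: 0.631
```

Seated at 72.1, as predicted. Release and rise.

Call:
move_arm([
  {"tx":0,"ty":-0.02,"tz":0,"rx":0,"ry":0,"rz":0,"grip":75},
  {"tx":0,"ty":0,"tz":0,"rx":0,"ry":0,"rz":0,"grip":100},
  {"tx":0,"ty":0,"tz":0,"rx":0,"ry":0,"rz":0,"grip":100},
  {"tx":0,"ty":0,"tz":0,"rx":0,"ry":0,"rz":0,"grip":100},
  {"tx":0,"ty":-1,"tz":0,"rx":0,"ry":0,"rz":0,"grip":100},
  {"tx":0,"ty":-2,"tz":0,"rx":0,"ry":0,"rz":0,"grip":100},
  {"tx":0,"ty":-3,"tz":0,"rx":0,"ry":0,"rz":0,"grip":100},
  {"tx":0,"ty":-4,"tz":0,"rx":0,"ry":0,"rz":0,"grip":100},
  {"tx":0,"ty":-4,"tz":-2,"rx":0,"ry":0,"rz":0,"grip":100},
  {"tx":0,"ty":-4,"tz":-4,"rx":0,"ry":0,"rz":0,"grip":100},
])

```text
t: 65.03
eef_pos: [570.7, 256.5, 242.2]
tcp_rot: [-1.57, -0.003, 0.134]
ft_force: [0.0, 0.3, 0.8]
opening: 1.0
```

Call:
move_arm([
  {"tx":-2,"ty":-4,"tz":-4,"rx":0,"ry":0,"rz":0,"grip":100},
  {"tx":-2,"ty":-2,"tz":-2,"rx":0,"ry":0,"rz":0,"grip":100},
  {"tx":0,"ty":0,"tz":0,"rx":0,"ry":0,"rz":0,"grip":100},
  {"tx":0,"ty":0,"tz":0,"rx":0,"ry":0,"rz":0,"grip":100},
  {"tx":0,"ty":0,"tz":0,"rx":0,"ry":0,"rz":0,"grip":100},
])

```text
t: 65.45
eef_pos: [543.6, 203.6, 286.4]
tcp_rot: [-1.571, -0.0, 0.131]
ft_force: [-0.3, -1.2, -0.7]
opening: 1.0
```

Run:
```python
from h import *
s=st();c,p,d=shot("wrist","w34")
print(whiterect(c,p,70,(480,660,180,400),200,2000)[0])
print(whiterect(c,p,31,(560,700,-20,110),185,300)[0])
c,p,d=shot("scene","s34");P=cloud(c,d)
m=(d>0)&(P[...,2]>60)&(P[...,2]<74)&(P[...,0]>410)&(P[...,0]<470)&(P[...,1]>-310)&(P[...,1]<-260);print('knob',P[m].mean(0))
```

```text
t 65.45 eef [543.6 203.6 286.4] rot [-1.571 -0.     0.131] F [-0.3 -1.2 -0.7] op 1.0 j [0.24 0.38 1.6  0.   1.16 0.11]
[(563.6, 303.0, -1.44, 148.5, 59.3)]
[]
knob [ 434.07435989 -280.22480595   65.34856234]
```

View pics/w34.png

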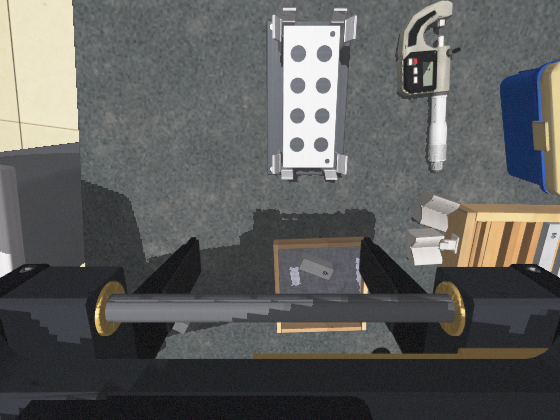

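View pics/s34.png

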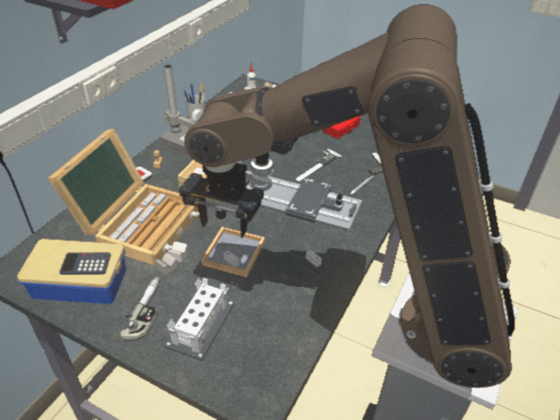

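Run:
```python
from h import *
for n,f in(("scene","s34"),("scene","scene0")):
    c=cam(n);p=cv2.imread(f"pics/{f}.png")
    r=rectify(c,p,30,400,620,-380,-160,3)
    cv2.imwrite(f"pics/r_{f}.png",r[:, :])
    # stage left-front edge crops
c=cam("scene");d0=np.load("pics/scene0.npy");_,p,d=shot("scene")
for D,x0 in((d0,453),(d,432)):
    P=cloud(c,D);m=(D>0)&(P[...,2]>60)&(P[...,2]<74)&(abs(P[...,0]-x0)<25)&(P[...,1]>-310)&(P[...,1]<-255);print(m.sum(),P[m].mean(0).round(1),P[m].min(0).round(1),P[m].max(0).round(1))
P=cloud(c,d)
m=(d>0)&(P[...,2]>20)&(P[...,2]<45)&(P[...,0]>575)&(P[...,0]<685)&(P[...,1]>-10)&(P[...,1]<100)
print('bar',m.sum(),[np.percentile(P[m][:,i],[5,50,95]).round() for i in range(3)])
```

```text
28 [ 454.8 -277.1   65.5] [ 445.2 -290.3   60.5] [ 462.5 -268.1   71.4]
26 [ 434.3 -281.7   65. ] [ 426.1 -294.8   61.5] [ 442.8 -272.    69.6]
bar 114 [array([591., 612., 638.]), array([72., 84., 95.]), array([21., 29., 33.])]
```

Run:
```python
from h import *
c,p,d=shot("wrist");P=cloud(c,d)
for u,v in[(318,268),(310,265),(328,272),(350,265)]:print(P[v,u].round(1))
m=(d>0)&(P[...,2]>26)&(P[...,2]<45)&(P[...,0]>570)&(P[...,0]<690)&(P[...,1]>-10)&(P[...,1]<105)
cs,_=cv2.findContours(m.astype(np.uint8),0,2);k=max(cs,key=cv2.contourArea)[:,0,:]
W=onz(c,k[:,0],k[:,1],31.)[:,:2].astype(np.float32);print(cv2.minAreaRect(W))
cv2.imwrite("pics/w35.png",cv2.resize(p[220:340,250:400],None,fx=5,fy=5))
```

```text
[614.5  81.9  30.6]
[602.2  85.5  31.4]
[629.9  77.5  30.5]
[667.   80.7   5. ]
((612.0590209960938, 80.27629852294922), (20.396764755249023, 49.00448226928711), 75.26911926269531)
```

View pics/w35.png

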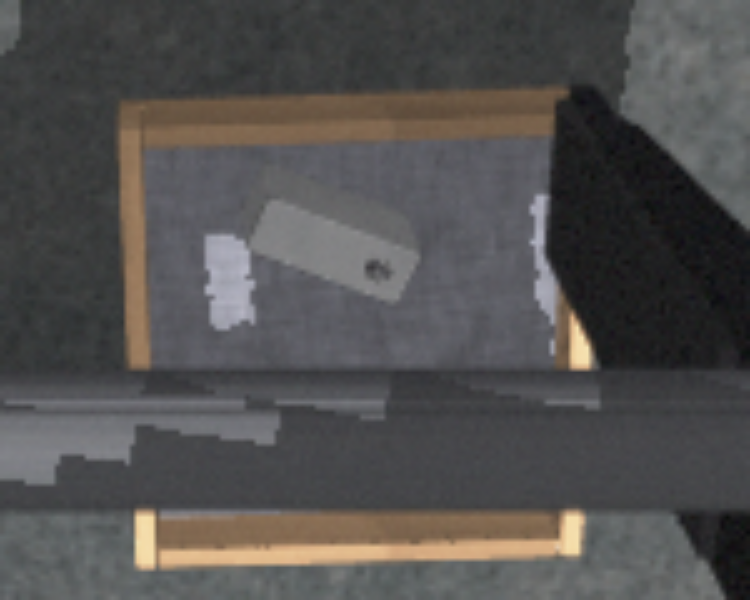

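The bar has been knocked a few centimetres across the tray since I released it, but it lies flat and well inside. Everything else is in place, so I'm handing in.

Run:
```python
from h import *
st();print(env.job_done())
```

```text
t 65.65 eef [543.5 204.  285.2] rot [-1.571  0.002  0.132] F [-0.2 -0.1 -0.3] op 1.0 j [ 0.25  0.38  1.6  -0.    1.16  0.11]
the job is handed in; nothing more can be done
None
```

I finished the job and handed it in at 65.7 s; no verdict is reported. There was one bar to do: two loose bars both read "48", so I took the one farthest left and left the other alone as the look-alike.

- **Picture:** I set the slotted pallet in the nest, laid the bar in a slot and pushed the stage against its rear stop. It stayed there about 2.5 s, and camera checks before and after showed the bar still in its slot.
- **Put back:** I drew the stage to its front stop and laid the bar in the tray. Then I stacked the slotted pallet and the top pallet back in the magazine in their old order.

What the last checks showed:
- **Magazine:** the top pallet measured about (564, 303), the same spot as at the start. Both pallets came to rest at the grip heights their levels call for. One camera reading of the slotted pallet was thrown off by the corner angles, so I relied on its seating height.
- **Stage:** I measured 170.1 mm of travel between the stops. At the end the knob read 1–2 mm from the front-stop position, inside the 6 mm limit.
- **Bar:** it had been knocked about 4 cm across the tray while the arm was away. It lies flat and inside, so I left it.
- **Bystanders:** none were touched as far as I could see, but I did not measure their positions at the end.

Two things went wrong:
- **Refused moves:** the first two move calls were refused because their rows lacked some keys. Nothing moved.
- **Slipped grip:** on the first push the fingers slipped off the knob at the rear stop, because the stage had started about 22 mm in from its front stop. I pushed it home again from behind, with about 21 N at the stop, before counting the hold.

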